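Pack a storage chest and close its lapping doors

ROBOT

A 6-joint arm with a two-finger parallel gripper is mounted at the origin on a cart in front of the work surface, level with it; the furniture and walls round the work are solid. World frame = base frame: x ahead of the robot, y to its left, z up, the work surface at z = 0. Lengths are in mm, angles in rad, forces in N, time in s.
With the tool pointing down it reaches from about 350 to 875 mm from the base axis. Payload 4.2 kg.
Tool frame: the origin (TCP) lies midway between the tips of the shut fingers; the grasp point (between the pads) lies 19 mm behind it; z points along the fingers, y is the direction in which the jaws open and shut (so a half turn about z gives the same grasp; the last joint's range is limited). The gripper opens to 85 mm and grips with 20 to 120 N. Pads are 22 mm wide; open, the fingers measure 114 mm over their backs; the gripper's body (76 mm by 85 mm) begins 54 mm behind the grasp point. The pads swing forward as they close: fully open they stand 13 mm farther back than shut.
Start: joints at [1.385, 0.385, 0.008, 0, -1.194, -0.259], TCP at [268.89, 564.179, 191.812] pointing down, gripper open.
Joint ranges: [-3.14, 3.14], [-1.21, 2.06], [-1.07, 1.41], [-3.16, 2.05], [-2.99, -0.16], [-3.1, 3.1]. Speed limits (rad/s): [2.79, 2.79, 3.14, 3.14, 3.14, 3.14].

INTERFACE

Orientations are given as a unit quaternion [x, y, z, w].
In Python, from bench import arm gives the robot as it stands.
- The arm moves only by the tool servo_tool, never from a script. Its argument "rows" is a list of rows, each an object of numbers: "fingers": the finger opening in cm, from 0 to 8.54; "x", "y", "z": the shift along the tool's x, y, z in cm; "turn": the turn about the tool's z in degrees. A call has 1 to 10 rows; each row shifts and turns the commanded pose from where the row before left it, along the tool's axes as they then stand; what a row does not reach is not made up. A row lasts 1/12 s, in which the tool goes at most 41.7 mm and 7.16 degrees, less where a joint would pass 70% of its speed; a pose out of reach is approached as far as the arm can. A call is refused whole if a number of a shift passes 4.17 or a number of a turn 7.16, either way. A call with a gripper value outside its range is refused whole. The fingers move at their own pace and stop on an object; the grip force is fixed at half the most. Time passes only in rows, so rows that do not move let the fingers close. It gives the time, the measured TCP pose, the force and the opening at its end, in the units of the state.
- arm.read_state(): the state, without advancing time (a new reading comes with each control period).
- arm.get_image(name): name is "scene" or "top" or "wrist"; returns (picture, depth): 420x560x3 uint8, red, green, blue; 420x560 float32, mm along the optical axis (not along the pixel's ray), 0 where there is no reading.
- arm.camera_model(name): a dict with "fx", "fy", "cx", "cy" (pixels), "pose" (4x4, takes a point from camera to world coordinates). Camera axes: x right, y down, z forward; pixel columns grow to the right and rows downward; lengths in mm; the calibration is good to about 2 mm. A picture is of the moment at which its call begins: read the wrist's pose just before it. camera_model takes no time and is no camera call; for the wrist camera it gives the pose at the moment of the call.
- arm.job_done(): hands the job in, once; it reports no verdict.
The state is a dict: "clock": time; "joints": joint angles; "joint_vel": joint speeds; "joint_efforts": joint torques, N m; "position": TCP position; "ee_rot": TCP orientation; "contact_force": force on the tool from outside, world axes, zero at the start; "wrist_torque": the same for the moment, N m; "gripper_width": finger opening in mm.
Only numpy, scipy, OpenCV 4.12 (cv2) and the standard library are available. Lean on these libraries where they do the work, as an engineer would, in place of code of your own. Each camera call takes 0.05 s, during which the arm holds its last target.

TASK

Pack the white storage chest: lay every blue slide carton flat on the slab inside, each squarely on a yellow-outlined place of its own, so that they form the pinwheel layer. Then ease the two top doors fully shut without slamming them, the grey rebated one first and the blue flanged one last so that its flange laps over the grey door's step. Last of all hang the orange marker saddle astride the steel rail beside the chest, as the sign that it is packed, and leave the other things on the bench undisturbed.

Things in the scene. Friction and masses are not known exactly. Their poses are not given: they have to be found in the camera images.
- chest: white open-topped chest fixed on the bench, outside 144 (x) x 152 (y) x 78 mm high without doors, walls 6 mm, inner floor at 6 mm. Origin: centre of the underside; +x its far end, +y its left. Inside lies a slab 120 x 120 mm (top at 15 mm) with four yellow-outlined places. A door on each long side: grey left, blue right
- place_0 (a point): centre of outlined place 0 (66 x 42 mm) on the slab, 15 mm above the bench; the outline's long side runs along the chest's x axis. Neighbouring outlines are 6 mm apart
- place_1 (a point): centre of outlined place 1 (66 x 42 mm) on the slab, 15 mm above the bench; the outline's long side runs along the chest's y axis. Neighbouring outlines are 6 mm apart
- place_2 (a point): centre of outlined place 2 (66 x 42 mm) on the slab, 15 mm above the bench; the outline's long side runs along the chest's x axis. Neighbouring outlines are 6 mm apart
- place_3 (a point): centre of outlined place 3 (66 x 42 mm) on the slab, 15 mm above the bench; the outline's long side runs along the chest's y axis. Neighbouring outlines are 6 mm apart
- rail: steel rail fixed beside the chest: a dark base plate 124 (x) x 54 x 10 mm and a round bar, diameter 10 mm, along its x between two posts 100 mm apart. Origin: centre of the underside; z up
- rail_mid (a point): middle of the rail's bar, on its axis, 70 mm above the bench; axes as the rail's
- carton_0_mid (a point): blue rigid carton 66 (x) x 42 (y) x 26 mm, about 90 g, with a white square grip 20 x 20 mm standing 18 mm high in the middle of its top (lift by it; 44 mm overall). Point: centre, half-way up the 44 mm; x along the long side, z up. All cartons are alike; any may go on any place, either end first. Absent in some starts
- carton_1_mid (a point): blue rigid carton 66 (x) x 42 (y) x 26 mm, about 90 g, with a white square grip 20 x 20 mm standing 18 mm high in the middle of its top (lift by it; 44 mm overall). Point: centre, half-way up the 44 mm; x along the long side, z up. All cartons are alike; any may go on any place, either end first. Absent in some starts
- carton_2_mid (a point): blue rigid carton 66 (x) x 42 (y) x 26 mm, about 90 g, with a white square grip 20 x 20 mm standing 18 mm high in the middle of its top (lift by it; 44 mm overall). Point: centre, half-way up the 44 mm; x along the long side, z up. All cartons are alike; any may go on any place, either end first. Absent in some starts
- carton_3_mid (a point): blue rigid carton 66 (x) x 42 (y) x 26 mm, about 90 g, with a white square grip 20 x 20 mm standing 18 mm high in the middle of its top (lift by it; 44 mm overall). Point: centre, half-way up the 44 mm; x along the long side, z up. All cartons are alike; any may go on any place, either end first. Absent in some starts
- saddle_mid (a point): orange rigid marker saddle, an upside-down U 50 (x) x 44 (y) x 27 mm high, on its top a white square grip 20 x 20 mm, 16 mm high (43 mm overall, about 70 g). Point: centre, half-way up; x along the slot. The slot between the 10 mm legs is 24 mm wide, 22 mm deep, open below and at both ends. Stands on its legs at the start; hung on the rail this point is about 74 mm above the bench
- rebated_door (a joint): grey door on the chest's left top edge: 0 = shut flat, grows to 2.4 rad as it swings up and outward. Leaf 144 (along hinge) x 88 x 8 mm; the last 22 mm at the free edge are a dark step only 3.5 mm thick, where the blue door's flange laps over. Stays where it is left (friction 0.07 N m, 0.15 kg): push it over along its arc from outside, press it down until it stops
- rebated_door_hinge (a point): point on the hinge axis of the grey door, middle of its length, 78 mm above the bench; the hinge runs along the chest's x
- rebated_door_edge (a point): grey door at mid-length, 76 mm from its hinge and mid-thickness (12 mm short of the tip of the step)
- rebated_door_pull (a point): centre of the black pull on the grey door's outer face: 40 mm (along chest x) x 12 mm, standing 18 mm out, 52 mm from the hinge and 30 mm towards the chest's far (+x) end from the door's middle
- flanged_door (a joint): blue door on the chest's right top edge: 0 = shut flat, grows to 2.4 rad as it swings up and outward. Leaf 144 x 74 x 8 mm plus a bright 4 mm flange at its upper face, reaching 87 mm from the hinge, that laps over the grey door's step. If it is shut first, the step lands on the flange and the grey door cannot shut. Friction and mass as the grey door
- flanged_door_hinge (a point): point on the hinge axis of the blue door, middle of its length, 78 mm above the bench; the hinge runs along the chest's x
- flanged_door_edge (a point): blue door at mid-length, 76 mm from its hinge and mid-thickness
- flanged_door_pull (a point): centre of the black pull on the blue door's outer face: 40 mm (along chest x) x 12 mm, standing 18 mm out, 52 mm from the hinge and 30 mm towards the chest's far (+x) end from the door's middle
- bench_timer: white bench timer, diameter 64 x 49 mm, origin at its underside; bystander
- objective_can: small white can with black lid, diameter 38 x 54 mm, origin at its underside; bystander
- label_tape: roll of pale tape, diameter 66 x 19 mm, origin at its underside; bystander
Mind the look-alikes: they are no part of the job. Of the things shaped like the part that bears saddle_mid, the orange one is meant.

How it is judged (in metres and radians):
On the way, in this order (a step that is already met when the one before it is completed fails the run):
1. with both doors open, every carton lies on a place of its own, let go (z of carton_0_mid in the frame of chest between 0.031 and 0.043 m and angle between each of carton_0_mid, carton_1_mid, carton_2_mid, carton_3_mid's own z axis and vertical below 0.12 rad and ((horizontal distance between carton_0_mid and place_0 below 0.012 m and angle between the x axis of carton_0_mid and the x axis of chest, either way round below 0.2 rad) or (horizontal distance between carton_0_mid and place_1 below 0.012 m and angle between the x axis of carton_0_mid and the y axis of chest, either way round below 0.2 rad) or (horizontal distance between carton_0_mid and place_2 below 0.012 m and angle between the x axis of carton_0_mid and the x axis of chest, either way round below 0.2 rad) or (horizontal distance between carton_0_mid and place_3 below 0.012 m and angle between the x axis of carton_0_mid and the y axis of chest, either way round below 0.2 rad)) and z of carton_1_mid in the frame of chest between 0.031 and 0.043 m and ((horizontal distance between carton_1_mid and place_0 below 0.012 m and angle between the x axis of carton_1_mid and the x axis of chest, either way round below 0.2 rad) or (horizontal distance between carton_1_mid and place_1 below 0.012 m and angle between the x axis of carton_1_mid and the y axis of chest, either way round below 0.2 rad) or (horizontal distance between carton_1_mid and place_2 below 0.012 m and angle between the x axis of carton_1_mid and the x axis of chest, either way round below 0.2 rad) or (horizontal distance between carton_1_mid and place_3 below 0.012 m and angle between the x axis of carton_1_mid and the y axis of chest, either way round below 0.2 rad)) and z of carton_2_mid in the frame of chest between 0.031 and 0.043 m and ((horizontal distance between carton_2_mid and place_0 below 0.012 m and angle between the x axis of carton_2_mid and the x axis of chest, either way round below 0.2 rad) or (horizontal distance between carton_2_mid and place_1 below 0.012 m and angle between the x axis of carton_2_mid and the y axis of chest, either way round below 0.2 rad) or (horizontal distance between carton_2_mid and place_2 below 0.012 m and angle between the x axis of carton_2_mid and the x axis of chest, either way round below 0.2 rad) or (horizontal distance between carton_2_mid and place_3 below 0.012 m and angle between the x axis of carton_2_mid and the y axis of chest, either way round below 0.2 rad)) and z of carton_3_mid in the frame of chest between 0.031 and 0.043 m and ((horizontal distance between carton_3_mid and place_0 below 0.012 m and angle between the x axis of carton_3_mid and the x axis of chest, either way round below 0.2 rad) or (horizontal distance between carton_3_mid and place_1 below 0.012 m and angle between the x axis of carton_3_mid and the y axis of chest, either way round below 0.2 rad) or (horizontal distance between carton_3_mid and place_2 below 0.012 m and angle between the x axis of carton_3_mid and the x axis of chest, either way round below 0.2 rad) or (horizontal distance between carton_3_mid and place_3 below 0.012 m and angle between the x axis of carton_3_mid and the y axis of chest, either way round below 0.2 rad)) and contact force between the fingers and carton_0 below 0.1 N and contact force between the fingers and carton_1 below 0.1 N and contact force between the fingers and carton_2 below 0.1 N and contact force between the fingers and carton_3 below 0.1 N and value of joint each of rebated_door, flanged_door above 1 rad), for 0.2 s.
2. the grey rebated door is shut while the blue flanged door is still open (value of joint rebated_door below 0.045 rad and value of joint flanged_door above 0.35 rad), for 0.2 s.
3. the blue flanged door is shut over it (value of joint each of rebated_door, flanged_door below 0.045 rad), for 0.2 s.
4. the saddle hangs astride the rail, let go (z of saddle_mid in the frame of rail between 0.068 and 0.081 m and x of saddle_mid in the frame of rail between -0.035 and 0.035 m and y of saddle_mid in the frame of rail between -0.014 and 0.014 m and angle between saddle_mid's own z axis and vertical below 0.3 rad and contact force between the fingers and saddle below 0.1 N), for 0.2 s.
At the end, for the whole second after the job is handed in: Every carton that is present lies flat on the slab, its centre within 12 mm of a place's centre and its long side within 0.2 rad of that outline's; the saddle hangs astride the rail (upright within 0.3 rad); both doors are within 0.045 rad of shut; all at rest (all of step 3 and z of carton_0_mid in the frame of chest between 0.031 and 0.043 m and angle between each of carton_0_mid, carton_1_mid, carton_2_mid, carton_3_mid's own z axis and vertical below 0.12 rad and ((horizontal distance between carton_0_mid and place_0 below 0.012 m and angle between the x axis of carton_0_mid and the x axis of chest, either way round below 0.2 rad) or (horizontal distance between carton_0_mid and place_1 below 0.012 m and angle between the x axis of carton_0_mid and the y axis of chest, either way round below 0.2 rad) or (horizontal distance between carton_0_mid and place_2 below 0.012 m and angle between the x axis of carton_0_mid and the x axis of chest, either way round below 0.2 rad) or (horizontal distance between carton_0_mid and place_3 below 0.012 m and angle between the x axis of carton_0_mid and the y axis of chest, either way round below 0.2 rad)) and z of carton_1_mid in the frame of chest between 0.031 and 0.043 m and ((horizontal distance between carton_1_mid and place_0 below 0.012 m and angle between the x axis of carton_1_mid and the x axis of chest, either way round below 0.2 rad) or (horizontal distance between carton_1_mid and place_1 below 0.012 m and angle between the x axis of carton_1_mid and the y axis of chest, either way round below 0.2 rad) or (horizontal distance between carton_1_mid and place_2 below 0.012 m and angle between the x axis of carton_1_mid and the x axis of chest, either way round below 0.2 rad) or (horizontal distance between carton_1_mid and place_3 below 0.012 m and angle between the x axis of carton_1_mid and the y axis of chest, either way round below 0.2 rad)) and z of carton_2_mid in the frame of chest between 0.031 and 0.043 m and ((horizontal distance between carton_2_mid and place_0 below 0.012 m and angle between the x axis of carton_2_mid and the x axis of chest, either way round below 0.2 rad) or (horizontal distance between carton_2_mid and place_1 below 0.012 m and angle between the x axis of carton_2_mid and the y axis of chest, either way round below 0.2 rad) or (horizontal distance between carton_2_mid and place_2 below 0.012 m and angle between the x axis of carton_2_mid and the x axis of chest, either way round below 0.2 rad) or (horizontal distance between carton_2_mid and place_3 below 0.012 m and angle between the x axis of carton_2_mid and the y axis of chest, either way round below 0.2 rad)) and z of carton_3_mid in the frame of chest between 0.031 and 0.043 m and ((horizontal distance between carton_3_mid and place_0 below 0.012 m and angle between the x axis of carton_3_mid and the x axis of chest, either way round below 0.2 rad) or (horizontal distance between carton_3_mid and place_1 below 0.012 m and angle between the x axis of carton_3_mid and the y axis of chest, either way round below 0.2 rad) or (horizontal distance between carton_3_mid and place_2 below 0.012 m and angle between the x axis of carton_3_mid and the x axis of chest, either way round below 0.2 rad) or (horizontal distance between carton_3_mid and place_3 below 0.012 m and angle between the x axis of carton_3_mid and the y axis of chest, either way round below 0.2 rad)) and z of saddle_mid in the frame of rail between 0.068 and 0.081 m and x of saddle_mid in the frame of rail between -0.035 and 0.035 m and y of saddle_mid in the frame of rail between -0.014 and 0.014 m and angle between saddle_mid's own z axis and vertical below 0.3 rad and linear speed of each of carton_0, carton_1, carton_2, carton_3, saddle below 0.02 m/s); the robot touches nothing.
It fails at once if the timer, small can or roll of tape is pushed more than 40 mm (distance of any of bench_timer, objective_can, label_tape from where it was at the start of the episode above 0.04 m).
It fails at once if a door is slammed (faster than 6 rad/s) (velocity of joint any of rebated_door, flanged_door below -6 rad/s).
Of carton_0, carton_1, carton_2, carton_3 only 3 to 4 are there at a start; the rules pass over those that are not, and their reading is None.
At some moment in a run one of saddle may be knocked a few centimetres aside while the robot is not near it.
Once in a run the grip may slacken for a moment while it holds something.
It also fails if it takes over 200 s, if anything falls off the work surface, if the arm or the gripper's body presses on something with over 40 N, if the wrist force passes 120 N, or if a joint passes its speed limit or range.

## Working session

There is one attempt and no reset: what is moved stays moved. The work goes in short steps, Python scripts to look and compute and a tool call to move; the robot and the scene stay as the last step left them, time stands still between calls to the robot, and variables do not carry over. Pictures are saved under pics/ and viewed, and the job is handed in when it is done.

Besides the shell and the picture viewer there is one more tool, called after ">>>" in YAML: its name, and indented under it one key for each argument. servo_tool: Moves the arm, as the interface text tells. Its arguments: {"type":"object","properties":{"rows":{"type":"array","items":{"type":"object","properties":{"fingers":{"type":"number"},"x":{"type":"number"},"y":{"type":"number"},"z":{"type":"number"},"turn":{"type":"number"}}}}},"required":["rows"]}

```bash
mkdir -p pics; ls
python3 - <<'E'
from bench import arm
import cv2
print(arm.read_state())
for n in ["scene","top","wrist"]:
    im,d=arm.get_image(n); cv2.imwrite(f"pics/{n}0.png",im[:,:,::-1])
    m=arm.camera_model(n); print(n,m)
E
```

```text
pics
{'clock': 0.0, 'joints': array([ 1.38460122e+00,  3.85554308e-01,  6.55962416e-03, -5.22145603e-04,
       -1.19399136e+00, -2.58571813e-01]), 'joint_vel': array([ 0.00092794, -0.00021915,  0.00099277,  0.00060047, -0.00125317,
       -0.00108384]), 'joint_efforts': array([-6.90400229e-04, -3.92287910e+01,  1.88408464e+01,  4.18634221e+00,
       -4.63429664e-03,  9.51641965e-07]), 'position': array([268.60545877, 563.55829612, 190.6937045 ]), 'ee_rot': array([ 9.75352673e-01, -2.20648831e-01, -2.02880621e-04,  1.10291946e-03]), 'contact_force': array([-0.43086681,  0.35262339, -0.02715125]), 'wrist_torque': array([-0.04753328,  0.02303625,  0.01949689]), 'gripper_width': 85.46981161268718}
scene {'fx': 528.3087329592402, 'fy': 528.3087329592402, 'cx': 283.79234278311765, 'cy': 212.3727769422848, 'pose': array([[-9.79545360e-01, -1.37412299e-01,  1.46999144e-01,
         3.32089632e+02],
       [-2.00499623e-01,  7.28417600e-01, -6.55139452e-01,
         9.66692458e+02],
       [-1.70525455e-02, -6.71212083e-01, -7.41069194e-01,
         1.26429181e+03],
       [ 0.00000000e+00,
[... 278 characters left out ...]
486321e-01, -2.85504662e-02, -1.45590197e-02,
        -3.52131381e+01],
       [ 1.69394381e-02, -8.49895161e-02, -9.96237842e-01,
         1.26239946e+03],
       [ 0.00000000e+00,  0.00000000e+00,  0.00000000e+00,
         1.00000000e+00]])}
wrist {'fx': 364.0688005748157, 'fy': 364.0688005748157, 'cx': 282.6921858201634, 'cy': 213.0183699223991, 'pose': array([[-4.29844231e-01, -8.68804697e-01, -2.45789209e-01,
         3.31237795e+02],
       [-9.02900650e-01,  4.14239041e-01,  1.14788647e-01,
         5.34858728e+02],
       [ 2.08657056e-03,  2.71264474e-01, -9.62502588e-01,
         3.72486236e+02],
       [ 0.00000000e+00,  0.00000000e+00,  0.00000000e+00,
         1.00000000e+00]])}
```

View pics/top0.png

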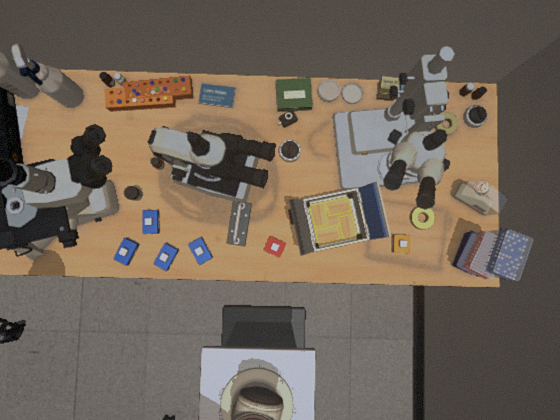

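View pics/scene0.png

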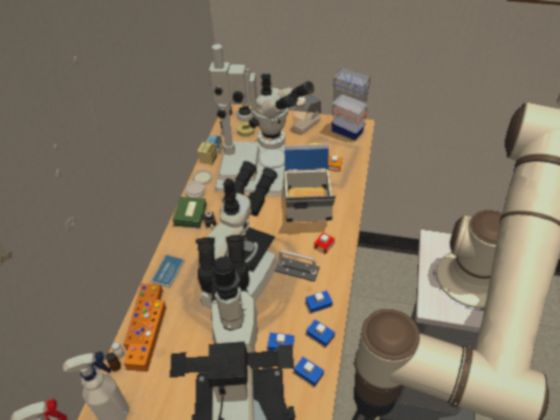

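View pics/wrist0.png

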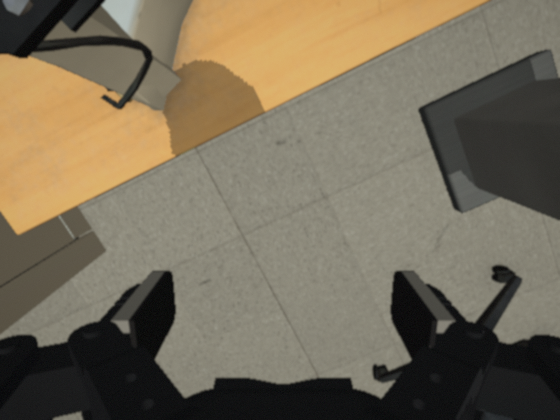

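The top view shows four blue cartons at (150,221), (125,250), (165,256) and (200,250). The chest is at (336,220) with the blue door on its right. The rail is at (239,222), the orange saddle at (400,243), and a red look-alike at (275,246). I'll measure them next.

```bash
cat > h.py <<'E'
import numpy as np, cv2
from bench import arm
def grab(n):
    m=arm.camera_model(n); im,d=arm.get_image(n); return im,d,m
def ray(m,u,v,z):
    P=m["pose"];u=np.asarray(u,float);v=np.asarray(v,float)
    r=np.stack([(u-m["cx"])/m["fx"],(v-m["cy"])/m["fy"],np.ones_like(u)],-1)@P[:3,:3].T
    o=P[:3,3]; return o+r*((z-o[2])/r[...,2])[...,None]
def cloud(d,m):
    v,u=np.indices(d.shape); P=m["pose"]
    c=np.stack([(u-m["cx"])/m["fx"]*d,(v-m["cy"])/m["fy"]*d,d],-1)
    return c@P[:3,:3].T+P[:3,3]
def proj(m,p):
    P=m["pose"];c=(np.asarray(p,float)-P[:3,3])@P[:3,:3]
    return np.stack([c[...,0]/c[...,2]*m["fx"]+m["cx"],c[...,1]/c[...,2]*m["fy"]+m["cy"]],-1)
def save(name,im,s=1,box=None):
    if box: im=im[box[1]:box[3],box[0]:box[2]]
    im=cv2.resize(im,None,fx=s,fy=s,interpolation=cv2.INTER_NEAREST)
    cv2.imwrite("pics/"+name,im[:,:,::-1])
def tool(): # R, p
    from scipy.spatial.transform import Rotation as R
    s=arm.read_state(); return R.from_quat(s["ee_rot"]).as_matrix(),s["position"],s
E
python3 - <<'E'
from h import *
im,d,m=grab("top")
hsv=cv2.cvtColor(im,cv2.COLOR_RGB2HSV)
C=cloud(d,m)
for nm,lo,hi in [("blue",(105,150,60),(130,255,255)),("orange",(10,170,150),(22,255,255)),("red",(0,150,120),(6,255,255)),("yellow",(20,120,120),(32,255,255))]:
    k=cv2.inRange(hsv,lo,hi)
    n,l,s,c=cv2.connectedComponentsWithStats(k)
    for i in range(1,n):
        if s[i,4]>25 and s[i,4]<9000:
            q=l==i; z=np.median(C[q][:,2])
            print(nm,c[i].round(),s[i,4],z.round(),np.median(C[q],0).round())
save("chest0.png",im,4,(270,170,440,290))
save("cart0.png",im,4,(90,180,280,290))
P=C[200:240,380:388]; 
for u,v in [(305,200),(370,200),(380,240),(292,215),(300,245),(385,200),(375,212),(340,190),(255,175),(265,150),(230,140),(90,140),(95,160),(425,190),(400,170),(60,200),(100,200),(240,222),(237,243),(240,202)]: print((u,v),C[v,u].round())
E
```

```text
blue [150. 221.] 180 26.0 [496. 311.  26.]
blue [126. 251.] 233 26.0 [415. 373.  26.]
blue [195. 248.] 54 26.0 [428. 186.  26.]
blue [165. 257.] 172 26.0 [395. 265.  26.]
orange [130.  93.] 521 38.0 [854. 389.  38.]
red [275. 246.] 190 27.0 [437. -37.  27.]
yellow [338. 207.] 124 15.0 [ 551. -212.   15.]
yellow [318. 215.] 129 15.0 [ 525. -156.   15.]
yellow [346. 225.] 123 15.0 [ 501. -230.   15.]
yellow [327. 232.] 85 15.0 [ 484. -181.   15.]
yellow [398. 245.] 69 26.0 [ 443. -380.   26.]
(305, 200) [ 563. -115.   76.]
(370, 200) [ 564. -282.  120.]
(380, 240) [ 462. -338.   -2.]
(292, 215) [516. -78. 157.]
(300, 245) [ 445.  -35. 1262.]
(385, 200) [ 577. -350.    4.]
(375, 212) [ 532. -292.  132.]
(340, 190) [ 602. -220.    2.]
(255, 175) [589.  10. 326.]
(265, 150) [644. -10. 325.]
(230, 140) [669.  69. 304.]
(90, 140) [632. 324. 423.]
(95, 160) [594. 313. 421.]
(425, 190) [ 565. -350.  342.]
(400, 170) [ 606. -297.  341.]
(60, 200) [524. 421. 324.]
(100, 200) [548. 439.  66.]
(240, 222) [502.  63.  11.]
(237, 243) [442.  70.  13.]
(240, 202) [558.  65.  14.]
```

View pics/chest0.png

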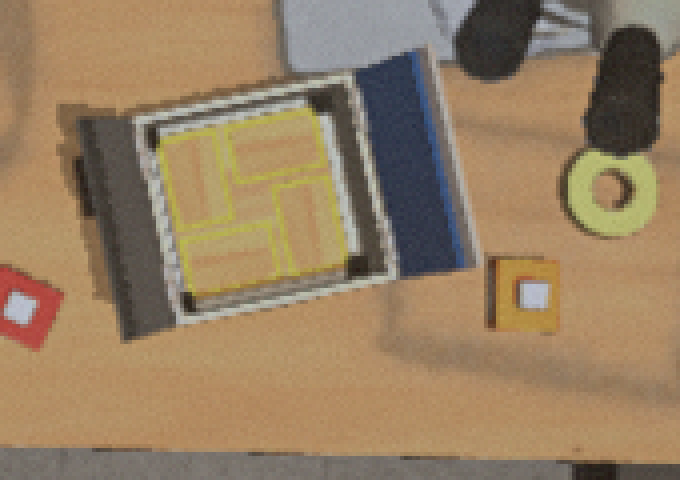

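View pics/cart0.png

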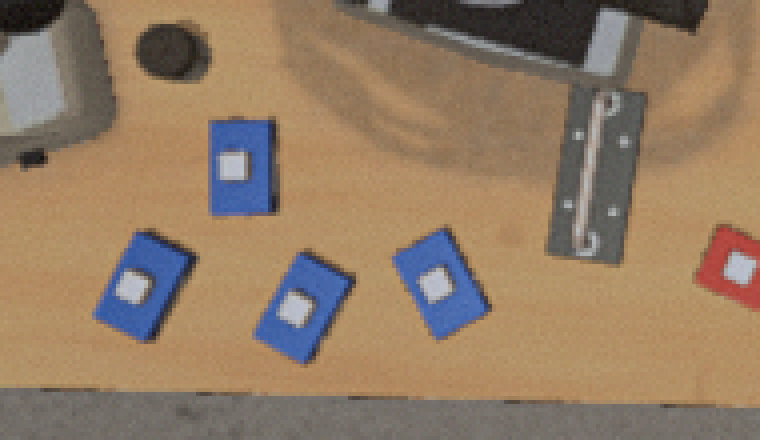

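Candidates for the saddle are the orange one at (400,243) and the red look-alike at (275,246). The orange peg box at (130,93) has a different shape. I choose (400,243), and the close crop confirms an orange body with a white grip. Next I'll measure the poses accurately.

```bash
cat >> h.py <<'E'
def rect(m,mask,z):
    v,u=np.nonzero(mask); p=ray(m,u,v,z)[:,:2].astype(np.float32)
    (c,s,a)=cv2.minAreaRect(p); b=cv2.boxPoints((c,s,a))
    e=[b[1]-b[0],b[2]-b[1]]; L=max(e,key=np.linalg.norm)
    ang=np.degrees(np.arctan2(L[1],L[0]))%180
    return np.round(c,1),np.round(sorted(s),1),round(ang,1)
def comps(mask,lo=20,hi=1e9):
    n,l,s,c=cv2.connectedComponentsWithStats(mask.astype(np.uint8))
    return [(l==i) for i in range(1,n) if lo<s[i,4]<hi]
E
python3 - <<'E'
from h import *
im,d,m=grab("top"); hsv=cv2.cvtColor(im,cv2.COLOR_RGB2HSV); C=cloud(d,m)
X,Y,Z=C[...,0],C[...,1],C[...,2]
reg=(X>360)&(X<540)&(Y>140)&(Y<420)
k=reg&(Z>18)&(Z<34)&(hsv[...,0]>100)&(hsv[...,0]<135)
for q in comps(reg&(Z>18)&(Z<60)): 
    b=q&(Z<34); g=q&(Z>37)
    print("carton",b.sum(),rect(m,b,26),"grip",g.sum(),C[g].mean(0).round(1) if g.any() else 0, rect(m,g,44) if g.sum()>5 else 0)
reg=(X>400)&(X<640)&(Y>-330)&(Y<-60)
# slab
s=reg&(Z>10)&(Z<20)&(hsv[...,1]>60)
print("slab/yellow",rect(m,s,15))
for q in comps(s,100): print(q.sum(),rect(m,q,15))
ye=reg&(cv2.inRange(hsv,(20,120,120),(32,255,255))>0)
print("yel",rect(m,ye,15))
w=reg&(Z>72)&(Z<82)
for q in comps(w,30): print("rim",q.sum(),rect(m,q,78))
# doors
for nm,r in [("grey",reg&(Y>-130)&(Z>90)),("blue",reg&(Y<-250)&(Z>90))]:
    P=C[r]; print(nm,P.min(0).round(),P.max(0).round())
    c=P.mean(0); u,sv,vt=np.linalg.svd(P-c); print(c.round(1),vt[2].round(3),sv.round())
# saddles
for nm,yy in [("orange",(-420,-340)),("red",(-70,-5))]:
    r=(X>400)&(X<480)&(Y>yy[0])&(Y<yy[1])&(Z>15)&(Z<60)
    g=r&(Z>36); print(nm,C[g].mean(0).round(1),rect(m,r&(Z<34),27))
# rail
r=(X>420)&(X<600)&(Y>20)&(Y<110)
print("plate",rect(m,r&(Z>5)&(Z<18),10)); b=r&(Z>40)&(Z<90)&(X<590); P=C[b]; print(len(P)); 
if len(P): print(P.mean(0),P.min(0),P.max(0),rect(m,b,75))
R,p,s=tool();mm=arm.camera_model("wrist");T=np.eye(4);T[:3,:3]=R;T[:3,3]=p;print((np.linalg.inv(T)@mm["pose"]).round(3))
E
```

```text
carton 26 (array([528.2, 412.2]), array([12.1, 21.2]), np.float32(152.2)) grip 32 [531.5 416.3  47. ] (array([530.2, 417.7]), array([13.7, 19.4]), np.float32(3.4))
carton 318 (array([495.4, 314.1]), array([41.7, 65.1]), np.float32(2.9)) grip 60 [494.8 314.7  43.2] (array([494.5, 314.5]), array([19.1, 19.5]), np.float32(3.0))
carton 309 (array([417.9, 171.5]), array([42.8, 66.3]), np.float32(31.4)) grip 55 [417.9 171.5  43.4] (array([418.2, 171.6]), array([19.4, 19.7]), np.float32(28.9))
carton 324 (array([410.6, 377.2]), array([43.7, 66.2]), np.float32(156.3)) grip 54 [410.7 377.3  43.7] (array([410.7, 376.7]), array([19.1, 20.9]), np.float32(66.5))
carton 319 (array([398.6, 266.1]), array([43.8, 66.7]), np.float32(153.5)) grip 57 [398.6 266.4  43.6] (array([399.1, 266.4]), array([20.4, 20.8]), np.float32(65.3))
slab/yellow (array([ 536.7, -197.4]), array([132. , 177.4]), np.float32(13.6))
1700 (array([ 515. , -202.3]), array([130.8, 131.5]), np.float32(103.6))
yel (array([ 514.4, -198.4]), array([113.8, 115.2]), np.float32(103.3))
rim 510 (array([ 513.7, -199.4]), array([143.7, 157.
[... 204 characters left out ...]
  0.989  0.042] [4261. 1406.  562.]
orange [ 453.6 -390.2   41.7] (array([ 453.4, -390.1]), array([45.1, 48.4]), np.float32(0.3))
red [434.3 -35.7  42.2] (array([434.6, -35.6]), array([44.3, 49.8]), np.float32(67.2))
plate (array([509.2,  63.6]), array([ 85.2, 178.6]), np.float32(2.2))
239
[527.42747829  67.7042928   62.47384511] [444.77444797  50.16651427  40.28141883] [589.49048032 107.80290256  79.21753541] (array([518.5,  84.6]), array([ 53.9, 143.3]), np.float32(172.0))
[[ 1.00000e-03 -9.62000e-01 -2.71000e-01  6.89170e+01]
 [ 1.00000e+00  0.00000e+00  1.00000e-03 -5.62000e-01]
 [-0.00000e+00 -2.71000e-01  9.62000e-01 -1.81508e+02]
 [ 0.00000e+00  0.00000e+00  0.00000e+00  1.00000e+00]]
```

Run:
```python
from h import *
im,d,m=grab("top"); C=cloud(d,m); X,Y,Z=C[...,0],C[...,1],C[...,2]
im2,d2,m2=grab("scene"); C2=cloud(d2,m2)
for y in range(-450,500,40):
    q=(Y>y)&(Y<y+40)&(X>330)&(d>0)
    q2=(C2[...,1]>y)&(C2[...,1]<y+40)&(C2[...,0]>300)&(d2>0)&(C2[...,0]<800)
    o=[]
    for h in (30,100,180,250,330):
        a=X[q&(Z>h)&(Z<600)]; b=C2[q2&(C2[...,2]>h)&(C2[...,2]<600)][:,0]
        o.append((h,int(np.percentile(a,2)) if len(a)>8 else None,int(np.percentile(b,2)) if len(b)>8 else None))
    print(y,o)
```

```text
-450 [(30, 637, None), (100, 637, None), (180, 636, None), (250, 653, None), (330, 945, None)]
-410 [(30, 460, 443), (100, 590, 603), (180, 589, 602), (250, 588, 602), (330, 667, 667)]
-370 [(30, 539, 540), (100, 537, 539), (180, 537, 538), (250, 536, 537), (330, 533, 533)]
-330 [(30, 475, 470), (100, 475, 470), (180, 596, 580), (250, 592, 574), (330, 576, 550)]
-290 [(30, 473, 466), (100, 525, 515), (180, 567, 567), (250, 567, 567), (330, 565, 567)]
-250 [(30, 450, 449), (100, 946, None), (180, 946, None), (250, 946, None), (330, 946, None)]
-210 [(30, 441, 437), (100, 945, None), (180, 945, None), (250, 946, None), (330, 945, None)]
-170 [(30, 432, 430), (100, 945, None), (180, 945, None), (250, 945, None), (330, 945, None)]
-130 [(30, 429, 424), (100, 426, 421), (180, 945, None), (250, 945, None), (330, 946, None)]
-90 [(30, 500, 439), (100, 494, 479), (180, 946, None), (250, 946, None), (330, 946, None)]
-50 [(30, 434, 416), (100, 595, 625), (180, 592, 625), (250, 589, 625), (330, 945, None)]
-10 [(30, 571, 568), (100, 570, 569), (180, 570, 569), (250, 569, 569), (330, 946, None)
[... 372 characters left out ...]
, 438), (100, 628, 597), (180, 637, 643), (250, 638, 643), (330, 946, None)]
230 [(30, 404, 385), (100, 643, 645), (180, 644, 645), (250, 648, 645), (330, 946, None)]
270 [(30, 489, 384), (100, 570, 568), (180, 569, 568), (250, 569, 568), (330, 568, 568)]
310 [(30, 504, 491), (100, 554, 554), (180, 553, 554), (250, 553, 554), (330, 553, 554)]
350 [(30, 414, 401), (100, 534, 545), (180, 533, 545), (250, 532, 545), (330, 552, 550)]
390 [(30, 521, 403), (100, 521, 520), (180, 521, 520), (250, 520, 520), (330, 532, 526)]
430 [(30, 500, 495), (100, 506, 495), (180, 508, 495), (250, 513, 514), (330, 529, 526)]
470 [(30, 428, 430), (100, 432, 433), (180, 431, 433), (250, 428, 431), (330, 426, 429)]
```

>>> servo_tool:
  rows:
    - {"turn": 7, "z": -1}
    - {"turn": 7, "z": -1}

```text
invalid input at $.rows[0]: expected keys fingers, x, y, z, turn
```

Run:
```python
from h import *
R,p,s=tool(); print(p, np.degrees(np.arctan2(R[1,0],R[0,0])), np.degrees(s["joints"]).round(1),s["clock"])
```

```text
[268.83483828 564.06115888 191.57115634] -25.486677540028975 [ 79.3  22.1   0.4  -0.  -68.4 -14.8] 0.35
```

>>> servo_tool:
  rows:
    - {"fingers": 8.5, "x": 0, "y": 0, "z": -1, "turn": 7}
    - {"fingers": 8.5, "x": 0, "y": 0, "z": -1, "turn": 7}

```text
clock: 0.52
position: [268.7, 563.7, 211.2]
ee_rot: [0.94, -0.341, 0.0, 0.001]
contact_force: [0.1, 0.0, 0.9]
gripper_width: 85.0
```

Run:
```python
from h import *
R,p,s=tool(); print(p, np.degrees(np.arctan2(R[1,0],R[0,0])), np.degrees(s["joints"]).round(1),s["clock"])
```

```text
[268.71732769 563.66500699 211.24275525] -39.82157439769583 [ 79.3  21.4   2.2  -0.  -71.  -29.2] 0.5167
```

```bash
cat > go.py <<'E'
import sys
from h import *
def plan(x,y,z,a):
    R,p,s=tool(); ang=np.degrees(np.arctan2(R[1,0],R[0,0])); t=-((a-ang+180)%360-180)
    r=np.radians(a); d=np.array([x,y,z])-p
    ex=np.array([np.cos(r),np.sin(r),0]); ey=np.array([np.sin(r),-np.cos(r),0])
    print("at",p.round(1),"ang %.1f"%ang,"w %.1f"%s["gripper_width"],"t %.1f"%s["clock"],"F",s["contact_force"].round(1))
    D=[d@ex/10,d@ey/10,-d[2]/10]
    print("turn %.1f (%.1f rows) then dx %.2f dy %.2f dz %.2f cm (%.1f rows)"%(t,abs(t)/7,*D,np.linalg.norm(D)/4.1))
if __name__=="__main__": plan(*map(float,sys.argv[1:5]))
E
python3 go.py 411 377 130 -113.6
```

```text
at [268.7 563.7 211.2] ang -39.8 w 85.0 t 0.5 F [0.1 0.  0.9]
turn 73.8 (10.5 rows) then dx 11.41 dy -20.51 dz 8.12 cm (6.1 rows)
```

>>> servo_tool:
  rows:
    - {"fingers": 6, "x": 0, "y": 0, "z": 0, "turn": 7}
    - {"fingers": 6, "x": 0, "y": 0, "z": 0, "turn": 7}
    - {"fingers": 6, "x": 0, "y": 0, "z": 0, "turn": 7}
    - {"fingers": 6, "x": 0, "y": 0, "z": 0, "turn": 7}
    - {"fingers": 6, "x": 0, "y": 0, "z": 0, "turn": 7}
    - {"fingers": 6, "x": 0, "y": 0, "z": 0, "turn": 7}
    - {"fingers": 6, "x": 0, "y": 0, "z": 0, "turn": 7}
    - {"fingers": 6, "x": 0, "y": 0, "z": 0, "turn": 7}
    - {"fingers": 6, "x": 0, "y": 0, "z": 0, "turn": 7}
    - {"fingers": 6, "x": 0, "y": 0, "z": 0, "turn": 7}

```text
clock: 1.35
position: [268.8, 564.1, 211.8]
ee_rot: [-0.575, 0.818, -0.0, -0.0]
contact_force: [-0.5, 0.8, -0.2]
gripper_width: 60.1
```

>>> servo_tool:
  rows:
    - {"fingers": 6, "x": 0, "y": 0, "z": 0, "turn": 3.8}
    - {"fingers": 6, "x": 3.42, "y": -1.5, "z": 0, "turn": 0}
    - {"fingers": 6, "x": 3.42, "y": -1.5, "z": 0, "turn": 0}
    - {"fingers": 6, "x": 3.42, "y": -1.5, "z": 0, "turn": 0}
    - {"fingers": 6, "x": 3.42, "y": -1.5, "z": 0, "turn": 0}
    - {"fingers": 6, "x": 3.42, "y": -1.5, "z": 0, "turn": 0}
    - {"fingers": 6, "x": -1.4, "y": -3.2, "z": 1, "turn": 0}
    - {"fingers": 6, "x": -1.4, "y": -3.2, "z": 1, "turn": 0}
    - {"fingers": 6, "x": -1.4, "y": -3.2, "z": 1, "turn": 0}
    - {"fingers": 6, "x": -1.4, "y": -3.2, "z": 1, "turn": 0}

```text
clock: 2.18
position: [411.4, 378.1, 172.2]
ee_rot: [-0.55, 0.835, 0.0, 0.001]
contact_force: [0.4, 0.6, -0.8]
gripper_width: 60.1
```

```bash
python3 go.py 411 377 130 -113.6
python3 - <<'E'
from h import *
im,d,m=grab("wrist"); save("w1.png",im); print(proj(m,[[410.7,377,44],[410.7,377,26]]))
E
```

```text
at [411.4 378.1 172.2] ang -113.3 w 60.1 t 2.2 F [ 0.4  0.6 -0.8]
turn 0.3 (0.0 rows) then dx 0.11 dy -0.01 dz 4.22 cm (1.0 rows)
[[283.07338916 190.41145556]
 [283.05744518 186.2282867 ]]
```

View pics/w1.png

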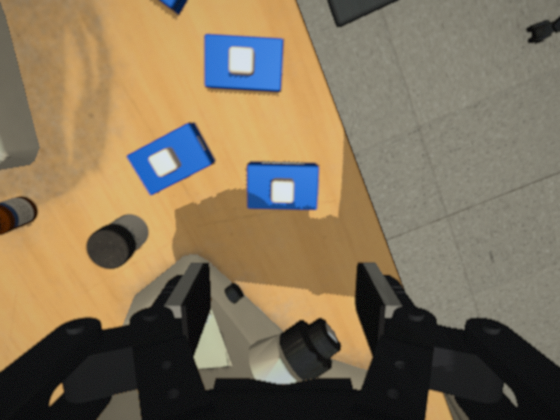

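Run:
```python
from h import *
im,d,m=grab("wrist"); C=cloud(d,m); R,p,s=tool()
D=np.hypot(C[...,0]-411,C[...,1]-377)
for r0 in range(0,160,20):
    q=(D>r0)&(D<r0+20)&(d>200); print(r0,q.sum(),C[q][:,2].max() if q.any() else None)
for u,v in [(310,345),(200,275),(235,293),(270,360)]: print(C[v,u].round())
```

```text
0 1520 45.629174012535714
20 3725 27.79012355930479
40 6451 2.682644612456045
60 8957 27.53652229810922
80 9974 45.28461559546116
100 11364 74.73962351802095
120 13955 188.269440131062
140 15648 116.67966565159648
[443. 498.  86.]
[439. 356. 228.]
[497. 450.  37.]
[481. 501.  81.]
```

The wrist view shows the carton grip at (283,191) against a predicted (283,190), so the calibration agrees. I'll descend and grip.

>>> servo_tool:
  rows:
    - {"fingers": 5, "x": 0.1, "y": 0, "z": 4, "turn": 0}
    - {"fingers": 5, "x": 0, "y": 0, "z": 4, "turn": 0}
    - {"fingers": 5, "x": 0, "y": 0, "z": 4, "turn": 0}
    - {"fingers": 5, "x": 0, "y": 0, "z": 2.3, "turn": 0}
    - {"fingers": 5, "x": 0, "y": 0, "z": 0, "turn": 0}
    - {"fingers": 1.5, "x": 0, "y": 0, "z": 0, "turn": 0}
    - {"fingers": 1.5, "x": 0, "y": 0, "z": 0, "turn": 0}
    - {"fingers": 1.5, "x": 0, "y": 0, "z": 0, "turn": 0}
    - {"fingers": 1.5, "x": 0, "y": 0, "z": 0, "turn": 0}
    - {"fingers": 1.5, "x": 0, "y": 0, "z": 0, "turn": 0}

```text
clock: 3.12
position: [410.0, 378.3, 30.5]
ee_rot: [-0.55, 0.835, 0.001, 0.002]
contact_force: [-0.4, -0.0, 1.0]
gripper_width: 15.1
```

>>> servo_tool:
  rows:
    - {"fingers": 1.5, "x": 0, "y": 0, "z": -2, "turn": 0}
    - {"fingers": 1.5, "x": 0, "y": 0, "z": -4, "turn": 0}
    - {"fingers": 1.5, "x": 0, "y": 0, "z": -4, "turn": 0}
    - {"fingers": 1.5, "x": 0, "y": 0, "z": -4, "turn": 0}
    - {"fingers": 1.5, "x": 0, "y": 0, "z": -4, "turn": 0}

```text
clock: 3.53
position: [409.3, 377.1, 211.8]
ee_rot: [-0.55, 0.835, 0.0, 0.001]
contact_force: [0.7, 0.9, 0.4]
gripper_width: 15.1
```

```bash
python3 go.py 554.6 -213.9 210 -166.5
```

```text
at [409.3 377.1 211.8] ang -113.3 w 15.1 t 3.5 F [0.7 0.9 0.4]
turn 53.2 (7.6 rows) then dx -0.33 dy -60.85 dz 0.18 cm (14.8 rows)
```

Run:
```python
from h import *
im,d,m=grab("wrist"); save("w2.png",im)
```

```text
(no output)
```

View pics/w2.png

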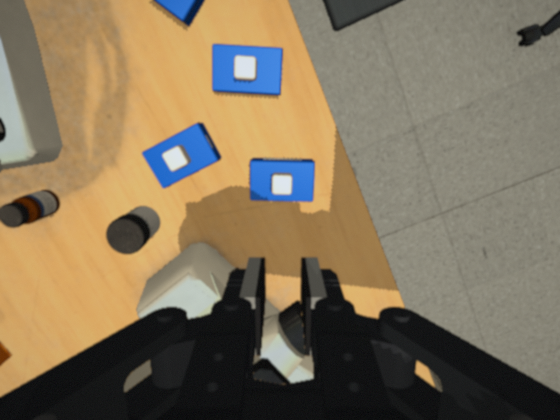

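Run:
```python
from h import *
im,d,m=grab("wrist"); R,p,s=tool(); print(p,proj(m,[p,p-[0,0,19],p+[0,0,19],[411,377,44]]))
C=cloud(d,m); hsv=cv2.cvtColor(im,cv2.COLOR_RGB2HSV)
D=np.hypot(C[...,0]-411,C[...,1]-377)
q=(D<60)&(C[...,2]>36)&(C[...,2]<60)&(d>0); print(C[q].mean(0), np.percentile(C[q],[2,98],axis=0)); print("med z",np.median(C[q][:,2]))
q=(D<60)&(C[...,2]>18)&(C[...,2]<36); print(C[q].mean(0), np.median(C[q][:,2]))
print(d[255:275,255:262].round(), d[180,100:110])
save("w2c.png",im,4,(215,130,345,270))
```

```text
[412.67347103 380.78421158 218.0641747 ] [[284.11927506 241.39684341]
 [284.22562733 229.7116655 ]
 [283.99121937 255.46662727]
 [284.75309667 174.01347018]]
[411.42160063 377.59162716  42.93705531] [[401.08485031 367.27309043  39.90109311]
 [421.88690899 388.34497756  44.68784669]]
med z 43.14629881226912
[410.56981809 376.96907997  25.36578478] 25.377325366338027
[[435. 435. 435. 435. 436. 435. 435.]
 [437. 437. 436. 436. 434. 435. 436.]
 [437. 436. 436. 437. 436. 436. 437.]
 [149. 149. 149. 149. 149. 148. 148.]
 [147. 148. 148. 147. 148. 146. 147.]
 [146. 147. 146. 148. 146. 147. 147.]
 [145. 145. 146. 145. 145. 145. 145.]
 [145. 144. 144. 144. 145. 144. 145.]
 [144. 144. 144. 144. 143. 143. 143.]
 [143. 143. 145. 142. 143. 143. 142.]
 [142. 141. 142. 142. 141. 141. 143.]
 [140. 141. 141. 141. 142. 141. 140.]
 [140. 140. 140. 140. 142. 140. 139.]
 [139. 140. 139. 138. 138. 139. 141.]
 [138. 137. 138. 139. 139. 139. 138.]
 [138. 136. 137. 137. 137. 136. 139.]
 [135. 137. 136. 136. 136. 137. 135.]
 [135. 136. 136. 136. 136. 136. 135.]
 [135. 134. 135. 135. 135. 134. 134.]
 [134. 134. 134. 135. 134. 134. 134.]] [410.67908 411.90204 408.86877 410.42566 409.48145 409.29947 410.62225
 410.60703 410.8256  409.89236]
```

View pics/w2c.png

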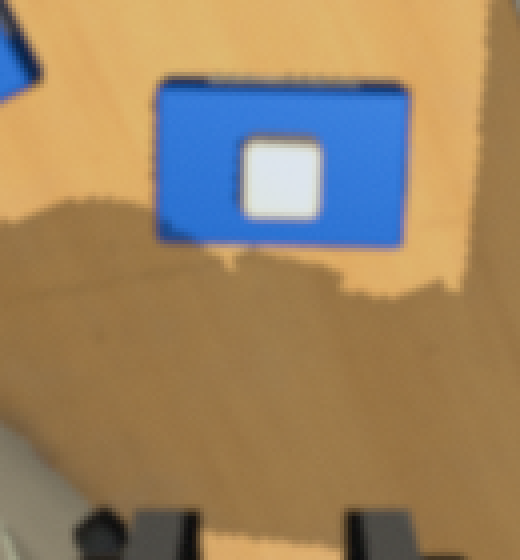

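Run:
```python
from h import *
im,d,m=grab("wrist"); R,p,s=tool(); print(p,s["gripper_width"],s["clock"])
C=cloud(d,m); T=(C-p)@R
q=(d>0)&(d<300)&(np.abs(T[...,0])<40)&(np.abs(T[...,1])<80)
q[:,:]&=True
P=T[q]; print(len(P), np.percentile(P,[0,50,99,100],axis=0).round(1))
near=P[P[:,2]>np.percentile(P[:,2],99)]; print(near.mean(0))
print(m["pose"][:3,3]-p)
```

```text
[410.86794413 379.26985324 213.99378653] 15.174129852162345 3.6833
47975 [[ -14.4  -59.4 -137.6]
 [   9.6   -1.3 -113.4]
 [  17.2   52.7  -53.6]
 [  18.9   57.4  -41.9]]
[  3.96950467  -1.10665059 -50.06507615]
[-27.03631486 -63.7348822  184.38876129]
```

>>> servo_tool:
  rows:
    - {"fingers": 5, "x": 0, "y": 0, "z": 4, "turn": 0}
    - {"fingers": 5, "x": 0, "y": 0, "z": 4, "turn": 0}
    - {"fingers": 5, "x": 0, "y": 0, "z": 4, "turn": 0}
    - {"fingers": 5, "x": 0, "y": 0, "z": 4, "turn": 0}
    - {"fingers": 5, "x": 0, "y": 0, "z": 1.5, "turn": 0}
    - {"fingers": 5, "x": 0, "y": 0, "z": 0, "turn": 0}
    - {"fingers": 5, "x": 0, "y": 0, "z": 0, "turn": 0}
    - {"fingers": 5, "x": 0, "y": 0, "z": 0, "turn": 0}

```text
clock: 4.35
position: [410.2, 378.4, 35.1]
ee_rot: [-0.55, 0.835, 0.0, 0.001]
contact_force: [-0.3, 0.5, -0.1]
gripper_width: 49.8
```

```bash
python3 go.py 411 377.3 28.5 -113.6
python3 - <<'E'
from h import *
im,d,m=grab("wrist"); save("w3.png",im)
im,d,m=grab("scene"); print(proj(m,[411,377,40])); save("s3.png",im,4,(250,300,390,420))
E
```

```text
at [410.2 378.4  35.1] ang -113.3 w 49.8 t 4.3 F [-0.3  0.5 -0.1]
turn 0.3 (0.0 rows) then dx 0.07 dy -0.11 dz 0.66 cm (0.2 rows)
[308.81268688 366.74048717]
```

View pics/w3.png

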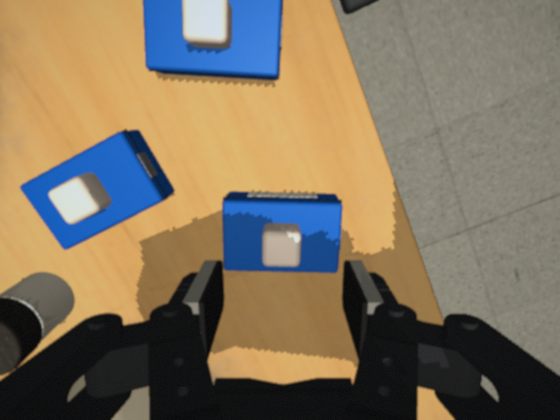

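View pics/s3.png

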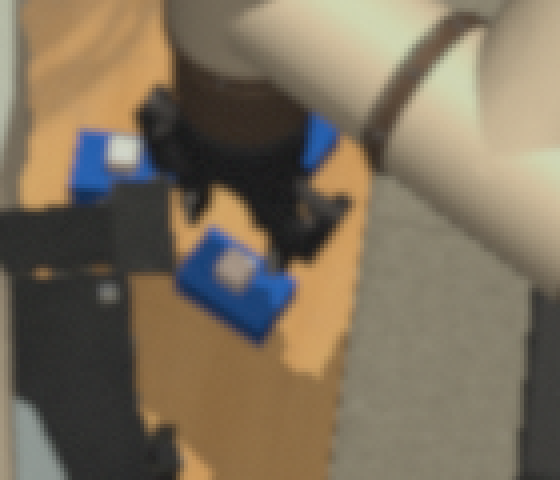

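>>> servo_tool:
  rows:
    - {"fingers": 4, "x": 0, "y": -0.1, "z": 1, "turn": 0}
    - {"fingers": 4, "x": 0, "y": 0, "z": 1, "turn": 0}
    - {"fingers": 4, "x": 0, "y": 0, "z": 0, "turn": 0}
    - {"fingers": 4, "x": 0, "y": 0, "z": 0, "turn": 0}

```text
clock: 4.78
position: [410.0, 376.3, 13.0]
ee_rot: [-0.55, 0.835, -0.0, -0.001]
contact_force: [0.0, -0.7, 0.1]
gripper_width: 40.1
```

```bash
cat > tips.py <<'E'
from h import *
im,d,m=grab("wrist"); R,p,s=tool(); C=cloud(d,m); T=(C-p)@R
w=s["gripper_width"]
for sg in(-1,1):
    q=(d>0)&(d<165)&(T[...,2]<0)&(T[...,1]*sg>w/2-3)&(T[...,1]*sg<w/2+14)&(np.abs(T[...,0])<30)
    P=T[q]; print(sg,len(P),np.percentile(P,[0.5,99.5],axis=0).round(1), "world tip z",(p[2]-np.percentile(P[:,2],99.5)).round(1))
print(p.round(1),w,s["contact_force"].round(1))
import sys
if len(sys.argv)>1: save(sys.argv[1],im)
E
python3 tips.py w4.png
```

```text
-1 7377 [[ -10.4  -33.4 -130.3]
 [  18.   -16.9  -43.1]] world tip z 56.6
1 7323 [[ -10.4   16.9 -130.1]
 [  17.9   33.3  -42.7]] world tip z 56.1
[410.3 376.7  13.4] 39.62820259438259 [ 0.3 -0.3 -1.2]
```

View pics/w4.png

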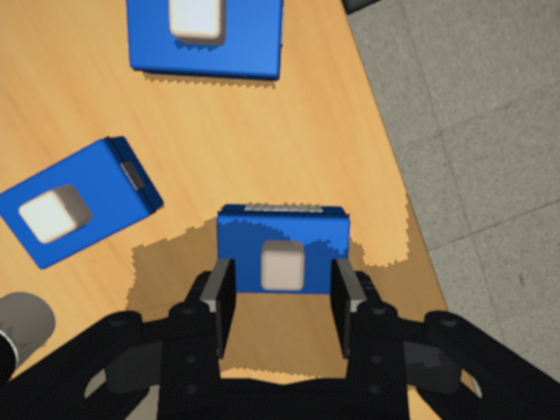

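>>> servo_tool:
  rows:
    - {"fingers": 4, "x": 0, "y": 0, "z": 1.3, "turn": 0}
    - {"fingers": 4, "x": 0, "y": 0, "z": 1.3, "turn": 0}
    - {"fingers": 4, "x": 0, "y": 0, "z": 0, "turn": 0}
    - {"fingers": 4, "x": 0, "y": 0, "z": 0, "turn": 0}

```text
clock: 5.17
position: [410.3, 376.7, -12.4]
ee_rot: [-0.55, 0.835, -0.0, -0.001]
contact_force: [0.1, -0.5, 0.0]
gripper_width: 40.1
```

```bash
python3 tips.py w5.png
```

```text
-1 9277 [[ -19.   -33.4 -129.7]
 [  20.5  -17.1  -25.4]] world tip z 13.6
1 9124 [[ -19.7   17.1 -129.6]
 [  19.6   33.4  -25.3]] world tip z 13.5
[410.7 377.3 -11.8] 39.9927832191756 [ 0.6 -0.2  0.7]
```

View pics/w5.png

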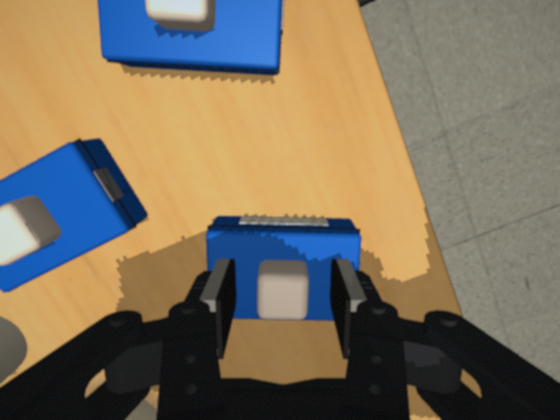

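>>> servo_tool:
  rows:
    - {"fingers": 1.2, "x": 0, "y": 0, "z": 0, "turn": 0}
    - {"fingers": 1.2, "x": 0, "y": 0, "z": 0, "turn": 0}
    - {"fingers": 1.2, "x": 0, "y": 0, "z": 0, "turn": 0}
    - {"fingers": 1.2, "x": 0, "y": 0, "z": 0, "turn": 0}
    - {"fingers": 1.2, "x": 0, "y": 0, "z": 0, "turn": 0}

```text
clock: 5.63
position: [411.0, 377.8, -11.1]
ee_rot: [-0.55, 0.835, 0.0, 0.001]
contact_force: [-0.2, -0.5, 5.6]
gripper_width: 18.5
```

```bash
python3 tips.py w6.png
```

```text
-1 11527 [[ -10.1  -23.1 -132.4]
 [  20.6   -6.6  -25.3]] world tip z 14.3
1 11390 [[ -10.1    6.5 -132.5]
 [  20.2   23.1  -25.1]] world tip z 14.1
[411.  377.8 -11. ] 18.801445509673943 [-1.2  0.4  6.2]
```

View pics/w6.png

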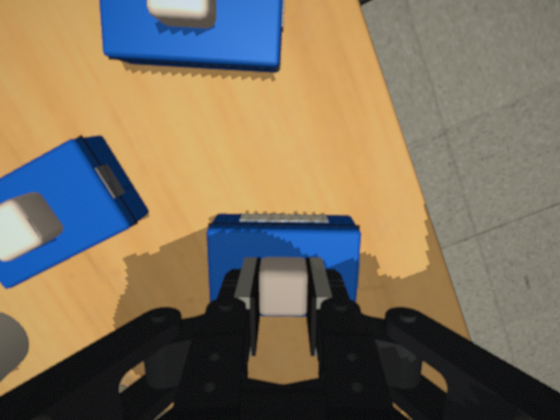

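>>> servo_tool:
  rows:
    - {"fingers": 1.2, "x": 0, "y": 0, "z": -2, "turn": 0}
    - {"fingers": 1.2, "x": 0, "y": 0, "z": -4, "turn": 0}
    - {"fingers": 1.2, "x": 0, "y": 0, "z": -4, "turn": 0}
    - {"fingers": 1.2, "x": 0, "y": 0, "z": -4, "turn": 0}
    - {"fingers": 1.2, "x": 0, "y": 0, "z": -4, "turn": 0}
    - {"fingers": 1.2, "x": 0, "y": 0, "z": -1.6, "turn": 0}
    - {"fingers": 1.2, "x": 0, "y": 0, "z": 0, "turn": 0}

```text
clock: 6.27
position: [412.1, 379.1, 189.1]
ee_rot: [-0.55, 0.835, 0.002, 0.005]
contact_force: [0.3, 0.1, -1.3]
gripper_width: 18.6
```

```bash
python3 go.py 554.6 -213.9 185 -166.5;python3 tips.py w7.png
```

```text
at [412.1 379.1 189.1] ang -113.3 w 18.6 t 6.3 F [ 0.3  0.1 -1.3]
turn 53.2 (7.6 rows) then dx -0.01 dy -60.99 dz 0.41 cm (14.9 rows)
-1 11675 [[ -11.6  -22.9 -135.7]
 [  18.9   -6.2  -28.3]] world tip z 214.2
1 11319 [[ -11.5    6.2 -135.7]
 [  18.6   22.7  -28.2]] world tip z 214.1
[410.8 377.8 185.8] 18.208302453381723 [ 0.1  0.1 -1.5]
```

View pics/w7.png

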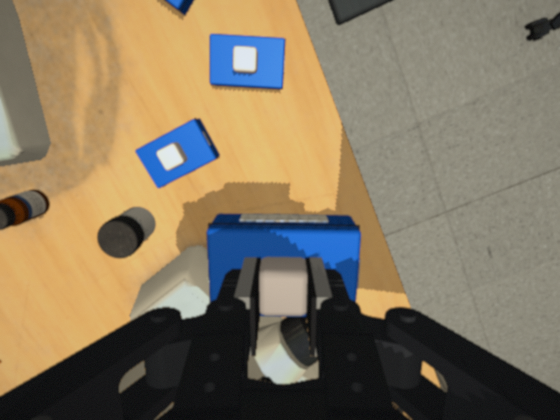

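>>> servo_tool:
  rows:
    - {"fingers": 1.2, "x": 0, "y": 0, "z": 0, "turn": 6.65}
    - {"fingers": 1.2, "x": 0, "y": 0, "z": 0, "turn": 6.65}
    - {"fingers": 1.2, "x": 0, "y": 0, "z": 0, "turn": 6.65}
    - {"fingers": 1.2, "x": 0, "y": 0, "z": 0, "turn": 6.65}
    - {"fingers": 1.2, "x": 0, "y": 0, "z": 0, "turn": 6.65}
    - {"fingers": 1.2, "x": 0, "y": 0, "z": 0, "turn": 6.65}
    - {"fingers": 1.2, "x": 0, "y": 0, "z": 0, "turn": 6.65}
    - {"fingers": 1.2, "x": 0, "y": 0, "z": 0, "turn": 6.65}

```text
clock: 6.98
position: [409.3, 375.7, 181.0]
ee_rot: [-0.115, 0.993, -0.002, -0.002]
contact_force: [0.1, -0.9, -0.9]
gripper_width: 18.4
```

>>> servo_tool:
  rows:
    - {"fingers": 1.2, "x": 0.7, "y": -3.6, "z": 0, "turn": 0}
    - {"fingers": 1.2, "x": 0.7, "y": -3.6, "z": 0, "turn": 0}
    - {"fingers": 1.2, "x": 0.7, "y": -3.6, "z": 0, "turn": 0}
    - {"fingers": 1.2, "x": 0.7, "y": -3.6, "z": 0, "turn": 0}
    - {"fingers": 1.2, "x": 0.7, "y": -3.6, "z": 0, "turn": 0}
    - {"fingers": 1.2, "x": 0.7, "y": -3.6, "z": 0, "turn": 0}
    - {"fingers": 1.2, "x": 0.7, "y": -3.6, "z": 0, "turn": 0}
    - {"fingers": 1.2, "x": 0.7, "y": -3.6, "z": 0, "turn": 0}
    - {"fingers": 1.2, "x": 0.7, "y": -3.6, "z": 0, "turn": 0}
    - {"fingers": 1.2, "x": 0.7, "y": -3.6, "z": 0, "turn": 0}

```text
clock: 7.82
position: [424.5, 8.6, 181.8]
ee_rot: [-0.118, 0.993, -0.0, -0.002]
contact_force: [0.4, 0.4, -2.2]
gripper_width: 18.2
```

>>> servo_tool:
  rows:
    - {"fingers": 1.2, "x": 0.7, "y": -3.6, "z": 0, "turn": 0}
    - {"fingers": 1.2, "x": 0.7, "y": -3.6, "z": 0, "turn": 0}
    - {"fingers": 1.2, "x": 0, "y": 0, "z": 0, "turn": 0}
    - {"fingers": 1.2, "x": 0, "y": 0, "z": 0, "turn": 0}

```text
clock: 8.15
position: [427.9, -64.5, 181.7]
ee_rot: [-0.115, 0.993, 0.0, -0.002]
contact_force: [-0.3, -0.0, -0.0]
gripper_width: 18.2
```

```bash
python3 go.py 554.6 -213.9 185 -166.5;python3 - <<'E'
from h import *
im,d,m=grab("wrist"); save("w8.png",im)
im,d,m=grab("scene"); save("s8.png",im)
E
```

```text
at [427.9 -64.5 181.7] ang -166.8 w 18.2 t 8.2 F [-0.3 -0.  -0. ]
turn -0.3 (0.0 rows) then dx -8.83 dy -17.48 dz -0.33 cm (4.8 rows)
```

View pics/w8.png

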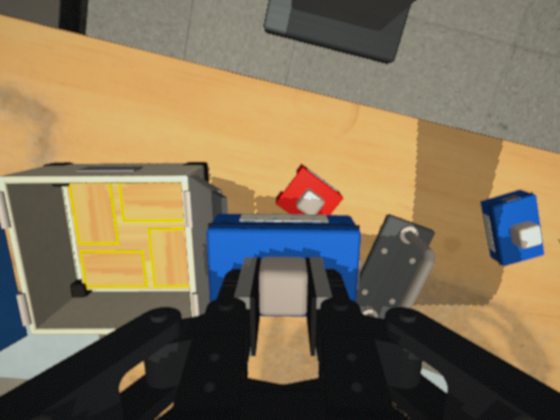

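View pics/s8.png

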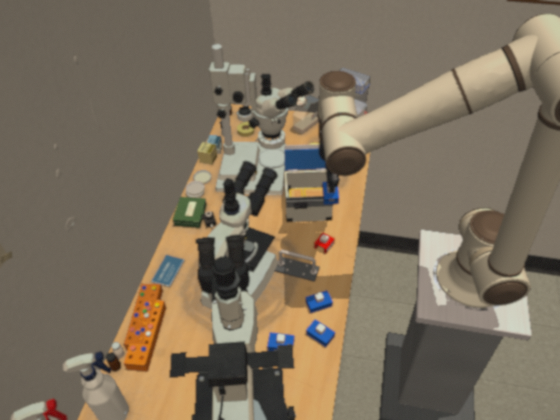

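The wrist view shows the chest and all four outlines at (70..190, 183..290), with the carton held in the jaws. I'll refine the chest pose from this view.

Run:
```python
from h import *
im,d,m=grab("wrist"); hsv=cv2.cvtColor(im,cv2.COLOR_RGB2HSV)
ye=cv2.inRange(hsv,(22,150,120),(34,255,255)); ye[:,:60]=0; ye[:,205:]=0; ye[:170]=0; ye[310:]=0
C=cloud(d,m);print("z",np.median(C[ye>0][:,2]))
print(rect(m,ye>0,15))
# slab cavity z points
from go import plan
```

```text
z 14.862207684688428
(array([ 516.2, -201.9]), array([109.2, 111. ]), np.float32(13.5))
```

```bash
cat > held.py <<'E'
from h import *
im,d,m=grab("wrist"); R,p,s=tool(); C=cloud(d,m); T=(C-p)@R
hsv=cv2.cvtColor(im,cv2.COLOR_RGB2HSV)
b=(cv2.inRange(hsv,(105,150,60),(130,255,255))>0)&(T[...,2]>-60)&(T[...,2]<0)&(np.abs(T[...,1])<45)&(np.abs(T[...,0])<45)
P=T[b]; top=P[np.abs(P[:,2]-np.median(P[:,2]))<4]; print("blue top z",np.median(P[:,2]).round(1),"x",np.percentile(top[:,0],[0.5,99.5]).round(1),"y",np.percentile(top[:,1],[.5,99.5]).round(1))
far=P[P[:,0]>15]; print(np.polyfit(top[top[:,0]>14][:,1],top[top[:,0]>14][:,2],1).round(3))
E
python3 held.py; python3 go.py 555.9 -215.2 180 -166.5
```

```text
blue top z -36.0 x [-11.5  20.9] y [-32.1  32.3]
[  0.    -35.713]
at [429.3 -61.8 183.1] ang -166.4 w 18.5 t 8.3 F [-0.3 -0.3 -0.6]
turn 0.1 (0.0 rows) then dx -8.73 dy -17.87 dz 0.31 cm (4.9 rows)
```

>>> servo_tool:
  rows:
    - {"fingers": 1.2, "x": -1.75, "y": -3.57, "z": 0, "turn": 0}
    - {"fingers": 1.2, "x": -1.75, "y": -3.57, "z": 0, "turn": 0}
    - {"fingers": 1.2, "x": -1.75, "y": -3.57, "z": 0, "turn": 0}
    - {"fingers": 1.2, "x": -1.75, "y": -3.57, "z": 0, "turn": 0}
    - {"fingers": 1.2, "x": -1.75, "y": -3.57, "z": 0, "turn": 0}
    - {"fingers": 1.2, "x": 0, "y": 0, "z": 2, "turn": 0}
    - {"fingers": 1.2, "x": 0, "y": 0, "z": 3, "turn": 0}
    - {"fingers": 1.2, "x": 0, "y": 0, "z": 3, "turn": 0}
    - {"fingers": 1.2, "x": 0, "y": 0, "z": 0, "turn": 0}
    - {"fingers": 1.2, "x": 0, "y": 0, "z": 0, "turn": 0}

```text
clock: 9.18
position: [555.8, -214.6, 102.4]
ee_rot: [-0.119, 0.993, 0.0, -0.002]
contact_force: [1.5, 0.1, 0.5]
gripper_width: 18.6
```

```bash
for i in 1 2 3; do python3 go.py 555.9 -215.2 6 -166.5
python3 - <<'E'
from h import *
im,d,m=grab("wrist"); save("w9.png",im)
E
done
```

```text
at [ 555.8 -214.6  102.4] ang -166.4 w 18.6 t 9.2 F [1.5 0.1 0.5]
turn 0.1 (0.0 rows) then dx 0.01 dy -0.06 dz 9.64 cm (2.4 rows)
at [ 557.5 -215.1  104.6] ang -166.3 w 18.3 t 9.2 F [ 0.1 -0.7  0. ]
turn 0.2 (0.0 rows) then dx 0.16 dy 0.02 dz 9.86 cm (2.4 rows)
at [ 558.3 -215.3  105.8] ang -166.4 w 18.9 t 9.3 F [ 0.6  0.5 -0.4]
turn 0.1 (0.0 rows) then dx 0.23 dy 0.07 dz 9.98 cm (2.4 rows)
```

View pics/w9.png

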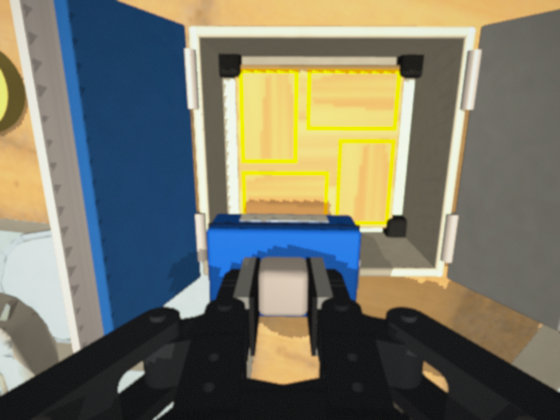

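```bash
python3 - <<'E'
from h import *
R,p,s=tool();im,d,m=grab("wrist"); hsv=cv2.cvtColor(im,cv2.COLOR_RGB2HSV)
ye=cv2.inRange(hsv,(24,170,150),(34,255,255))>0; ye[:60]=0; ye[232:]=0; ye[:,:232]=0;ye[:,405:]=0
v,u=np.nonzero(ye); P=ray(m,u,v,15)[:,:2]
a=np.radians(13.5); ex=np.array([np.cos(a),np.sin(a)]); ey=np.array([-np.sin(a),np.cos(a)])
x=P@ex; y=P@ey
# fit near edge line (min x) slope
for nm,s_,t in (("near",x,y),("right",y,x),("left",-y,x)):
    pts=[]
    for t0 in np.arange(t.min()+8,t.max()-8,4):
        q=(t>t0)&(t<t0+4)
        if q.sum()>3: pts.append((t0+2,s_[q].min()))
    pts=np.array(pts); k=pts[:,1]<np.median(pts[:,1])+2.5; f=np.polyfit(pts[k,0],pts[k,1],1); print(nm,k.sum(),"slope deg",np.degrees(np.arctan(f[0])).round(2),np.median(pts[k,1]).round(1))
    globals()[nm]=np.median(pts[k,1])
cy=(right-left)/2; cx=near+57; print("width",-left-right,"centre",(cx*ex+cy*ey).round(1)); print(p)
E
python3 go.py 555.9 -215.2 6 -166.5
```

```text
near 24 slope deg 0.28 396.9
right 24 slope deg 0.12 -370.6
left 24 slope deg 0.18 257.3
width 113.32725688787735 centre [ 514.6 -199.3]
[ 558.41229621 -215.43386239  106.26930078]
at [ 558.3 -215.5  106.3] ang -166.4 w 19.1 t 9.4 F [ 0.8 -0.  -0.9]
turn 0.1 (0.0 rows) then dx 0.22 dy 0.09 dz 10.03 cm (2.4 rows)
```

>>> servo_tool:
  rows:
    - {"fingers": 1.2, "x": 0.27, "y": 0.2, "z": 2, "turn": 0}
    - {"fingers": 1.2, "x": 0, "y": 0, "z": 2.5, "turn": 0}
    - {"fingers": 1.2, "x": 0, "y": 0, "z": 2, "turn": 0}
    - {"fingers": 1.2, "x": 0, "y": 0, "z": 1, "turn": 0}
    - {"fingers": 1.2, "x": 0, "y": 0, "z": 0, "turn": 0}
    - {"fingers": 1.2, "x": 0, "y": 0, "z": 0, "turn": 0}
    - {"fingers": 1.2, "x": 0, "y": 0, "z": 0, "turn": 0}

```text
clock: 9.97
position: [555.0, -214.8, 30.8]
ee_rot: [-0.118, 0.993, -0.001, 0.002]
contact_force: [0.2, -0.6, -1.1]
gripper_width: 18.4
```

```bash
python3 go.py 555.2 -214.2 5 -166.5
python3 - <<'E'
from h import *
im,d,m=grab("wrist"); save("w10.png",im)
E
```

```text
at [ 555.  -214.8   30.8] ang -166.4 w 18.4 t 10.0 F [ 0.2 -0.6 -1.1]
turn 0.1 (0.0 rows) then dx -0.03 dy 0.05 dz 2.58 cm (0.6 rows)
```

View pics/w10.png

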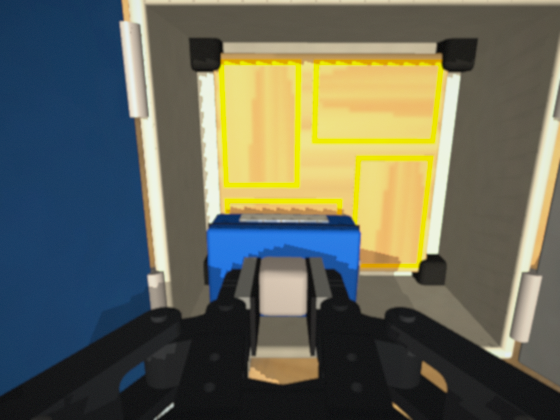

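>>> servo_tool:
  rows:
    - {"fingers": 1.2, "x": 0, "y": 0, "z": 1.3, "turn": 0}
    - {"fingers": 1.2, "x": 0, "y": 0, "z": 0.9, "turn": 0}
    - {"fingers": 1.2, "x": 0, "y": 0, "z": 0.3, "turn": 0}
    - {"fingers": 1.2, "x": 0, "y": 0, "z": 0, "turn": 0}
    - {"fingers": 1.2, "x": 0, "y": 0, "z": 0, "turn": 0}
    - {"fingers": 1.2, "x": 0, "y": 0, "z": 0, "turn": 0}

```text
clock: 10.52
position: [553.6, -214.5, 4.1]
ee_rot: [-0.118, 0.993, -0.0, 0.0]
contact_force: [0.4, -0.2, -0.3]
gripper_width: 18.1
```

```bash
python3 go.py 555.2 -214.2 5 -166.5
```

```text
at [ 553.6 -214.5    4.1] ang -166.5 w 18.1 t 10.5 F [ 0.4 -0.2 -0.3]
turn 0.0 (0.0 rows) then dx -0.16 dy -0.00 dz -0.09 cm (0.0 rows)
```

Down at the slab height. I'll release gently, rise and check.

>>> servo_tool:
  rows:
    - {"fingers": 1.2, "x": -0.1, "y": 0, "z": 0.1, "turn": 0}
    - {"fingers": 2.4, "x": 0, "y": 0, "z": 0, "turn": 0}
    - {"fingers": 3.2, "x": 0, "y": 0, "z": 0, "turn": 0}
    - {"fingers": 3.2, "x": 0, "y": 0, "z": 0, "turn": 0}
    - {"fingers": 3.2, "x": 0, "y": 0, "z": -2, "turn": 0}
    - {"fingers": 3.2, "x": 0, "y": 0, "z": -4, "turn": 0}
    - {"fingers": 3.2, "x": 0, "y": 0, "z": -4, "turn": 0}
    - {"fingers": 3.2, "x": 0, "y": 0, "z": -4, "turn": 0}
    - {"fingers": 3.2, "x": 0, "y": 0, "z": -4, "turn": 0}
    - {"fingers": 3.2, "x": 0, "y": 0, "z": 0, "turn": 0}

```text
clock: 11.35
position: [559.6, -216.0, 192.9]
ee_rot: [-0.118, 0.993, -0.004, 0.008]
contact_force: [1.4, -0.0, 1.6]
gripper_width: 31.8
```

```bash
python3 - <<'E'
from h import *
im,d,m=grab("wrist"); save("w11.png",im)
E
python3 go.py 398.8 266.3 185 -115.5
```

```text
at [ 557.6 -215.   188.5] ang -166.5 w 32.2 t 11.4 F [ 1.   0.2 -1.2]
turn -51.0 (7.3 rows) then dx -36.60 dy 35.05 dz 0.35 cm (12.4 rows)
```

View pics/w11.png

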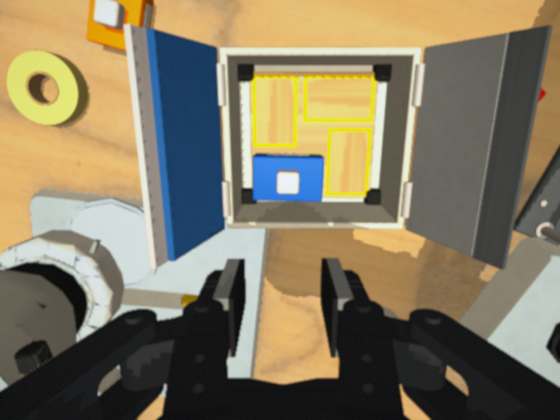

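>>> servo_tool:
  rows:
    - {"fingers": 5, "x": 1.8, "y": 3.62, "z": 0, "turn": 0}
    - {"fingers": 5, "x": 1.8, "y": 3.62, "z": 0, "turn": 0}
    - {"fingers": 5, "x": 1.8, "y": 3.62, "z": 0, "turn": 0}
    - {"fingers": 5, "x": 1.8, "y": 3.62, "z": 0, "turn": 0}
    - {"fingers": 5, "x": 1.8, "y": 3.62, "z": 0, "turn": 0}
    - {"fingers": 5, "x": -0.6, "y": 4.05, "z": 0, "turn": 0}
    - {"fingers": 5, "x": -0.6, "y": 4.05, "z": 0, "turn": 0}
    - {"fingers": 5, "x": -0.6, "y": 4.05, "z": 0, "turn": 0}
    - {"fingers": 5, "x": -0.6, "y": 4.05, "z": 0, "turn": 0}
    - {"fingers": 5, "x": -0.6, "y": 4.05, "z": 0, "turn": 0}

```text
clock: 12.23
position: [405.2, 146.2, 182.3]
ee_rot: [-0.118, 0.993, -0.0, -0.0]
contact_force: [1.9, -0.0, -1.2]
gripper_width: 49.8
```

>>> servo_tool:
  rows:
    - {"fingers": 5, "x": -0.6, "y": 4.05, "z": 0, "turn": 0}
    - {"fingers": 5, "x": -0.6, "y": 4.05, "z": 0, "turn": 0}
    - {"fingers": 5, "x": -0.6, "y": 4.05, "z": 0, "turn": 0}
    - {"fingers": 5, "x": 0, "y": 0, "z": 1, "turn": -7.1}
    - {"fingers": 5, "x": 0, "y": 0, "z": 1, "turn": -7.1}
    - {"fingers": 5, "x": 0, "y": 0, "z": 1, "turn": -7.1}
    - {"fingers": 5, "x": 0, "y": 0, "z": 1, "turn": -7.1}
    - {"fingers": 5, "x": 0, "y": 0, "z": 1, "turn": -7.1}
    - {"fingers": 5, "x": 0, "y": 0, "z": 1, "turn": -7.1}
    - {"fingers": 5, "x": 0, "y": 0, "z": 1, "turn": -7.1}

```text
clock: 13.07
position: [395.0, 266.5, 111.3]
ee_rot: [-0.527, 0.85, -0.0, -0.001]
contact_force: [-0.1, -1.0, -0.9]
gripper_width: 50.1
```

>>> servo_tool:
  rows:
    - {"fingers": 4, "x": 0, "y": 0, "z": 0, "turn": -1.3}
    - {"fingers": 4, "x": 0, "y": 0, "z": 0, "turn": 0}
    - {"fingers": 4, "x": 0, "y": 0, "z": 0, "turn": 0}

```text
clock: 13.32
position: [395.7, 267.0, 112.9]
ee_rot: [-0.533, 0.846, -0.0, 0.0]
contact_force: [-0.6, -0.2, 0.9]
gripper_width: 40.1
```

```bash
cat > pick.py <<'E'
from h import *; import sys
from go import plan
x,y=map(float,sys.argv[1:3])
R,p,s=tool(); im,d,m=grab("wrist"); C=cloud(d,m); D=np.hypot(C[...,0]-x,C[...,1]-y)
b=(D<42)&(C[...,2]>18)&(C[...,2]<60); cs=comps(b,300)
c=max(cs,key=lambda q:q.sum())
body=c&(C[...,2]<34); g=c&(C[...,2]>39)
print("body",rect(m,body,26),"grip",rect(m,g,44),C[g].mean(0).round(1))
save(sys.argv[3],im)
r=rect(m,g,44); 
plan(r[0][0],r[0][1],float(sys.argv[4]),rect(m,body,26)[2]+90)
E
python3 pick.py 398.8 266.3 w12.png -9.5
```

```text
body (array([398.7, 265.8]), array([42.7, 66. ]), np.float32(153.4)) grip (array([399.2, 265.5]), array([19.2, 19.4]), np.float32(154.4)) [399.2 265.7  43. ]
at [395.8 267.2 113.2] ang -115.6 w 40.1 t 13.4 F [ 1.6 -0.8  0.6]
turn 1.0 (0.1 rows) then dx -0.00 dy -0.38 dz 12.27 cm (3.0 rows)
```

View pics/w12.png

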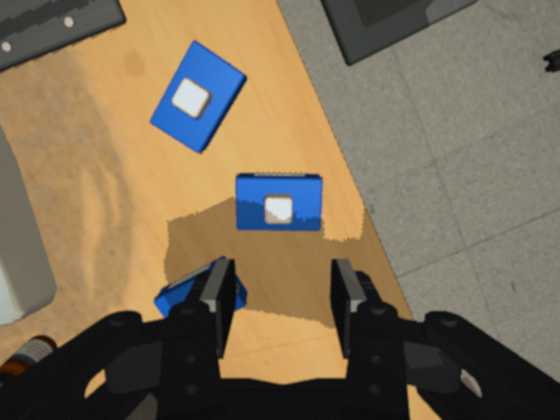

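>>> servo_tool:
  rows:
    - {"fingers": 4, "x": 0, "y": -0.38, "z": 4, "turn": 1}
    - {"fingers": 4, "x": 0, "y": 0, "z": 4, "turn": 0}
    - {"fingers": 4, "x": 0, "y": 0, "z": 3, "turn": 0}
    - {"fingers": 4, "x": 0, "y": 0, "z": 1.2, "turn": 0}
    - {"fingers": 4, "x": 0, "y": 0, "z": 0, "turn": 0}
    - {"fingers": 4, "x": 0, "y": 0, "z": 0, "turn": 0}
    - {"fingers": 1.2, "x": 0, "y": 0, "z": 0, "turn": 0}
    - {"fingers": 1.2, "x": 0, "y": 0, "z": 0, "turn": 0}
    - {"fingers": 1.2, "x": 0, "y": 0, "z": 0, "turn": 0}
    - {"fingers": 1.2, "x": 0, "y": 0, "z": 0, "turn": 0}

```text
clock: 14.2
position: [400.0, 266.6, -7.3]
ee_rot: [-0.527, 0.85, 0.001, 0.002]
contact_force: [-1.3, -0.0, 6.9]
gripper_width: 18.3
```

>>> servo_tool:
  rows:
    - {"fingers": 1.2, "x": 0, "y": 0, "z": -2, "turn": 0}
    - {"fingers": 1.2, "x": 0, "y": 0, "z": -4, "turn": 0}
    - {"fingers": 1.2, "x": 0, "y": 0, "z": -4, "turn": 0}
    - {"fingers": 1.2, "x": 0, "y": 0, "z": -4, "turn": 0}
    - {"fingers": 1.2, "x": 0, "y": 0, "z": -4, "turn": 0}
    - {"fingers": 1.2, "x": 0, "y": 0, "z": -1.4, "turn": 0}
    - {"fingers": 1.2, "x": 0, "y": 0, "z": 0, "turn": 0}
    - {"fingers": 1.2, "x": 0, "y": 0, "z": 0, "turn": 0}

```text
clock: 14.87
position: [398.6, 265.4, 185.6]
ee_rot: [-0.526, 0.85, 0.001, 0.001]
contact_force: [-0.5, 0.0, -2.5]
gripper_width: 18.4
```

```bash
python3 held.py;  python3 go.py 430 -60 185 -76.5;python3 go.py 499.7 -239.9 185 -76.5
```

```text
blue top z -33.9 x [-13.4  20.5] y [-32.4  31.8]
[ 1.0000e-03 -3.3669e+01]
at [398.  264.7 184.1] ang -116.5 w 18.3 t 14.9 F [-0.3 -0.8 -1.8]
turn -40.0 (5.7 rows) then dx 32.32 dy 4.47 dz -0.09 cm (8.0 rows)
at [398.  264.7 184.1] ang -116.5 w 18.3 t 14.9 F [-0.3 -0.8 -1.8]
turn -40.0 (5.7 rows) then dx 51.44 dy 1.89 dz -0.09 cm (12.6 rows)
```

>>> servo_tool:
  rows:
    - {"fingers": 1.2, "x": 0, "y": 0, "z": 0, "turn": -6.67}
    - {"fingers": 1.2, "x": 0, "y": 0, "z": 0, "turn": -6.67}
    - {"fingers": 1.2, "x": 0, "y": 0, "z": 0, "turn": -6.67}
    - {"fingers": 1.2, "x": 0, "y": 0, "z": 0, "turn": -6.67}
    - {"fingers": 1.2, "x": 0, "y": 0, "z": 0, "turn": -6.67}
    - {"fingers": 1.2, "x": 0, "y": 0, "z": 0, "turn": -6.67}
    - {"fingers": 1.2, "x": 3.8, "y": 0.14, "z": 0, "turn": 0}
    - {"fingers": 1.2, "x": 3.8, "y": 0.14, "z": 0, "turn": 0}
    - {"fingers": 1.2, "x": 3.8, "y": 0.14, "z": 0, "turn": 0}
    - {"fingers": 1.2, "x": 3.8, "y": 0.14, "z": 0, "turn": 0}

```text
clock: 15.75
position: [427.6, 114.1, 182.6]
ee_rot: [0.786, -0.618, -0.001, 0.002]
contact_force: [1.2, -0.0, -1.2]
gripper_width: 18.0
```

>>> servo_tool:
  rows:
    - {"fingers": 1.2, "x": 3.8, "y": 0.14, "z": 0, "turn": 0}
    - {"fingers": 1.2, "x": 3.8, "y": 0.14, "z": 0, "turn": 0}
    - {"fingers": 1.2, "x": 3.8, "y": 0.14, "z": 0, "turn": 0}
    - {"fingers": 1.2, "x": 3.8, "y": 0.14, "z": 0, "turn": 0}
    - {"fingers": 1.2, "x": 3.8, "y": 0.14, "z": 0, "turn": 0}
    - {"fingers": 1.2, "x": 3.8, "y": 0.14, "z": 0, "turn": 0}
    - {"fingers": 1.2, "x": 3.8, "y": 0.14, "z": 0, "turn": 0}
    - {"fingers": 1.2, "x": 2, "y": 0.1, "z": 0, "turn": 0}
    - {"fingers": 1.2, "x": 0, "y": 0, "z": 0, "turn": 0}
    - {"fingers": 1.2, "x": 0, "y": 0, "z": 0, "turn": 0}

```text
clock: 16.58
position: [484.0, -165.2, 182.2]
ee_rot: [0.785, -0.62, -0.002, 0.001]
contact_force: [-0.4, 1.0, -1.1]
gripper_width: 18.1
```

```bash
python3 go.py 499.7 -239.9 105 -76.5
python3 - <<'E'
from h import *
im,d,m=grab("wrist"); save("w13.png",im)
E
```

```text
at [ 484.  -165.2  182.2] ang -76.6 w 18.1 t 16.6 F [-0.4  1.  -1.1]
turn -0.1 (0.0 rows) then dx 7.63 dy 0.22 dz 7.72 cm (2.6 rows)
```

View pics/w13.png

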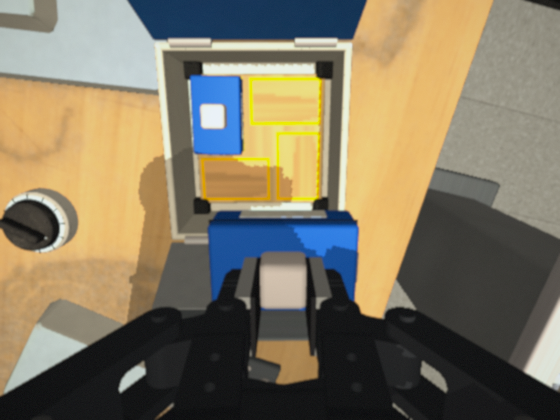

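>>> servo_tool:
  rows:
    - {"fingers": 1.2, "x": 0, "y": 0, "z": 3.8, "turn": 0}
    - {"fingers": 1.2, "x": 1, "y": 0, "z": 3.8, "turn": 0}
    - {"fingers": 1.2, "x": 3.3, "y": 0.1, "z": 0, "turn": 0}
    - {"fingers": 1.2, "x": 3.3, "y": 0.1, "z": 0, "turn": 0}
    - {"fingers": 1.2, "x": 0, "y": 0, "z": 0, "turn": 0}
    - {"fingers": 1.2, "x": 0, "y": 0, "z": 0, "turn": 0}
    - {"fingers": 1.2, "x": 0, "y": 0, "z": 0, "turn": 0}

```text
clock: 17.22
position: [500.7, -237.5, 108.1]
ee_rot: [0.786, -0.619, -0.001, 0.0]
contact_force: [-0.3, 0.8, -1.3]
gripper_width: 18.1
```

```bash
for i in 1 2 3; do python3 go.py 499.7 -239.9 9 -76.5
python3 - <<'E'
from h import *
im,d,m=grab("wrist"); save("w14.png",im)
E
done
```

```text
at [ 500.7 -237.5  108.1] ang -76.4 w 18.1 t 17.2 F [-0.3  0.8 -1.3]
turn 0.1 (0.0 rows) then dx 0.21 dy 0.15 dz 9.91 cm (2.4 rows)
at [ 500.9 -237.4  108.5] ang -76.4 w 18.2 t 17.3 F [-0.2  0.6  0.1]
turn 0.1 (0.0 rows) then dx 0.22 dy 0.18 dz 9.95 cm (2.4 rows)
at [ 501.  -237.3  108.8] ang -76.4 w 18.1 t 17.3 F [-0.7  0.4 -0.1]
turn 0.1 (0.0 rows) then dx 0.22 dy 0.19 dz 9.98 cm (2.4 rows)
```

View pics/w14.png

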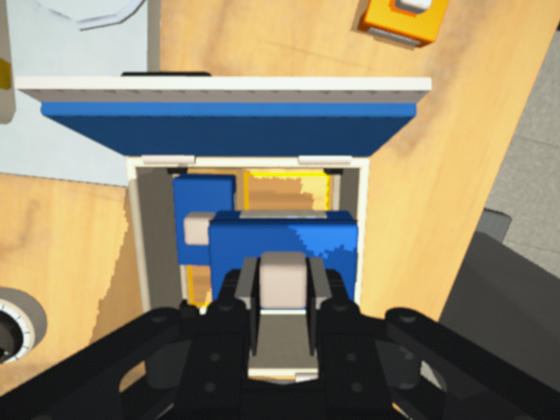

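Run:
```python
from h import *
R,p,s=tool(); im,d,m=grab("wrist"); C=cloud(d,m)
for u,v in [(235,84),(235,97),(235,110),(235,150),(100,84),(400,84)]: print((u,v),C[v,u].round(), ((C[v,u]-p)@R).round())
print("cam",m["pose"][:3,3].round())
c0=np.array([514.6,-199.3]);a=np.radians(13.5)
e=np.array([-np.sin(a),np.cos(a)])
for u,v in [(235,84),(235,110),(235,150)]: print((C[v,u][:2]-c0)@e)
```

```text
(235, 84) [ 536. -309.  156.] [ 77. -17. -47.]
(235, 97) [ 536. -304.  151.] [ 73. -18. -42.]
(235, 110) [ 535. -300.  146.] [ 69. -19. -37.]
(235, 150) [ 538. -278.   95.] [ 48. -26.  13.]
(100, 84) [ 581. -298.  158.] [ 77. -63. -49.]
(400, 84) [ 480. -322.  156.] [ 77.  40. -47.]
cam [ 518. -304.  290.]
-111.20607236868851
-102.5087555221634
-82.12258607900712
```

>>> servo_tool:
  rows:
    - {"fingers": 1.2, "x": 0.22, "y": 0.19, "z": 1.5, "turn": 0}
    - {"fingers": 1.2, "x": 0, "y": 0, "z": 2, "turn": 0}
    - {"fingers": 1.2, "x": 0, "y": 0, "z": 2, "turn": 0}
    - {"fingers": 1.2, "x": 0, "y": 0, "z": 1, "turn": 0}
    - {"fingers": 1.2, "x": 0, "y": 0, "z": 0, "turn": 0}
    - {"fingers": 1.2, "x": 0, "y": 0, "z": 0, "turn": 0}
    - {"fingers": 1.2, "x": 0, "y": 0, "z": 0, "turn": 0}

```text
clock: 18.0
position: [501.1, -241.4, 45.0]
ee_rot: [0.786, -0.619, 0.001, -0.0]
contact_force: [0.6, 0.2, -0.3]
gripper_width: 18.3
```

```bash
for i in 1 ; do python3 go.py 499.7 -239.9 8 -76.5
python3 - <<'E'
from h import *
im,d,m=grab("wrist"); save("w15.png",im)
E
done
```

```text
at [ 501.1 -241.4   45. ] ang -76.4 w 18.3 t 18.0 F [ 0.6  0.2 -0.3]
turn 0.1 (0.0 rows) then dx -0.18 dy 0.10 dz 3.70 cm (0.9 rows)
```

View pics/w15.png

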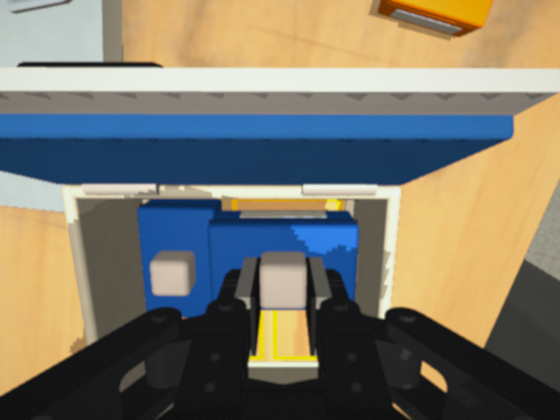

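>>> servo_tool:
  rows:
    - {"fingers": 1.2, "x": -0.1, "y": 0.1, "z": 1.5, "turn": 0}
    - {"fingers": 1.2, "x": 0, "y": 0, "z": 1.2, "turn": 0}
    - {"fingers": 1.2, "x": 0, "y": 0, "z": 0.5, "turn": 0}
    - {"fingers": 1.2, "x": 0, "y": 0, "z": 0.2, "turn": 0}
    - {"fingers": 1.2, "x": 0, "y": 0, "z": 0, "turn": 0}
    - {"fingers": 1.2, "x": 0, "y": 0, "z": 0, "turn": 0}

```text
clock: 18.55
position: [499.6, -240.7, 10.7]
ee_rot: [0.786, -0.619, 0.001, -0.0]
contact_force: [0.7, 0.3, -0.8]
gripper_width: 18.0
```

```bash
python3 go.py 499.7 -239.9 7 -76.5
```

```text
at [ 499.6 -240.7   10.7] ang -76.4 w 18.0 t 18.6 F [ 0.7  0.3 -0.8]
turn 0.1 (0.0 rows) then dx -0.08 dy -0.03 dz 0.37 cm (0.1 rows)
```

>>> servo_tool:
  rows:
    - {"fingers": 1.2, "x": -0.08, "y": 0, "z": 0.4, "turn": 0}
    - {"fingers": 1.2, "x": 0, "y": 0, "z": 0, "turn": 0}
    - {"fingers": 2.4, "x": 0, "y": 0, "z": 0, "turn": 0}
    - {"fingers": 3.2, "x": 0, "y": 0, "z": 0, "turn": 0}
    - {"fingers": 3.2, "x": 0, "y": 0, "z": 0, "turn": 0}
    - {"fingers": 3.2, "x": 0, "y": 0, "z": -1, "turn": 0}
    - {"fingers": 3.2, "x": 0, "y": 0, "z": -3, "turn": 0}
    - {"fingers": 3.2, "x": 0, "y": 0, "z": -3, "turn": 0}
    - {"fingers": 3.2, "x": 0, "y": 0, "z": -3, "turn": 0}
    - {"fingers": 3.2, "x": 0, "y": 0, "z": 0, "turn": 0}

```text
clock: 19.38
position: [503.1, -241.2, 113.1]
ee_rot: [0.786, -0.618, 0.006, -0.002]
contact_force: [0.6, 0.6, 1.6]
gripper_width: 32.3
```

>>> servo_tool:
  rows:
    - {"fingers": 3.2, "x": -3, "y": 0, "z": -1, "turn": 0}
    - {"fingers": 3.2, "x": -4, "y": 0, "z": -3.5, "turn": 0}
    - {"fingers": 3.2, "x": 0, "y": 0, "z": -4, "turn": 0}
    - {"fingers": 3.2, "x": 0, "y": 0, "z": 0, "turn": 0}

```text
clock: 19.72
position: [488.7, -180.3, 191.7]
ee_rot: [0.787, -0.617, 0.007, -0.003]
contact_force: [0.9, 0.5, 1.3]
gripper_width: 32.0
```

```bash
python3 go.py 418 171.5 130 -60
python3 - <<'E'
from h import *
im,d,m=grab("wrist"); save("w16.png",im)
E
```

```text
at [ 488.7 -180.3  191.7] ang -76.2 w 32.0 t 19.7 F [0.9 0.5 1.3]
turn -16.2 (2.3 rows) then dx -34.00 dy -11.47 dz 6.17 cm (8.9 rows)
```

View pics/w16.png

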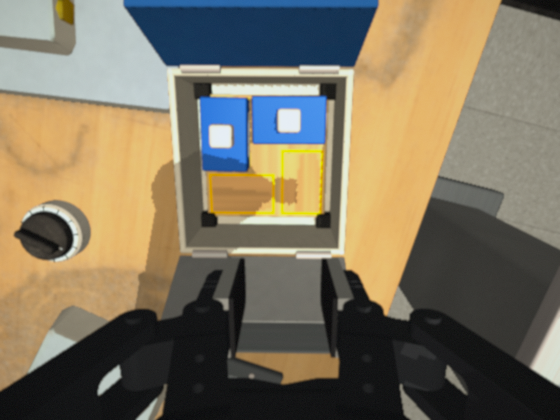

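>>> servo_tool:
  rows:
    - {"fingers": 4, "x": 0, "y": 0, "z": 0, "turn": -5.4}
    - {"fingers": 4, "x": 0, "y": 0, "z": 0, "turn": -5.4}
    - {"fingers": 4, "x": 0, "y": 0, "z": 0, "turn": -5.4}
    - {"fingers": 4, "x": -3.78, "y": -1.27, "z": 0, "turn": 0}
    - {"fingers": 4, "x": -3.78, "y": -1.27, "z": 0, "turn": 0}
    - {"fingers": 4, "x": -3.78, "y": -1.27, "z": 0, "turn": 0}
    - {"fingers": 4, "x": -3.78, "y": -1.27, "z": 0, "turn": 0}
    - {"fingers": 4, "x": -3.78, "y": -1.27, "z": 0, "turn": 0}
    - {"fingers": 4, "x": -3.78, "y": -1.27, "z": 0, "turn": 0}
    - {"fingers": 4, "x": -3.78, "y": -1.27, "z": 0, "turn": 0}

```text
clock: 20.6
position: [429.3, 95.1, 183.3]
ee_rot: [0.865, -0.502, 0.0, -0.0]
contact_force: [1.1, 0.8, -0.3]
gripper_width: 40.0
```

>>> servo_tool:
  rows:
    - {"fingers": 4, "x": -3.78, "y": -1.27, "z": 0, "turn": 0}
    - {"fingers": 4, "x": -3.78, "y": -1.27, "z": 2, "turn": 0}
    - {"fingers": 4, "x": 0, "y": 0, "z": 4, "turn": 0}
    - {"fingers": 4, "x": 0, "y": 0, "z": 0, "turn": 0}
    - {"fingers": 4, "x": 0, "y": 0, "z": 0, "turn": 0}
    - {"fingers": 4, "x": 0, "y": 0, "z": 0, "turn": 0}

```text
clock: 21.1
position: [416.2, 169.2, 125.6]
ee_rot: [0.865, -0.502, 0.001, -0.0]
contact_force: [0.1, -0.2, -0.3]
gripper_width: 40.1
```

```bash
python3 pick.py 418 171.5 w17.png -9.5
```

```text
body (array([418.7, 170.7]), array([42.7, 65.6]), np.float32(31.0)) grip (array([419. , 170.9]), array([19.3, 20.1]), np.float32(120.2)) [418.7 170.9  43. ]
at [416.7 169.4 126.2] ang -60.3 w 39.8 t 21.1 F [ 0.3 -0.2  1.2]
turn 178.7 (25.5 rows) then dx 0.01 dy 0.28 dz 13.57 cm (3.3 rows)
```

View pics/w17.png

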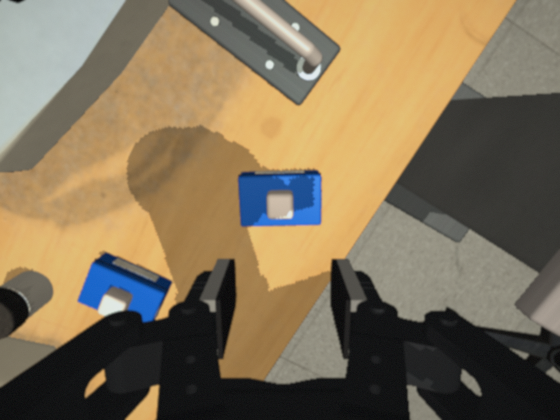

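>>> servo_tool:
  rows:
    - {"fingers": 4, "x": 0, "y": -0.28, "z": 4, "turn": -1.2}
    - {"fingers": 4, "x": 0, "y": 0, "z": 4, "turn": 0}
    - {"fingers": 4, "x": 0, "y": 0, "z": 4, "turn": 0}
    - {"fingers": 4, "x": 0, "y": 0, "z": 1.5, "turn": 0}
    - {"fingers": 4, "x": 0, "y": 0, "z": 0, "turn": 0}
    - {"fingers": 4, "x": 0, "y": 0, "z": 0, "turn": 0}
    - {"fingers": 1.2, "x": 0, "y": 0, "z": 0, "turn": 0}
    - {"fingers": 1.2, "x": 0, "y": 0, "z": 0, "turn": 0}
    - {"fingers": 1.2, "x": 0, "y": 0, "z": 0, "turn": 0}
    - {"fingers": 1.2, "x": 0, "y": 0, "z": 0, "turn": 0}

```text
clock: 21.98
position: [419.5, 171.9, -8.0]
ee_rot: [0.87, -0.493, 0.001, -0.002]
contact_force: [0.8, -1.5, 7.0]
gripper_width: 18.3
```

>>> servo_tool:
  rows:
    - {"fingers": 1.2, "x": 0, "y": 0, "z": -2, "turn": 0}
    - {"fingers": 1.2, "x": 0, "y": 0, "z": -4, "turn": 0}
    - {"fingers": 1.2, "x": 0, "y": 0, "z": -4, "turn": 0}
    - {"fingers": 1.2, "x": 0, "y": 0, "z": -4, "turn": 0}
    - {"fingers": 1.2, "x": 0, "y": 0, "z": -4, "turn": 0}
    - {"fingers": 1.2, "x": 0, "y": 0, "z": -1.4, "turn": 0}
    - {"fingers": 1.2, "x": 0, "y": 0, "z": 0, "turn": 0}
    - {"fingers": 1.2, "x": 0, "y": 0, "z": 0, "turn": 0}

```text
clock: 22.65
position: [417.6, 171.0, 185.1]
ee_rot: [0.87, -0.493, 0.0, -0.002]
contact_force: [-0.7, -0.3, -1.5]
gripper_width: 18.4
```

```bash
python3 held.py;  python3 go.py 474 -184.4 185 -166.5
```

```text
blue top z -34.7 x [-12.4  20.6] y [-33.   30.8]
[-1.0000e-03 -3.4462e+01]
at [416.9 170.4 183.5] ang -59.1 w 18.2 t 22.7 F [-0.4  0.2 -0.8]
turn 107.4 (15.3 rows) then dx 2.73 dy -35.84 dz -0.15 cm (8.8 rows)
```

>>> servo_tool:
  rows:
    - {"fingers": 1.2, "x": 0, "y": 0, "z": 0, "turn": 7.15}
    - {"fingers": 1.2, "x": 0, "y": 0, "z": 0, "turn": 7.15}
    - {"fingers": 1.2, "x": 0, "y": 0, "z": 0, "turn": 7.15}
    - {"fingers": 1.2, "x": 0, "y": 0, "z": 0, "turn": 7.15}
    - {"fingers": 1.2, "x": 0, "y": 0, "z": 0, "turn": 7.15}
    - {"fingers": 1.2, "x": 0, "y": 0, "z": 0, "turn": 7.15}
    - {"fingers": 1.2, "x": 0, "y": 0, "z": 0, "turn": 7.15}
    - {"fingers": 1.2, "x": 0, "y": 0, "z": 0, "turn": 7.15}
    - {"fingers": 1.2, "x": 0, "y": 0, "z": 0, "turn": 7.15}
    - {"fingers": 1.2, "x": 0, "y": 0, "z": 0, "turn": 7.15}

```text
clock: 23.53
position: [416.5, 169.9, 181.5]
ee_rot: [-0.415, 0.91, -0.0, -0.002]
contact_force: [0.0, 0.5, -1.0]
gripper_width: 18.5
```

>>> servo_tool:
  rows:
    - {"fingers": 1.2, "x": 0, "y": 0, "z": 0, "turn": 7.15}
    - {"fingers": 1.2, "x": 0, "y": 0, "z": 0, "turn": 7.15}
    - {"fingers": 1.2, "x": 0, "y": 0, "z": 0, "turn": 7.15}
    - {"fingers": 1.2, "x": 0, "y": 0, "z": 0, "turn": 7.15}
    - {"fingers": 1.2, "x": 0, "y": 0, "z": 0, "turn": 7.15}
    - {"fingers": 1.2, "x": 0.3, "y": -3.6, "z": 0, "turn": 0}
    - {"fingers": 1.2, "x": 0.3, "y": -3.6, "z": 0, "turn": 0}
    - {"fingers": 1.2, "x": 0.3, "y": -3.6, "z": 0, "turn": 0}
    - {"fingers": 1.2, "x": 0.3, "y": -3.6, "z": 0, "turn": 0}
    - {"fingers": 1.2, "x": 0.3, "y": -3.6, "z": 0, "turn": 0}

```text
clock: 24.37
position: [444.3, -9.5, 181.8]
ee_rot: [-0.119, 0.993, -0.0, -0.002]
contact_force: [1.3, 1.0, -1.3]
gripper_width: 18.4
```

>>> servo_tool:
  rows:
    - {"fingers": 1.2, "x": 0.3, "y": -3.6, "z": 0, "turn": 0}
    - {"fingers": 1.2, "x": 0.3, "y": -3.6, "z": 0, "turn": 0}
    - {"fingers": 1.2, "x": 0.3, "y": -3.6, "z": 0, "turn": 0}
    - {"fingers": 1.2, "x": 0.3, "y": -3.6, "z": 0, "turn": 0}
    - {"fingers": 1.2, "x": 0.1, "y": -3.4, "z": 0, "turn": 0}
    - {"fingers": 1.2, "x": 0, "y": 0, "z": 0, "turn": 0}
    - {"fingers": 1.2, "x": 0, "y": 0, "z": 0, "turn": 0}
    - {"fingers": 1.2, "x": 0, "y": 0, "z": 0, "turn": 0}

```text
clock: 25.03
position: [474.0, -183.5, 181.8]
ee_rot: [-0.119, 0.993, 0.001, -0.002]
contact_force: [-1.0, 0.5, -1.4]
gripper_width: 18.3
```

```bash
python3 held.py;python3 go.py 474 -184.4 105 -166.5
```

```text
blue top z -32.7 x [-12.4  20.9] y [-32.6  32.3]
[-3.0000e-03 -3.2422e+01]
at [ 474.3 -183.   182.3] ang -166.3 w 18.1 t 25.1 F [-0.2 -0.2  0.2]
turn 0.2 (0.0 rows) then dx 0.06 dy -0.13 dz 7.73 cm (1.9 rows)
```

>>> servo_tool:
  rows:
    - {"fingers": 1.2, "x": 0, "y": -0.1, "z": 4, "turn": 0}
    - {"fingers": 1.2, "x": 0, "y": 0, "z": 4, "turn": 0}
    - {"fingers": 1.2, "x": 0, "y": 0, "z": 4, "turn": 0}
    - {"fingers": 1.2, "x": 0, "y": 0, "z": 2.3, "turn": 0}
    - {"fingers": 1.2, "x": 0, "y": 0, "z": 0.7, "turn": 0}
    - {"fingers": 1.2, "x": 0, "y": 0, "z": 0, "turn": 0}
    - {"fingers": 1.2, "x": 0, "y": 0, "z": 0, "turn": 0}
    - {"fingers": 1.2, "x": 0, "y": 0, "z": 0, "turn": 0}

```text
clock: 25.75
position: [477.4, -184.4, 35.6]
ee_rot: [-0.12, 0.993, -0.001, 0.002]
contact_force: [0.0, 0.5, -0.9]
gripper_width: 18.2
```

```bash
python3 go.py 474 -184.4 9 -166.5;python3 - <<'E'
from h import *
im,d,m=grab("wrist"); save("w18.png",im)
E
python3 go.py 474 -184.4 9 -166.5
```

```text
at [ 477.4 -184.4   35.6] ang -166.2 w 18.2 t 25.8 F [ 0.   0.5 -0.9]
turn 0.3 (0.0 rows) then dx 0.33 dy 0.08 dz 2.66 cm (0.7 rows)
at [ 477.3 -184.5   35.6] ang -166.3 w 18.7 t 25.8 F [-0.1  0.3 -0.6]
turn 0.2 (0.0 rows) then dx 0.32 dy 0.09 dz 2.66 cm (0.7 rows)
```

View pics/w18.png

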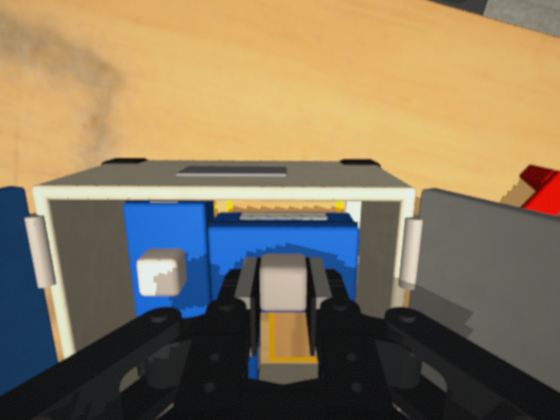

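```bash
cat > chest.py <<'E'
from h import *
import sys
c0=np.array([514.6,-199.3]);a=np.radians(13.5)
ex=np.array([np.cos(a),np.sin(a)]); ey=np.array([-np.sin(a),np.cos(a)])
def inchest(cam):
    im,d,m=grab(cam); C=cloud(d,m); hsv=cv2.cvtColor(im,cv2.COLOR_RGB2HSV)
    bl=(hsv[...,0]>100)&(hsv[...,0]<132)&(hsv[...,1]>120)
    x=(C[...,:2]-c0)@ex; y=(C[...,:2]-c0)@ey; Z=C[...,2]
    q=bl&(np.abs(x)<66)&(np.abs(y)<70)
    for c in comps(q&(Z>36)&(Z<47),40):
        print("carton",c.sum(),"x",np.percentile(x[c],[1,99]).round(1),"y",np.percentile(y[c],[1,99]).round(1),"z",np.median(Z[c]).round(1))
    for c in comps(q&(Z>55)&(Z<110),40):
        print("held",c.sum(),"x",np.percentile(x[c],[1,99]).round(1),"y",np.percentile(y[c],[1,99]).round(1),"z",np.median(Z[c]).round(1))
    for c in comps((np.abs(x)<66)&(np.abs(y)<70)&(Z>54)&(Z<64),15):
        print(" grip",c.sum(),"x",np.mean(x[c]).round(1),"y",np.mean(y[c]).round(1),"z",np.median(Z[c]).round(1))
    return im
if __name__=="__main__": inchest(sys.argv[1])
E
python3 chest.py wrist
```

```text
carton 6546 x [-55.9   6.5] y [-57.  -16.1] z 40.4
carton 243 x [26.3 49.6] y [3.7 9.4] z 40.2
held 7019 x [-53.6 -21.4] y [-8.8 55.7] z 68.8
 grip 520 x -34.6 y 69.8 z 59.2
 grip 123 x -52.7 y -69.7 z 58.2
 grip 982 x -53.3 y 23.5 z 58.9
 grip 77 x -42.2 y -69.8 z 59.9
 grip 52 x -34.1 y -69.8 z 59.7
 grip 1607 x -24.4 y -35.9 z 58.1
 grip 55 x -28.3 y -69.8 z 59.3
 grip 51 x -22.5 y -69.8 z 60.0
 grip 17 x -19.2 y -69.8 z 57.5
 grip 19 x -15.8 y -69.7 z 61.0
 grip 100 x -7.1 y -69.8 z 58.6
 grip 31 x 3.0 y -69.7 z 59.5
 grip 16 x 8.0 y -69.7 z 62.1
```

>>> servo_tool:
  rows:
    - {"fingers": 1.2, "x": 0.3, "y": 0.05, "z": 1, "turn": 0}
    - {"fingers": 1.2, "x": 0, "y": 0, "z": 0.9, "turn": 0}
    - {"fingers": 1.2, "x": 0, "y": 0, "z": 0.5, "turn": 0}
    - {"fingers": 1.2, "x": 0, "y": 0, "z": 0.2, "turn": 0}
    - {"fingers": 1.2, "x": 0, "y": 0, "z": 0, "turn": 0}
    - {"fingers": 1.2, "x": 0, "y": 0, "z": 0, "turn": 0}

```text
clock: 26.35
position: [472.8, -184.9, 7.7]
ee_rot: [-0.119, 0.993, -0.0, 0.0]
contact_force: [0.5, -0.9, -0.3]
gripper_width: 18.6
```

```bash
python3 go.py 474 -184.4 8 -166.5; python3 chest.py wrist | grep -v grip
```

```text
at [ 472.8 -184.9    7.7] ang -166.3 w 18.6 t 26.4 F [ 0.5 -0.9 -0.3]
turn 0.2 (0.0 rows) then dx -0.13 dy 0.03 dz -0.03 cm (0.0 rows)
carton 5831 x [-54.  -13.4] y [-57. -16.] z 40.4
carton 4707 x [-54.5 -25.3] y [-7.8 56.1] z 41.1
carton 325 x [13.9 27.3] y [-55.5 -42.9] z 40.4
carton 80 x [14.3 20.8] y [7.2 9.7] z 39.1
held 57 x [-48.6 -43.1] y [1.1 3.2] z 67.3
held 67 x [-36.5 -28. ] y [-21.6 -14.7] z 101.1
```

>>> servo_tool:
  rows:
    - {"fingers": 1.2, "x": 0, "y": 0, "z": 0.1, "turn": 0}
    - {"fingers": 2.4, "x": 0, "y": 0, "z": 0, "turn": 0}
    - {"fingers": 3.2, "x": 0, "y": 0, "z": 0, "turn": 0}
    - {"fingers": 3.2, "x": 0, "y": 0, "z": 0, "turn": 0}
    - {"fingers": 3.2, "x": 0, "y": 0, "z": -1, "turn": 0}
    - {"fingers": 3.2, "x": 0, "y": 0, "z": -4, "turn": 0}
    - {"fingers": 3.2, "x": 0, "y": 0, "z": -4, "turn": 0}
    - {"fingers": 3.2, "x": 0, "y": 0, "z": -4, "turn": 0}
    - {"fingers": 3.2, "x": 0, "y": 0, "z": -4, "turn": 0}
    - {"fingers": 3.2, "x": 0, "y": 0, "z": 0, "turn": 0}

```text
clock: 27.23
position: [477.8, -186.4, 186.6]
ee_rot: [-0.12, 0.993, -0.003, 0.009]
contact_force: [1.2, -0.1, 0.2]
gripper_width: 31.8
```

```bash
python3 chest.py wrist | grep -v 69; python3 go.py 495 314.3 185 -87; python3 go.py 430 150 185 -166.5
```

```text
carton 2409 x [-55.6   8.1] y [-56.2 -16.2] z 40.5
carton 2474 x [-57.4 -17.9] y [-7.1 55.7] z 40.5
carton 2008 x [14.5 54.3] y [-55.2   8.3] z 40.4
 grip 513 x -37.0 y 24.0 z 58.2
 grip 497 x -23.6 y -36.5 z 58.1
 grip 192 x 29.4 y -23.0 z 57.8
 grip 56 x 65.6 y -64.3 z 59.1
 grip 267 x 65.6 y 19.9 z 59.0
at [ 475.6 -185.4  182.4] ang -166.3 w 31.7 t 27.3 F [-0.   0.3  0.3]
turn -79.3 (11.3 rows) then dx -49.80 dy -4.56 dz -0.26 cm (12.2 rows)
at [ 475.6 -185.4  182.4] ang -166.3 w 31.7 t 27.3 F [-0.   0.3  0.3]
turn 0.2 (0.0 rows) then dx -3.40 dy 33.68 dz -0.26 cm (8.3 rows)
```

>>> servo_tool:
  rows:
    - {"fingers": 4, "x": -0.55, "y": 3.83, "z": 0, "turn": 0}
    - {"fingers": 4, "x": -0.55, "y": 3.83, "z": 0, "turn": 0}
    - {"fingers": 4, "x": -0.55, "y": 3.83, "z": 0, "turn": 0}
    - {"fingers": 4, "x": -0.55, "y": 3.83, "z": 0, "turn": 0}
    - {"fingers": 4, "x": -0.55, "y": 3.83, "z": 0, "turn": 0}
    - {"fingers": 4, "x": -0.55, "y": 3.83, "z": 0, "turn": 0}
    - {"fingers": 4, "x": -0.55, "y": 3.83, "z": 0, "turn": 0}
    - {"fingers": 4, "x": -0.55, "y": 3.83, "z": 0, "turn": 0}
    - {"fingers": 4, "x": -0.55, "y": 3.83, "z": 0, "turn": 0}
    - {"fingers": 4, "x": -0.55, "y": 3.83, "z": 0, "turn": 0}

```text
clock: 28.12
position: [434.0, 201.7, 176.2]
ee_rot: [-0.119, 0.993, -0.0, -0.001]
contact_force: [1.6, 0.0, 0.1]
gripper_width: 39.6
```

>>> servo_tool:
  rows:
    - {"fingers": 4, "x": 0, "y": 0, "z": 0, "turn": -7.1}
    - {"fingers": 4, "x": 0, "y": 0, "z": 0, "turn": -7.1}
    - {"fingers": 4, "x": 0, "y": 0, "z": 0, "turn": -7.1}
    - {"fingers": 4, "x": 0, "y": 0, "z": 0, "turn": -7.1}
    - {"fingers": 4, "x": 0, "y": 0, "z": 0, "turn": -7.1}
    - {"fingers": 4, "x": 0, "y": 0, "z": 0, "turn": -7.1}
    - {"fingers": 4, "x": 0, "y": 0, "z": 0, "turn": -7.1}
    - {"fingers": 4, "x": 0, "y": 0, "z": 0, "turn": -7.1}
    - {"fingers": 4, "x": 0, "y": 0, "z": 0, "turn": -7.1}
    - {"fingers": 4, "x": 0, "y": 0, "z": 0, "turn": -7.1}

```text
clock: 28.95
position: [434.5, 199.7, 175.9]
ee_rot: [-0.676, 0.737, 0.0, -0.001]
contact_force: [-0.1, 0.5, 0.2]
gripper_width: 39.9
```

>>> servo_tool:
  rows:
    - {"fingers": 4, "x": 0, "y": 0, "z": 0, "turn": -7.1}
    - {"fingers": 4, "x": 0, "y": 0, "z": 0, "turn": -1}
    - {"fingers": 4, "x": 0, "y": 0, "z": 0, "turn": 0}

```text
clock: 29.2
position: [434.8, 199.9, 176.1]
ee_rot: [0.723, -0.691, -0.0, 0.001]
contact_force: [-0.3, 0.7, -0.1]
gripper_width: 40.0
```

```bash
python3 pick.py 495 314.3 w19.png 100;python3 go.py 495 314.3 110 -87
```

```text
body (array([470.4, 310.7]), array([17.4, 45. ]), np.float32(91.3)) grip (array([0., 0.]), array([0., 0.]), np.float32(0.0)) [nan nan nan]
at [434.9 200.  176.2] ang -87.4 w 40.1 t 29.2 F [-0.  -0.4 -0.5]
turn 91.3 (13.0 rows) then dx 43.93 dy -19.01 dz 7.62 cm (11.8 rows)
at [434.9 200.  176.2] ang -87.4 w 40.1 t 29.2 F [-0.  -0.4 -0.5]
turn -0.4 (0.1 rows) then dx -11.10 dy -6.60 dz 6.62 cm (3.5 rows)pick.py:8: RuntimeWarning: Mean of empty slice.
  print("body",rect(m,body,26),"grip",rect(m,g,44),C[g].mean(0).round(1))
  ret = um.true_divide(
```

View pics/w19.png

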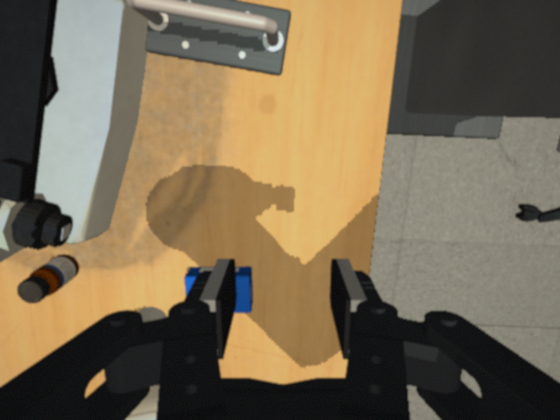

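>>> servo_tool:
  rows:
    - {"fingers": 4, "x": -2.78, "y": -1.65, "z": 1.5, "turn": 0}
    - {"fingers": 4, "x": -2.78, "y": -1.65, "z": 1.5, "turn": 0}
    - {"fingers": 4, "x": -2.78, "y": -1.65, "z": 1.5, "turn": 0}
    - {"fingers": 4, "x": -2.78, "y": -1.65, "z": 1.5, "turn": 0}
    - {"fingers": 4, "x": 0, "y": 0, "z": 0, "turn": 0}
    - {"fingers": 4, "x": 0, "y": 0, "z": 0, "turn": 0}
    - {"fingers": 4, "x": 0, "y": 0, "z": 0, "turn": 0}

```text
clock: 29.83
position: [495.4, 314.1, 116.1]
ee_rot: [0.724, -0.69, 0.0, 0.001]
contact_force: [0.1, -0.2, 0.9]
gripper_width: 40.0
```

```bash
python3 pick.py 495 314.3 w20.png -9.5
```

```text
body (array([495.8, 313.4]), array([41.9, 65.8]), np.float32(2.7)) grip (array([495.8, 313.4]), array([19.4, 19.6]), np.float32(2.7)) [495.8 313.6  43. ]
at [495.5 313.9 116.9] ang -87.3 w 39.8 t 29.9 F [ 1.5 -0.1  1.1]
turn -180.0 (25.7 rows) then dx -0.06 dy 0.03 dz 12.64 cm (3.1 rows)
```

View pics/w20.png

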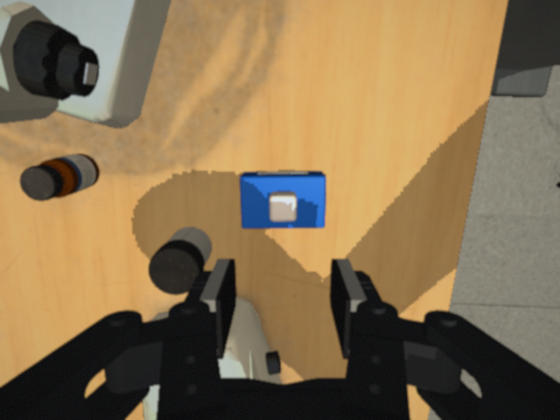

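>>> servo_tool:
  rows:
    - {"fingers": 4, "x": 0, "y": 0, "z": 4, "turn": 0}
    - {"fingers": 4, "x": 0, "y": 0, "z": 4, "turn": 0}
    - {"fingers": 4, "x": 0, "y": 0, "z": 3.3, "turn": 0}
    - {"fingers": 4, "x": 0, "y": 0, "z": 1.3, "turn": 0}
    - {"fingers": 4, "x": 0, "y": 0, "z": 0, "turn": 0}
    - {"fingers": 4, "x": 0, "y": 0, "z": 0, "turn": 0}
    - {"fingers": 1.2, "x": 0, "y": 0, "z": 0, "turn": 0}
    - {"fingers": 1.2, "x": 0, "y": 0, "z": 0, "turn": 0}
    - {"fingers": 1.2, "x": 0, "y": 0, "z": 0, "turn": 0}
    - {"fingers": 1.2, "x": 0, "y": 0, "z": 0, "turn": 0}

```text
clock: 30.72
position: [497.0, 315.6, -6.7]
ee_rot: [0.724, -0.69, 0.0, -0.002]
contact_force: [-1.6, -0.9, 6.8]
gripper_width: 18.1
```

>>> servo_tool:
  rows:
    - {"fingers": 1.2, "x": 0, "y": 0, "z": -2, "turn": 0}
    - {"fingers": 1.2, "x": 0, "y": 0, "z": -4, "turn": 0}
    - {"fingers": 1.2, "x": 0, "y": 0, "z": -4, "turn": 0}
    - {"fingers": 1.2, "x": 0, "y": 0, "z": -4, "turn": 0}
    - {"fingers": 1.2, "x": 0, "y": 0, "z": -4, "turn": 0}
    - {"fingers": 1.2, "x": 0, "y": 0, "z": -1.4, "turn": 0}
    - {"fingers": 1.2, "x": 0, "y": 0, "z": 0, "turn": 0}
    - {"fingers": 1.2, "x": 0, "y": 0, "z": 0, "turn": 0}

```text
clock: 31.38
position: [495.6, 314.8, 185.9]
ee_rot: [0.724, -0.69, -0.0, -0.001]
contact_force: [-0.6, 0.4, -1.4]
gripper_width: 18.1
```

```bash
python3 held.py;  python3 go.py 440 60 185 -76.5; python3 go.py 529.5 -158.7 185 -76.5
```

```text
blue top z -33.7 x [-13.7  21.7] y [-33.   31.2]
[-1.000e-03 -3.343e+01]
at [494.9 314.1 184.1] ang -87.2 w 18.0 t 31.4 F [-1.7  0.  -1.2]
turn -10.7 (1.5 rows) then dx 23.43 dy 11.27 dz -0.09 cm (6.3 rows)
at [494.9 314.1 184.1] ang -87.2 w 18.0 t 31.4 F [-1.7  0.  -1.2]
turn -10.7 (1.5 rows) then dx 46.78 dy 7.67 dz -0.09 cm (11.6 rows)
```

>>> servo_tool:
  rows:
    - {"fingers": 1.2, "x": 0, "y": 0, "z": 0, "turn": -5.35}
    - {"fingers": 1.2, "x": 0, "y": 0, "z": 0, "turn": -5.35}
    - {"fingers": 1.2, "x": 3.35, "y": 1.61, "z": 0, "turn": 0}
    - {"fingers": 1.2, "x": 3.35, "y": 1.61, "z": 0, "turn": 0}
    - {"fingers": 1.2, "x": 3.35, "y": 1.61, "z": 0, "turn": 0}
    - {"fingers": 1.2, "x": 3.35, "y": 1.61, "z": 0, "turn": 0}
    - {"fingers": 1.2, "x": 3.35, "y": 1.61, "z": 0, "turn": 0}
    - {"fingers": 1.2, "x": 3.35, "y": 1.61, "z": 0, "turn": 0}
    - {"fingers": 1.2, "x": 3.35, "y": 1.61, "z": 0, "turn": 0}
    - {"fingers": 1.2, "x": 0, "y": 0, "z": 0, "turn": 0}

```text
clock: 32.27
position: [436.8, 55.2, 182.5]
ee_rot: [0.784, -0.621, -0.002, 0.003]
contact_force: [-0.1, 0.9, -1.4]
gripper_width: 17.9
```

>>> servo_tool:
  rows:
    - {"fingers": 1.2, "x": 3.89, "y": -0.6, "z": 0, "turn": 0}
    - {"fingers": 1.2, "x": 3.89, "y": -0.6, "z": 0, "turn": 0}
    - {"fingers": 1.2, "x": 3.89, "y": -0.6, "z": 0, "turn": 0}
    - {"fingers": 1.2, "x": 3.89, "y": -0.6, "z": 0, "turn": 0}
    - {"fingers": 1.2, "x": 3.89, "y": -0.6, "z": 0, "turn": 0}
    - {"fingers": 1.2, "x": 3.89, "y": -0.6, "z": 0, "turn": 0}
    - {"fingers": 1.2, "x": 0, "y": 0, "z": 0, "turn": 0}
    - {"fingers": 1.2, "x": 0, "y": 0, "z": 0, "turn": 0}
    - {"fingers": 1.2, "x": 0, "y": 0, "z": 0, "turn": 0}

```text
clock: 33.02
position: [529.1, -158.3, 182.5]
ee_rot: [0.785, -0.62, -0.002, 0.001]
contact_force: [-0.6, -0.1, -0.8]
gripper_width: 18.2
```

```bash
python3 go.py 529.5 -158.7 35 -76.5;python3 held.py
python3 - <<'E'
from h import *
im,d,m=grab("wrist"); save("w21.png",im)
E
```

```text
at [ 529.1 -158.3  182.5] ang -76.6 w 18.2 t 33.0 F [-0.6 -0.1 -0.8]
turn -0.1 (0.0 rows) then dx 0.05 dy -0.03 dz 14.75 cm (3.6 rows)
blue top z -31.2 x [-12.7  22.8] y [-31.9  32.1]
[-3.0000e-03 -3.1074e+01]
```

View pics/w21.png

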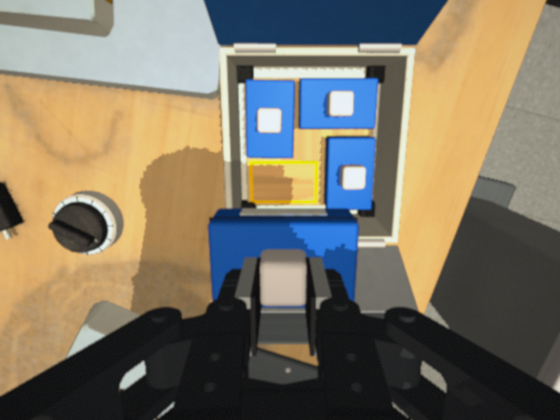

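>>> servo_tool:
  rows:
    - {"fingers": 1.2, "x": -0.1, "y": 0, "z": 4, "turn": 0}
    - {"fingers": 1.2, "x": 0, "y": 0, "z": 4, "turn": 0}
    - {"fingers": 1.2, "x": 0, "y": 0, "z": 4, "turn": 0}
    - {"fingers": 1.2, "x": 0, "y": 0, "z": 2, "turn": 0}
    - {"fingers": 1.2, "x": 0, "y": 0, "z": 0.6, "turn": 0}
    - {"fingers": 1.2, "x": 0, "y": 0, "z": 0, "turn": 0}
    - {"fingers": 1.2, "x": 0, "y": 0, "z": 0, "turn": 0}
    - {"fingers": 1.2, "x": 0, "y": 0, "z": 0, "turn": 0}

```text
clock: 33.78
position: [531.9, -157.1, 40.8]
ee_rot: [0.786, -0.619, 0.002, -0.001]
contact_force: [-0.3, -0.2, -1.2]
gripper_width: 18.4
```

```bash
python3 go.py 529.5 -158.7 9 -76.5;python3 chest.py wrist|grep -v grip
```

```text
at [ 531.9 -157.1   40.8] ang -76.4 w 18.4 t 33.8 F [-0.3 -0.2 -1.2]
turn 0.1 (0.0 rows) then dx 0.10 dy 0.28 dz 3.18 cm (0.8 rows)
carton 9760 x [-54.9   9.5] y [-57.1 -17.1] z 40.4
carton 9286 x [15.2 55.3] y [-55.6   7.7] z 40.4
carton 7565 x [-56.7 -15.7] y [-8.5 55.8] z 40.4
held 7374 x [-5.2 59. ] y [14.7 48.6] z 72.7
```

>>> servo_tool:
  rows:
    - {"fingers": 1.2, "x": 0, "y": 0.28, "z": 1.2, "turn": 0}
    - {"fingers": 1.2, "x": 0, "y": 0, "z": 1, "turn": 0}
    - {"fingers": 1.2, "x": 0, "y": 0, "z": 0.6, "turn": 0}
    - {"fingers": 1.2, "x": 0, "y": 0, "z": 0.3, "turn": 0}
    - {"fingers": 1.2, "x": 0, "y": 0, "z": 0, "turn": 0}
    - {"fingers": 1.2, "x": 0, "y": 0, "z": 0, "turn": 0}

```text
clock: 34.33
position: [527.3, -158.2, 8.4]
ee_rot: [0.785, -0.619, -0.0, 0.0]
contact_force: [-2.6, 0.1, 3.4]
gripper_width: 18.2
```

```bash
python3 go.py 529.5 -158.7 8 -76.5;python3 chest.py wrist|grep -v grip
```

```text
at [ 527.3 -158.2    8.4] ang -76.5 w 18.2 t 34.3 F [-2.6  0.1  3.4]
turn 0.0 (0.0 rows) then dx 0.10 dy -0.21 dz 0.04 cm (0.1 rows)
carton 14393 x [-54.9   9.5] y [-57.  -16.8] z 40.4
carton 13674 x [15.1 55.3] y [-55.6   8.1] z 40.4
carton 10406 x [-56.6 -15.6] y [-8.5 55.6] z 40.4
carton 6533 x [-9.9 54.2] y [15.  48.9] z 40.4
held 56 x [42.9 45.2] y [25.3 31.1] z 68.0
held 45 x [-0.3  1.8] y [25.2 31.3] z 69.8
```

>>> servo_tool:
  rows:
    - {"fingers": 2.4, "x": 0, "y": 0, "z": 0, "turn": 0}
    - {"fingers": 3.2, "x": 0, "y": 0, "z": 0, "turn": 0}
    - {"fingers": 3.2, "x": 0, "y": 0, "z": 0, "turn": 0}
    - {"fingers": 3.2, "x": 0, "y": 0, "z": -1, "turn": 0}
    - {"fingers": 3.2, "x": 0, "y": 0, "z": -4, "turn": 0}
    - {"fingers": 3.2, "x": 0, "y": 0, "z": -4, "turn": 0}
    - {"fingers": 3.2, "x": 0, "y": 0, "z": -4, "turn": 0}
    - {"fingers": 3.2, "x": 0, "y": 0, "z": -4, "turn": 0}
    - {"fingers": 3.2, "x": 0, "y": 0, "z": -2, "turn": 0}
    - {"fingers": 3.2, "x": 0, "y": 0, "z": 0, "turn": 0}

```text
clock: 35.22
position: [530.9, -158.7, 204.9]
ee_rot: [0.785, -0.619, 0.006, -0.003]
contact_force: [0.8, 0.9, -0.2]
gripper_width: 32.1
```

```bash
python3 chest.py wrist | grep -v 69
python3 - <<'E'
from h import *
from chest import *
im,d,m=grab("top"); C=cloud(d,m); x=(C[...,:2]-c0)@ex; y=(C[...,:2]-c0)@ey; Z=C[...,2]
for nm,q in (("grey",(np.abs(x)<68)&(y>78)&(y<140)&(Z>60)&(Z<175)),("blue",(np.abs(x)<68)&(y<-78)&(y>-140)&(Z>60)&(Z<175))):
    Y,ZZ=np.abs(y[q]),Z[q]; print(nm,q.sum(),Y.min(),Y.max(),ZZ.max())
    for yy in range(78,140,6):
        k=(Y>yy)&(Y<yy+6)
        if k.any(): print("  ",yy+3,np.median(ZZ[k]).round(),end="")
    print()
im,d,m=grab("scene"); save("s22.png",im,5,(260,130,370,240))
R,p,s=tool();print(p,s["joints"].round(2))
E
```

```text
carton 2663 x [-54.9   9.1] y [-56.6 -17.1] z 40.5
carton 2550 x [15.4 55.3] y [-54.8   7.8] z 40.5
carton 2372 x [-56.6 -15.8] y [-8.  55.4] z 40.5
carton 2199 x [-9.4 53.7] y [15.5 54.7] z 40.5
 grip 368 x 52.6 y -29.9 z 59.1
 grip 535 x -22.7 y -36.8 z 58.2
 grip 520 x 35.4 y -23.4 z 58.2
 grip 470 x -36.0 y 24.2 z 58.1
 grip 448 x 22.6 y 35.5 z 58.1
grey 490 78.22124581175262 124.82177307557004 160.5926878298976
   81 86.0   87 98.0   93 110.0   99 122.0   105 134.0   111 145.0   117 155.0   123 120.0
blue 509 78.00981248362046 113.60296022983201 160.96092743781583
   81 96.0   87 113.0   93 130.0   99 144.0   105 149.0   111 156.0
[ 526.73098111 -157.81673097  197.30642714] [ 0.    0.25 -0.17 -0.   -1.15  0.23]
```

View pics/s22.png

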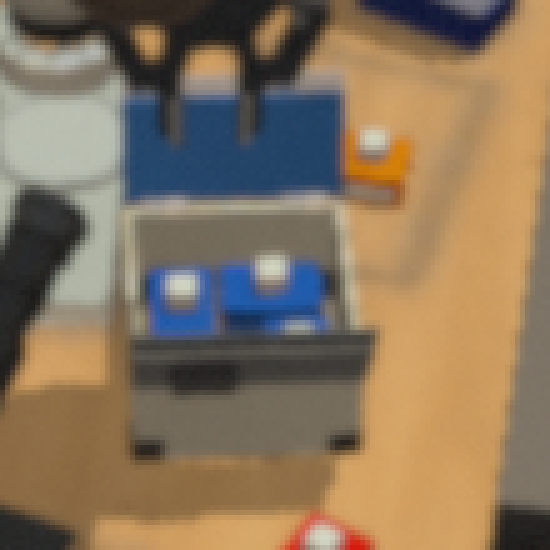

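All four cartons lie on their places, each within 2 mm of its centre, and both doors are open (grey about 2.03 rad, blue about 1.91 rad). Next is the grey door.

```bash
cat > cgo.py <<'E'
import sys
from chest import *; from go import plan
x,y,z,a=map(float,sys.argv[1:5])
w=c0+x*ex+y*ey; R,p,s=tool(); q=p[:2]-c0; print("now chest",(q@ex).round(1),(q@ey).round(1)); plan(w[0],w[1],z,a)
E
python3 cgo.py -25 150 195 -76.5
```

```text
now chest 21.5 37.5
at [ 526.7 -157.8  197.3] ang -76.5 w 31.9 t 35.4 F [-0.1  0.6 -0.2]
turn -0.0 (0.0 rows) then dx -11.25 dy 4.65 dz 0.23 cm (3.0 rows)
```

>>> servo_tool:
  rows:
    - {"fingers": 0, "x": -2.85, "y": 1.17, "z": 0, "turn": 0}
    - {"fingers": 0, "x": -2.85, "y": 1.17, "z": 0, "turn": 0}
    - {"fingers": 0, "x": -2.85, "y": 1.17, "z": 0, "turn": 0}
    - {"fingers": 0, "x": -2.85, "y": 1.17, "z": 0, "turn": 0}
    - {"fingers": 0, "x": 0, "y": 0, "z": 3, "turn": 0}
    - {"fingers": 0, "x": 0, "y": 0, "z": 3.5, "turn": 0}
    - {"fingers": 0, "x": 0, "y": 0, "z": 3.5, "turn": 0}
    - {"fingers": 0, "x": 0, "y": 0, "z": 0, "turn": 0}
    - {"fingers": 0, "x": 0, "y": 0, "z": 0, "turn": 0}

```text
clock: 36.12
position: [453.3, -58.6, 95.8]
ee_rot: [0.785, -0.619, -0.002, 0.003]
contact_force: [-0.3, -0.2, 1.9]
gripper_width: 0.1
```

```bash
python3 cgo.py -25 150 93 -76.5
python3 - <<'E'
from h import *
im,d,m=grab("wrist"); save("w23.png",im); C=cloud(d,m); R,p,s=tool(); T=(C-p)@R
q=(d<170)&(d>0)&(np.abs(T[...,1])<14); print(np.percentile(T[q][:,2],99.5), np.percentile(T[q][:,0],[1,99]))
E
```

```text
now chest -26.7 151.1
at [453.3 -58.6  95.8] ang -76.5 w 0.1 t 36.1 F [-0.3 -0.2  1.9]
turn 0.0 (0.0 rows) then dx 0.11 dy -0.17 dz 0.28 cm (0.1 rows)
-6.440864515050423 [-7.99899541 60.43535498]
```

View pics/w23.png

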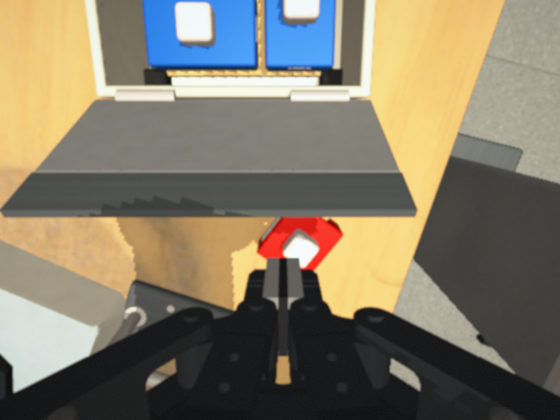

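>>> servo_tool:
  rows:
    - {"fingers": 0, "x": 1, "y": 0, "z": 0, "turn": 0}
    - {"fingers": 0, "x": 0.9, "y": 0, "z": 0, "turn": 0}
    - {"fingers": 0, "x": 0.9, "y": 0, "z": 0, "turn": 0}
    - {"fingers": 0, "x": 0.9, "y": 0, "z": 0, "turn": 0}
    - {"fingers": 0, "x": 0.9, "y": 0, "z": 0, "turn": 0}
    - {"fingers": 0, "x": 0.9, "y": 0, "z": 0, "turn": 0}
    - {"fingers": 0, "x": 0.9, "y": 0, "z": 0, "turn": 0}
    - {"fingers": 0, "x": 0.9, "y": 0, "z": 0, "turn": 0}
    - {"fingers": 0, "x": 0, "y": 0, "z": 0, "turn": 0}

```text
clock: 36.92
position: [472.4, -130.6, 97.3]
ee_rot: [0.785, -0.62, -0.0, 0.0]
contact_force: [0.6, 0.7, -0.3]
gripper_width: -0.1
```

```bash
python3 cgo.py -25 64 97 -76.5
python3 - <<'E'
from h import *
im,d,m=grab("wrist"); save("w24.png",im)
im,d,m=grab("scene"); save("s24.png",im,5,(260,130,370,240))
E
```

```text
now chest -25.0 76.6
at [ 472.4 -130.6   97.3] ang -76.6 w -0.1 t 36.9 F [ 0.6  0.7 -0.3]
turn -0.1 (0.0 rows) then dx 1.26 dy 0.00 dz 0.03 cm (0.3 rows)
```

View pics/w24.png

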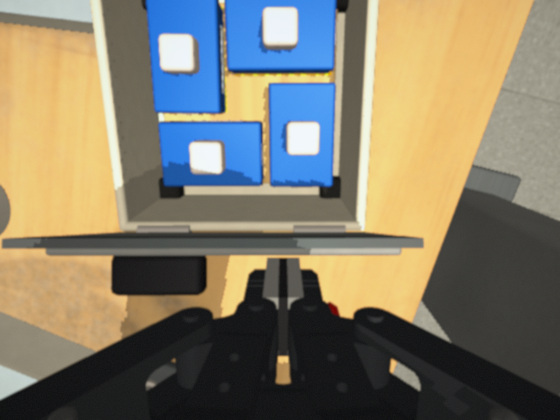

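View pics/s24.png

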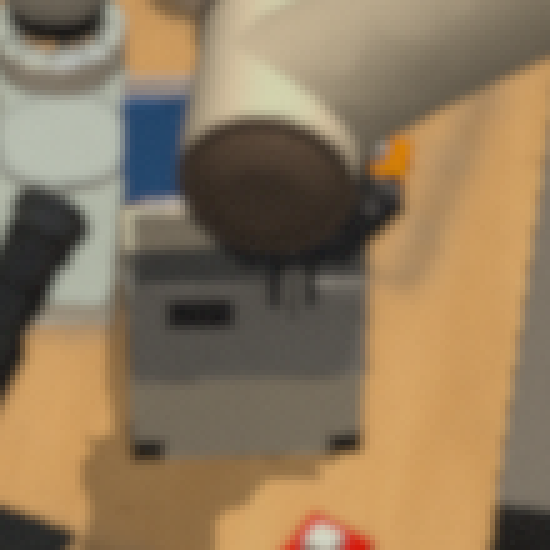

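>>> servo_tool:
  rows:
    - {"fingers": 0, "x": 0.9, "y": 0, "z": 0, "turn": 0}
    - {"fingers": 0, "x": 0.9, "y": 0, "z": 0, "turn": 0}
    - {"fingers": 0, "x": 0.9, "y": 0, "z": 0.2, "turn": 0}
    - {"fingers": 0, "x": 0.6, "y": 0, "z": 0.8, "turn": 0}
    - {"fingers": 0, "x": 0.5, "y": 0, "z": 0.9, "turn": 0}
    - {"fingers": 0, "x": 0, "y": 0, "z": 0, "turn": 0}
    - {"fingers": 0, "x": 0, "y": 0, "z": 0, "turn": 0}

```text
clock: 37.6
position: [480.3, -166.4, 77.3]
ee_rot: [0.785, -0.62, -0.001, 0.001]
contact_force: [0.3, 0.5, 0.7]
gripper_width: 0.3
```

```bash
python3 cgo.py -25 29 60 -76.5
python3 - <<'E'
from h import *
im,d,m=grab("wrist"); save("w25.png",im)
E
```

```text
now chest -25.7 40.0
at [ 480.3 -166.4   77.3] ang -76.6 w 0.3 t 37.6 F [0.3 0.5 0.7]
turn -0.1 (0.0 rows) then dx 1.10 dy -0.07 dz 1.73 cm (0.5 rows)
```

View pics/w25.png

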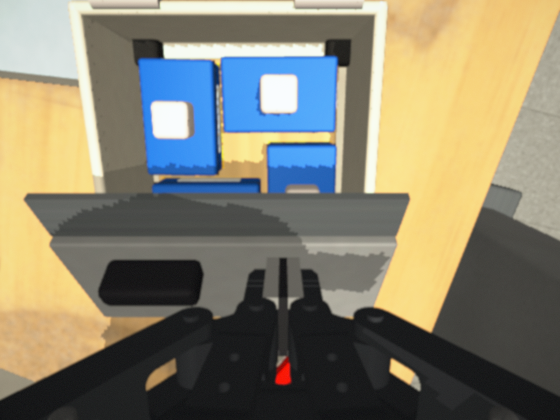

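>>> servo_tool:
  rows:
    - {"fingers": 0, "x": 0.6, "y": 0, "z": 0.8, "turn": 0}
    - {"fingers": 0, "x": 0.5, "y": 0, "z": 0.8, "turn": 0}
    - {"fingers": 0, "x": 0.2, "y": 0, "z": 0.6, "turn": 0}
    - {"fingers": 0, "x": 0.1, "y": 0, "z": 0.4, "turn": 0}
    - {"fingers": 0, "x": 0, "y": 0, "z": 0, "turn": 0}
    - {"fingers": 0, "x": 0, "y": 0, "z": 0, "turn": 0}

```text
clock: 38.15
position: [484.0, -179.7, 52.1]
ee_rot: [0.785, -0.619, -0.0, 0.0]
contact_force: [-0.4, 0.7, 0.0]
gripper_width: 0.1
```

```bash
cat > door.py <<'E'
from chest import *
def door(cam,rng=None):
    im,d,m=grab(cam); C=cloud(d,m); x=(C[...,:2]-c0)@ex; y=(C[...,:2]-c0)@ey; Z=C[...,2]
    for nm,lo,hi in (("left",10,70),("right",-70,-5)):
        for xl,xh in ((-68,-45),(-10,8),(52,68)):
            q=(x>xl)&(x<xh)&(y>lo)&(y<hi)&(Z>70)&(Z<150)&(d>0)
            if q.sum()<30: continue
            f=np.polyfit(y[q],Z[q],1); print(nm,(xl,xh),q.sum(),"slope %.3f"%f[0],"z at 10/40/70:",np.polyval(f,np.sign(lo+hi)*np.array([15,40,70])).round(1))
    return im
if __name__=="__main__":
    import sys
    im=door(sys.argv[1]); save(sys.argv[2],im)
E
python3 cgo.py -25 27 47 -76.5; python3 door.py top t26.png;python3 door.py wrist w26.png
```

```text
now chest -25.2 26.2
at [ 484.  -179.7   52.1] ang -76.5 w 0.1 t 38.1 F [-0.4  0.7  0. ]
turn -0.0 (0.0 rows) then dx -0.08 dy -0.02 dz 0.51 cm (0.1 rows)
left (-68, -45) 58 slope -0.094 z at 10/40/70: [91.1 88.8 85.9]
left (52, 68) 118 slope -0.056 z at 10/40/70: [89.4 88.  86.4]
right (52, 68) 46 slope 0.173 z at 10/40/70: [82.7 78.4 73.2]
left (-68, -45) 7036 slope -0.639 z at 10/40/70: [119.8 103.9  84.7]
left (-10, 8) 5848 slope -0.775 z at 10/40/70: [123.4 104.1  80.8]
left (52, 68) 3583 slope -0.057 z at 10/40/70: [89.3 87.9 86.2]
right (-68, -45) 2266 slope 0.203 z at 10/40/70: [82.8 77.7 71.6]
right (-10, 8) 858 slope 0.215 z at 10/40/70: [85.4 80.  73.5]
right (52, 68) 3100 slope 0.148 z at 10/40/70: [80.4 76.7 72.3]
```

View pics/w26.png

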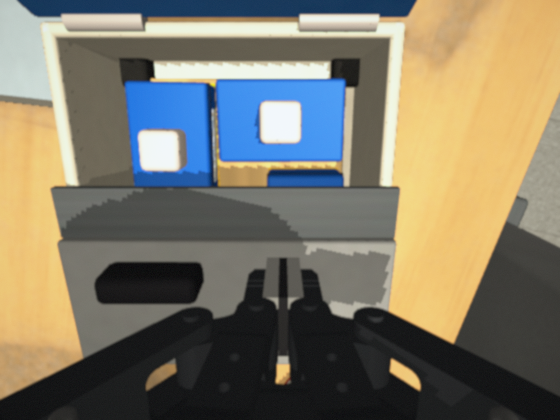

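>>> servo_tool:
  rows:
    - {"fingers": 0, "x": 0, "y": 0, "z": 0.3, "turn": 0}
    - {"fingers": 0, "x": 0, "y": 0, "z": 0.3, "turn": 0}
    - {"fingers": 0, "x": 0, "y": 0, "z": 0.1, "turn": 0}
    - {"fingers": 0, "x": 0, "y": 0, "z": 0, "turn": 0}
    - {"fingers": 0, "x": 0, "y": 0, "z": 0, "turn": 0}

```text
clock: 38.67
position: [484.8, -179.6, 46.5]
ee_rot: [0.785, -0.619, 0.001, -0.0]
contact_force: [-0.9, 0.8, 5.4]
gripper_width: -0.2
```

```bash
python3 cgo.py -25 27 47 -76.5; python3 door.py top t27.png;python3 door.py wrist w27.png
```

```text
now chest -24.4 26.1
at [ 484.8 -179.6   46.5] ang -76.5 w -0.2 t 38.7 F [-0.9  0.8  5.4]
turn 0.0 (0.0 rows) then dx -0.09 dy 0.06 dz -0.05 cm (0.0 rows)
left (-68, -45) 56 slope -0.194 z at 10/40/70: [94.6 89.8 84. ]
left (52, 68) 119 slope 0.005 z at 10/40/70: [85.3 85.4 85.6]
right (52, 68) 43 slope 0.031 z at 10/40/70: [79.3 78.5 77.6]
left (-68, -45) 8649 slope -0.629 z at 10/40/70: [121.8 106.1  87.2]
left (-10, 8) 6631 slope -0.737 z at 10/40/70: [122.2 103.8  81.7]
left (52, 68) 3688 slope 0.009 z at 10/40/70: [85.1 85.3 85.6]
right (-68, -45) 2414 slope 0.103 z at 10/40/70: [78.9 76.3 73.2]
right (-10, 8) 900 slope 0.115 z at 10/40/70: [80.  77.1 73.6]
right (52, 68) 3302 slope 0.076 z at 10/40/70: [77.8 75.9 73.6]
```

>>> servo_tool:
  rows:
    - {"fingers": 0, "x": 0, "y": 0, "z": -2, "turn": 0}
    - {"fingers": 0, "x": 0, "y": 0, "z": -4, "turn": 0}
    - {"fingers": 0, "x": 0, "y": 0, "z": -4, "turn": 0}
    - {"fingers": 0, "x": 0, "y": 0, "z": -4, "turn": 7.1}
    - {"fingers": 0, "x": 0, "y": 0, "z": -1, "turn": 7.1}
    - {"fingers": 0, "x": 0, "y": 0, "z": 0, "turn": 7.1}
    - {"fingers": 0, "x": 0, "y": 0, "z": 0, "turn": 7.1}
    - {"fingers": 0, "x": 0, "y": 0, "z": 0, "turn": 7.1}
    - {"fingers": 0, "x": 0, "y": 0, "z": 0, "turn": 7.1}
    - {"fingers": 0, "x": 0, "y": 0, "z": 0, "turn": 7.1}

```text
clock: 39.6
position: [484.1, -179.5, 195.4]
ee_rot: [-0.45, 0.893, 0.0, -0.0]
contact_force: [-0.1, 0.9, 0.2]
gripper_width: -0.1
```

>>> servo_tool:
  rows:
    - {"fingers": 0, "x": 0, "y": 0, "z": 0, "turn": 7.1}
    - {"fingers": 0, "x": 0, "y": 0, "z": 0, "turn": 7.1}
    - {"fingers": 0, "x": 0, "y": 0, "z": 0, "turn": 7.1}
    - {"fingers": 0, "x": 0, "y": 0, "z": 0, "turn": 7.1}
    - {"fingers": 0, "x": 0, "y": 0, "z": 0, "turn": 7.1}
    - {"fingers": 0, "x": 0, "y": 0, "z": 0, "turn": 4.8}
    - {"fingers": 0, "x": 0, "y": 0, "z": 0, "turn": 0}

```text
clock: 40.18
position: [484.1, -179.5, 195.3]
ee_rot: [-0.117, 0.993, 0.0, -0.0]
contact_force: [-0.3, 0.1, -0.1]
gripper_width: -0.2
```

```bash
python3 cgo.py -70 -145 195 -166.5;python3 door.py wrist w28.png
python3 - <<'E'
from chest import *
im,d,m=grab("scene"); C=cloud(d,m); X,Y,Z=C[...,0],C[...,1],C[...,2]
q=(X>440)&(X<600)&(Y<-300)&(Y>-440)&(Z>200)&(Z<420)
P=C[q]; print(len(P)); 
for y in range(-440,-300,20):
    k=P[(P[:,1]>y)&(P[:,1]<y+20)]
    if len(k)>5: print(y,"xmin",k[:,0].min().round(), "at z",k[k[:,0].argmin(),2].round(),"zmin",k[:,2].min().round())
im,d,m=grab("top"); C=cloud(d,m); X,Y,Z=C[...,0],C[...,1],C[...,2]
q=(X>440)&(X<600)&(Y<-300)&(Y>-440)&(Z>200)&(Z<420);P=C[q]; 
for y in range(-440,-300,20):
    k=P[(P[:,1]>y)&(P[:,1]<y+20)]
    if len(k)>5: print(y,"xmin",k[:,0].min().round(), "at z",k[k[:,0].argmin(),2].round(),"zmin",k[:,2].min().round())
save("t28.png",im)
E
```

```text
now chest -25.0 26.4
at [ 484.1 -179.5  195.3] ang -166.6 w -0.2 t 40.2 F [-0.3  0.1 -0.1]
turn -0.1 (0.0 rows) then dx 4.50 dy -17.14 dz 0.03 cm (4.3 rows)
left (-68, -45) 2177 slope -0.000 z at 10/40/70: [85.5 85.5 85.5]
left (-10, 8) 1471 slope -0.000 z at 10/40/70: [85.5 85.5 85.5]
left (52, 68) 181 slope 0.004 z at 10/40/70: [85.3 85.4 85.5]
right (-68, -45) 360 slope 0.096 z at 10/40/70: [80.1 77.7 74.8]
right (-10, 8) 176 slope 0.146 z at 10/40/70: [80.1 76.4 72.1]
right (52, 68) 463 slope 0.078 z at 10/40/70: [77.8 75.9 73.5]
5
-400 xmin 582.0 at z 303.0 zmin 288.0
-380 xmin 529.0 at z 347.0 zmin 304.0
-360 xmin 525.0 at z 339.0 zmin 273.0
-340 xmin 529.0 at z 335.0 zmin 330.0
-320 xmin 585.0 at z 343.0 zmin 332.0
```

View pics/w28.png

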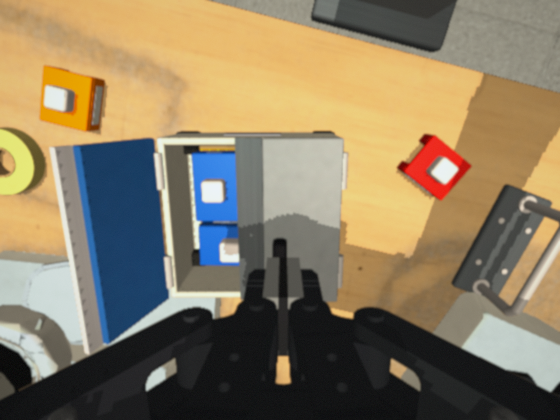

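View pics/t28.png

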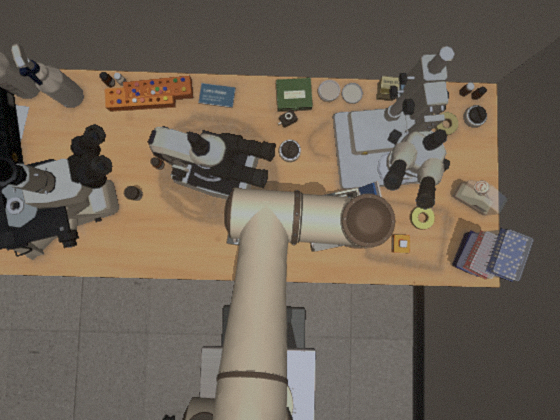

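Run:
```python
from chest import *
im,d,m=grab("top"); C=cloud(d,m); R,p,s=tool()
for u,v in [(367,221),(385,221),(393,221),(367,200),(367,243),(340,221),(280,221),(300,200),(300,240)]: print((u,v),C[v,u].round(), (C[v,u]-p).round())
im,d,m=grab("scene"); save("s28.png",im,3,(200,60,420,260)); C=cloud(d,m)
q=(d>0)&(C[...,2]>250)&(np.hypot(C[...,0]-p[0],C[...,1]-p[1])<120)
P=C[q]-p
for z in range(80,460,20):
    k=P[(P[:,2]>z)&(P[:,2]<z+20)]
    if len(k)>5: print(z,"x",np.percentile(k[:,0],[2,98]).round(),"y",np.percentile(k[:,1],[2,98]).round())
```

```text
(367, 221) [ 482. -175.  593.] [ -2.   4. 398.]
(385, 221) [ 483. -203.  594.] [ -1. -23. 399.]
(393, 221) [ 484. -217.  586.] [ -0. -37. 391.]
(367, 200) [ 515. -176.  588.] [ 31.   4. 393.]
(367, 243) [ 449. -177.  585.] [-35.   2. 390.]
(340, 221) [ 482. -137.  573.] [ -2.  42. 377.]
(280, 221) [480. -43. 573.] [ -5. 136. 378.]
(300, 200) [514. -74. 566.] [ 30. 106. 371.]
(300, 240) [451. -77. 548.] [-33. 103. 353.]
80 x [-15.  12.] y [10. 34.]
100 x [-20.  17.] y [ 7. 53.]
120 x [-24.  15.] y [12. 62.]
140 x [-19.  14.] y [ 8. 46.]
160 x [-34.   1.] y [ 9. 40.]
180 x [-36.  -7.] y [ 5. 38.]
200 x [-31. -13.] y [18. 37.]
320 x [-40. -36.] y [-2. 32.]
340 x [-40.  42.] y [ 3. 84.]
360 x [-38.  39.] y [ 11. 116.]
380 x [-37.  39.] y [-30. 116.]
400 x [-22.  23.] y [-20.  26.]
```

View pics/s28.png

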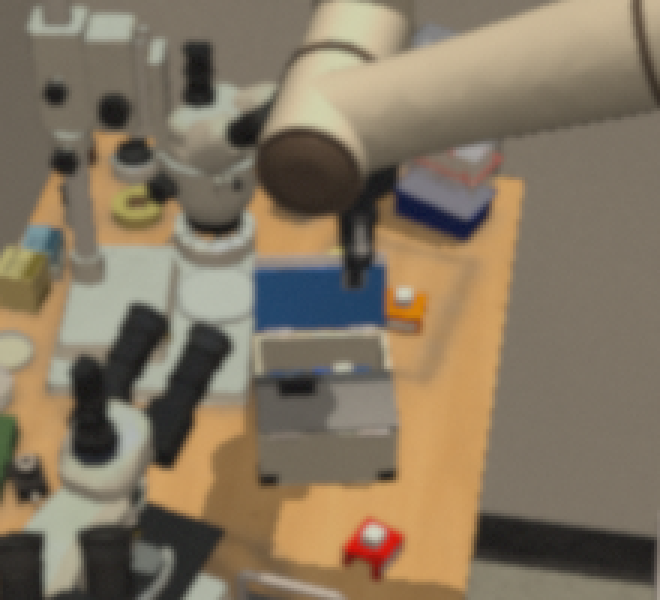

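>>> servo_tool:
  rows:
    - {"fingers": 8.5, "x": 0, "y": 0, "z": 0, "turn": -7.1}
    - {"fingers": 8.5, "x": 0, "y": 0, "z": 0, "turn": -7.1}
    - {"fingers": 8.5, "x": 0, "y": 0, "z": 0, "turn": -7.1}
    - {"fingers": 8.5, "x": 0, "y": 0, "z": 0, "turn": -7.1}
    - {"fingers": 8.5, "x": 0, "y": 0, "z": 0, "turn": -7.1}
    - {"fingers": 8.5, "x": 0, "y": 0, "z": 0, "turn": -7.1}
    - {"fingers": 8.5, "x": 0, "y": 0, "z": 0, "turn": -7.1}
    - {"fingers": 8.5, "x": 0, "y": 0, "z": 0, "turn": -7.1}
    - {"fingers": 8.5, "x": 0, "y": 0, "z": 0, "turn": -7.1}
    - {"fingers": 8.5, "x": 0, "y": 0, "z": 0, "turn": -7.1}

```text
clock: 41.27
position: [484.4, -179.6, 195.6]
ee_rot: [-0.675, 0.738, -0.0, 0.0]
contact_force: [0.6, -0.2, -1.0]
gripper_width: 84.9
```

>>> servo_tool:
  rows:
    - {"fingers": 8.5, "x": 0, "y": 0, "z": 0, "turn": -7.1}
    - {"fingers": 8.5, "x": 0, "y": 0, "z": 0, "turn": -7.1}
    - {"fingers": 8.5, "x": 0, "y": 0, "z": 0, "turn": -4.8}
    - {"fingers": 8.5, "x": 2, "y": 3, "z": 0, "turn": 0}
    - {"fingers": 8.5, "x": 2, "y": 3, "z": 0, "turn": 0}
    - {"fingers": 8.5, "x": 2, "y": 2.5, "z": 0, "turn": 0}
    - {"fingers": 8.5, "x": 3.7, "y": 0, "z": 0, "turn": 0}
    - {"fingers": 8.5, "x": 3.7, "y": 0, "z": 0, "turn": 0}
    - {"fingers": 8.5, "x": 3.7, "y": 0, "z": 0, "turn": 0}
    - {"fingers": 8.5, "x": 0, "y": 0, "z": 0, "turn": 0}

```text
clock: 42.1
position: [442.6, -370.8, 194.5]
ee_rot: [0.784, -0.62, 0.0, 0.001]
contact_force: [0.5, -0.1, -0.5]
gripper_width: 84.7
```

```bash
python3 cgo.py -110 -145 85 -76.5
python3 - <<'E'
from h import *
im,d,m=grab("wrist"); save("w29.png",im)
im,d,m=grab("top"); save("t29.png",im,2,(270,120,500,300))
E
```

```text
now chest -110.1 -149.9
at [ 442.6 -370.8  194.5] ang -76.7 w 84.7 t 42.1 F [ 0.5 -0.1 -0.5]
turn -0.2 (0.0 rows) then dx -0.49 dy -0.01 dz 10.95 cm (2.7 rows)
```

View pics/w29.png

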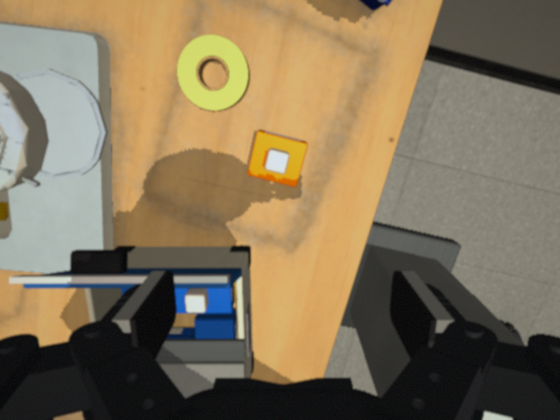

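View pics/t29.png

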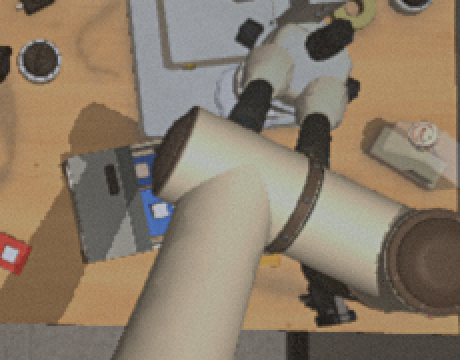

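>>> servo_tool:
  rows:
    - {"fingers": 8.5, "x": 0, "y": 0, "z": 3, "turn": 0}
    - {"fingers": 8.5, "x": 0, "y": 0, "z": 3, "turn": 0}
    - {"fingers": 8.5, "x": 0, "y": 0, "z": 3, "turn": 0}
    - {"fingers": 8.5, "x": 0, "y": 0, "z": 1.9, "turn": 0}
    - {"fingers": 8.5, "x": 0, "y": 0, "z": 0, "turn": 0}
    - {"fingers": 8.5, "x": 0, "y": 0, "z": 0, "turn": 0}

```text
clock: 42.7
position: [441.3, -364.8, 86.5]
ee_rot: [0.786, -0.618, -0.001, 0.0]
contact_force: [0.4, 0.6, 0.8]
gripper_width: 84.9
```

```bash
python3 cgo.py -110 -145 85 -76.5
python3 - <<'E'
from h import *
im,d,m=grab("wrist"); save("w30.png",im)
im,d,m=grab("scene"); save("s30.png",im,3,(200,60,420,260))
print(arm.read_state()["joints"].round(2))
E
```

```text
now chest -109.9 -143.9
at [ 441.3 -364.8   86.5] ang -76.4 w 84.9 t 42.7 F [0.4 0.6 0.8]
turn 0.1 (0.0 rows) then dx 0.11 dy 0.01 dz 0.15 cm (0.0 rows)
[-0.41  0.39 -0.26  0.   -0.91  0.64]
```

View pics/w30.png

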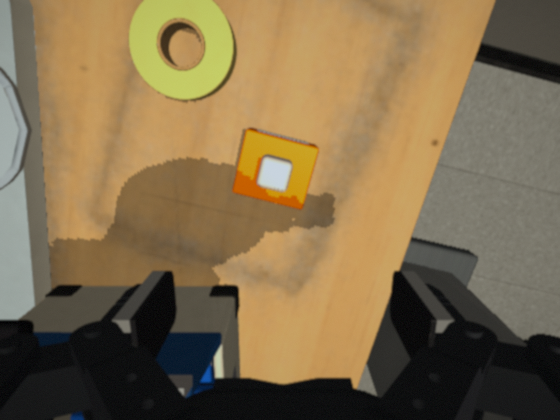

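View pics/s30.png

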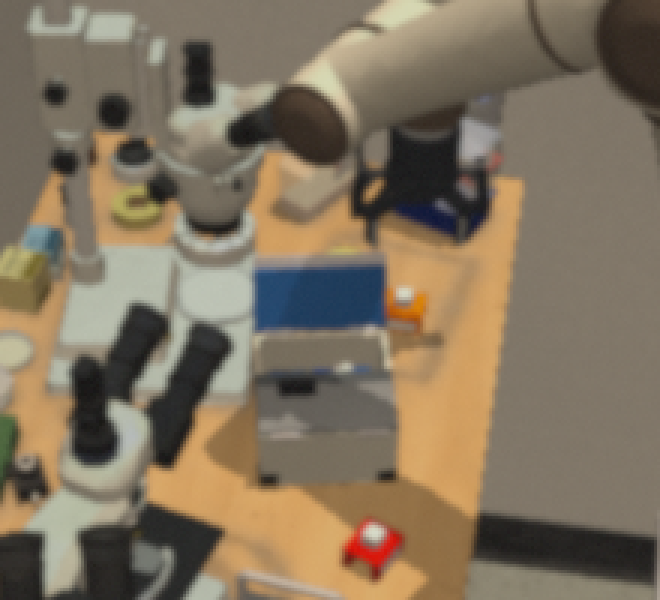

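>>> servo_tool:
  rows:
    - {"fingers": 8.5, "x": -1, "y": 0, "z": 0, "turn": 0}
    - {"fingers": 8.5, "x": -0.9, "y": 0, "z": 0, "turn": 0}
    - {"fingers": 8.5, "x": -0.9, "y": 0, "z": 0, "turn": 0}
    - {"fingers": 8.5, "x": -0.9, "y": 0, "z": 0, "turn": 0}
    - {"fingers": 8.5, "x": -0.9, "y": 0, "z": 0, "turn": 0}
    - {"fingers": 8.5, "x": -0.9, "y": 0, "z": 0, "turn": 0}
    - {"fingers": 8.5, "x": -0.9, "y": 0, "z": 0, "turn": 0}
    - {"fingers": 8.5, "x": 0, "y": 0, "z": 0, "turn": 0}
    - {"fingers": 8.5, "x": 0, "y": 0, "z": 0, "turn": 0}

```text
clock: 43.55
position: [426.2, -302.6, 86.4]
ee_rot: [0.786, -0.619, -0.001, 0.0]
contact_force: [-0.6, 0.3, 0.1]
gripper_width: 85.1
```

```bash
python3 cgo.py -110 -50 86 -76.5
python3 - <<'E'
from h import *
im,d,m=grab("wrist"); save("w31.png",im)
im,d,m=grab("scene"); save("s31.png",im,3,(200,60,420,260))
E
```

```text
now chest -110.1 -79.8
at [ 426.2 -302.6   86.4] ang -76.5 w 85.1 t 43.5 F [-0.6  0.3  0.1]
turn 0.0 (0.0 rows) then dx -2.98 dy -0.01 dz 0.04 cm (0.7 rows)
```

View pics/w31.png

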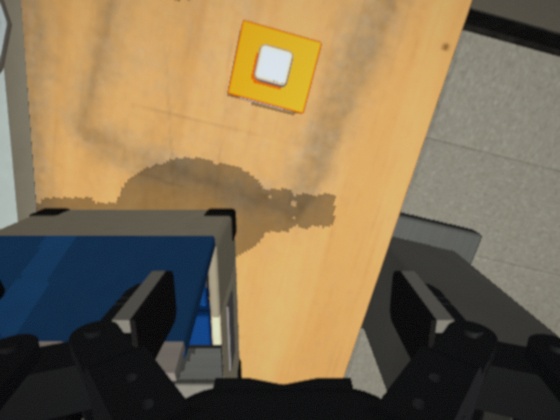

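View pics/s31.png

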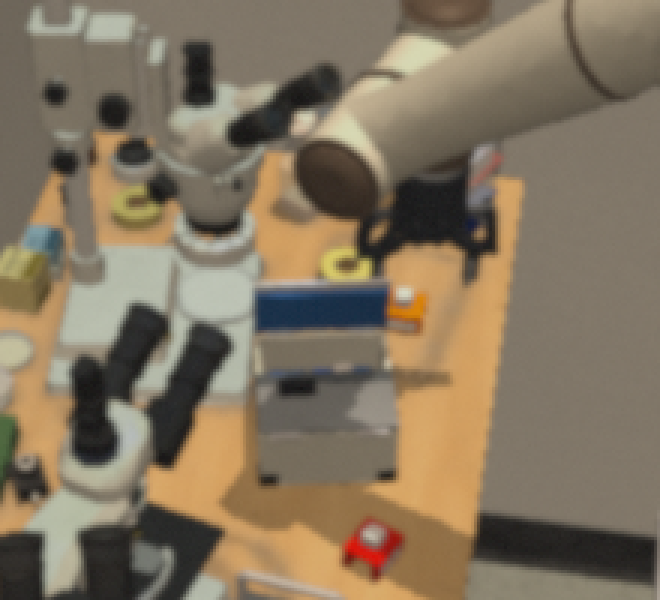

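>>> servo_tool:
  rows:
    - {"fingers": 8.5, "x": -0.9, "y": 0, "z": 0.1, "turn": 0}
    - {"fingers": 8.5, "x": -0.9, "y": 0, "z": 0.2, "turn": 0}
    - {"fingers": 8.5, "x": -0.9, "y": 0, "z": 0.3, "turn": 0}
    - {"fingers": 8.5, "x": -0.7, "y": 0, "z": 0.8, "turn": 0}
    - {"fingers": 8.5, "x": -0.6, "y": 0, "z": 0.8, "turn": 0}
    - {"fingers": 8.5, "x": 0, "y": 0, "z": 0, "turn": 0}
    - {"fingers": 8.5, "x": 0, "y": 0, "z": 0, "turn": 0}

```text
clock: 44.23
position: [416.6, -263.9, 63.7]
ee_rot: [0.786, -0.619, -0.001, 0.0]
contact_force: [0.2, -0.3, -0.2]
gripper_width: 84.6
```

```bash
python3 cgo.py -110 -29 48 -76.5
python3 - <<'E'
from h import *
im,d,m=grab("wrist"); save("w32.png",im)
im,d,m=grab("scene"); save("s32.png",im,3,(200,60,420,260))
E
```

```text
now chest -110.4 -40.0
at [ 416.6 -263.9   63.7] ang -76.5 w 84.6 t 44.2 F [ 0.2 -0.3 -0.2]
turn 0.0 (0.0 rows) then dx -1.10 dy -0.04 dz 1.57 cm (0.5 rows)
```

View pics/w32.png

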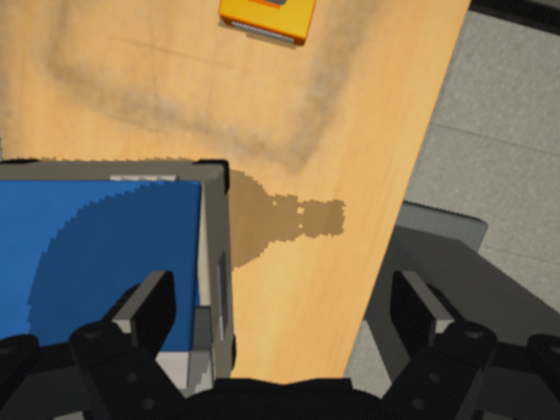

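View pics/s32.png

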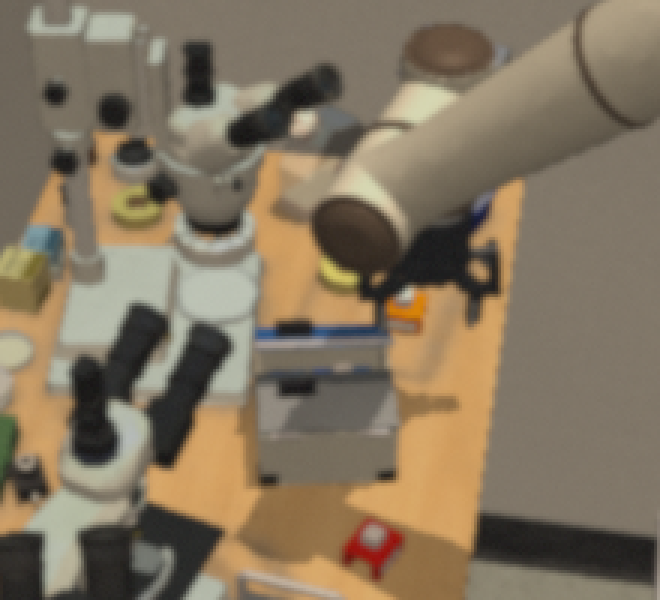

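>>> servo_tool:
  rows:
    - {"fingers": 8.5, "x": -0.6, "y": 0, "z": 0.7, "turn": 0}
    - {"fingers": 8.5, "x": -0.5, "y": 0, "z": 0.7, "turn": 0}
    - {"fingers": 8.5, "x": -0.3, "y": 0, "z": 0.5, "turn": 0}
    - {"fingers": 8.5, "x": 0, "y": 0, "z": 0.3, "turn": 0}
    - {"fingers": 8.5, "x": 0, "y": 0, "z": 0, "turn": 0}
    - {"fingers": 8.5, "x": 0, "y": 0, "z": 0, "turn": 0}

```text
clock: 44.83
position: [414.0, -250.9, 42.3]
ee_rot: [0.785, -0.619, -0.0, 0.0]
contact_force: [1.1, 0.9, -0.2]
gripper_width: 85.6
```

```bash
python3 cgo.py -110 -27 36 -76.5; python3 door.py top t33.png;python3 door.py wrist w33.png
```

```text
now chest -109.9 -26.7
at [ 414.  -250.9   42.3] ang -76.5 w 85.6 t 44.8 F [ 1.1  0.9 -0.2]
turn -0.0 (0.0 rows) then dx 0.03 dy 0.01 dz 0.63 cm (0.2 rows)
left (-10, 8) 124 slope 0.003 z at 10/40/70: [85.5 85.6 85.7]
left (52, 68) 128 slope -0.005 z at 10/40/70: [85.9 85.7 85.6]
right (-10, 8) 163 slope 0.125 z at 10/40/70: [93.2 90.  86.3]
right (52, 68) 138 slope 0.118 z at 10/40/70: [93.2 90.2 86.7]
left (-68, -45) 393 slope -0.026 z at 10/40/70: [85.6 85.  84.2]
left (-10, 8) 61 slope -0.320 z at 10/40/70: [94.4 86.4 76.9]
right (-68, -45) 15779 slope 1.092 z at 10/40/70: [141.5 114.2  81.4]
right (-10, 8) 5057 slope 0.123 z at 10/40/70: [92.9 89.8 86.2]
```

View pics/w33.png

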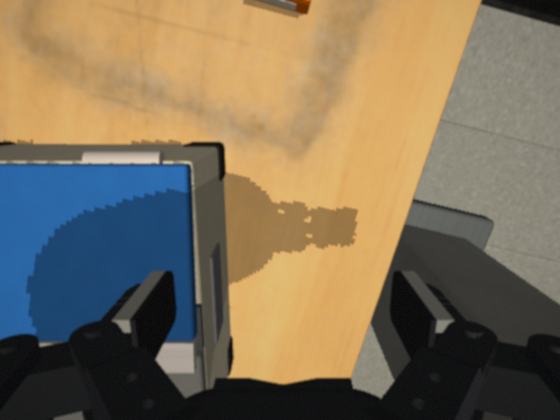

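Slope 0.12 remains, so I'll press about 7 mm more, softly.

>>> servo_tool:
  rows:
    - {"fingers": 8.5, "x": 0, "y": 0, "z": 0.3, "turn": 0}
    - {"fingers": 8.5, "x": 0, "y": 0, "z": 0.3, "turn": 0}
    - {"fingers": 8.5, "x": 0, "y": 0, "z": 0.2, "turn": 0}
    - {"fingers": 8.5, "x": 0, "y": 0, "z": 0.1, "turn": 0}
    - {"fingers": 8.5, "x": 0, "y": 0, "z": 0, "turn": 0}

```text
clock: 45.35
position: [413.9, -251.0, 33.6]
ee_rot: [0.785, -0.619, -0.0, 0.0]
contact_force: [-1.1, 0.5, 0.8]
gripper_width: 84.7
```

```bash
python3 cgo.py -110 -27 36 -76.5; python3 door.py top t34.png
```

```text
now chest -110.0 -26.8
at [ 413.9 -251.    33.6] ang -76.5 w 84.7 t 45.4 F [-1.1  0.5  0.8]
turn -0.0 (0.0 rows) then dx 0.02 dy -0.00 dz -0.24 cm (0.1 rows)
left (-10, 8) 127 slope -0.006 z at 10/40/70: [85.8 85.7 85.5]
left (52, 68) 132 slope 0.001 z at 10/40/70: [85.7 85.8 85.8]
right (-68, -45) 33 slope 0.157 z at 10/40/70: [93.7 89.8 85.1]
right (-10, 8) 162 slope 0.005 z at 10/40/70: [85.7 85.6 85.4]
right (52, 68) 143 slope 0.002 z at 10/40/70: [85.8 85.8 85.7]
```

>>> servo_tool:
  rows:
    - {"fingers": 8.5, "x": 0, "y": 0, "z": 0.15, "turn": 0}
    - {"fingers": 8.5, "x": 0, "y": 0, "z": 0.1, "turn": 0}
    - {"fingers": 8.5, "x": 0, "y": 0, "z": 0, "turn": 0}
    - {"fingers": 8.5, "x": 0, "y": 0, "z": 0, "turn": 0}

```text
clock: 45.73
position: [414.2, -251.1, 33.1]
ee_rot: [0.786, -0.619, 0.001, -0.0]
contact_force: [-5.6, 4.1, 16.2]
gripper_width: 84.8
```

>>> servo_tool:
  rows:
    - {"fingers": 8.5, "x": 0, "y": 0, "z": -2, "turn": 0}
    - {"fingers": 8.5, "x": 0, "y": 0, "z": -4, "turn": 0}
    - {"fingers": 8.5, "x": 0, "y": 0, "z": -4, "turn": 0}
    - {"fingers": 5, "x": 0, "y": 0, "z": -4, "turn": 0}
    - {"fingers": 4, "x": 0, "y": 0, "z": 0, "turn": 0}
    - {"fingers": 4, "x": 0, "y": 0, "z": 0, "turn": 0}

```text
clock: 46.23
position: [415.7, -251.3, 173.5]
ee_rot: [0.785, -0.619, 0.003, -0.002]
contact_force: [-0.9, -0.0, -0.3]
gripper_width: 51.6
```

```bash
python3 door.py top t35.png
python3 - <<'E'
from h import *
im,d,m=grab("top"); C=cloud(d,m); hsv=cv2.cvtColor(im,cv2.COLOR_RGB2HSV); X,Y,Z=[C[...,i] for i in range(3)]
r=(X>380)&(X<540)&(Y>-460)&(Y<-330)&(Z>15)&(Z<60)
for c in comps(r&(hsv[...,0]<21),20): print(c.sum(),rect(m,c,27))
g=r&(Z>36); print("grip",C[g].mean(0).round(1))
# rail
r=(X>420)&(X<600)&(Y>10)&(Y<120)
pl=r&(Z>6)&(Z<16)&(hsv[...,1]<70)
for c in comps(pl,60): print("plate",c.sum(),rect(m,c,10))
b=r&(Z>45)&(Z<90)&(X<575)
for c in comps(b,20): print("bar",c.sum(),rect(m,c,75),np.median(Z[c]),C[c].min(0).round(),C[c].max(0).round())
save("rail.png",im,6,(215,180,280,260))
from go import plan; plan(453.5,-390,150,-90)
E
```

```text
left (-10, 8) 58 slope -0.016 z at 10/40/70: [86.1 85.7 85.2]
left (52, 68) 132 slope -0.004 z at 10/40/70: [85.9 85.8 85.7]
right (-10, 8) 161 slope 0.013 z at 10/40/70: [85.8 85.5 85.1]
right (52, 68) 144 slope -0.001 z at 10/40/70: [85.9 85.9 85.9]
92 (array([ 470.1, -390. ]), array([14. , 45.3]), np.float32(91.6))
grip [ 463.1 -390.4   40.3]
plate 606 (array([501.9,  67.9]), array([ 65.4, 130.6]), np.float32(1.9))
bar 148 (array([497.5,  67.3]), array([ 10.6, 106.6]), np.float32(173.9)) 73.49748014108889 [445.  57.  53.] [551.  76.  81.]
at [ 413.3 -250.6  170.2] ang -76.5 w 40.0 t 46.3 F [-0.6 -0.4 -1.4]
turn 13.5 (1.9 rows) then dx 13.94 dy -4.02 dz 2.02 cm (3.6 rows)
```

View pics/rail.png

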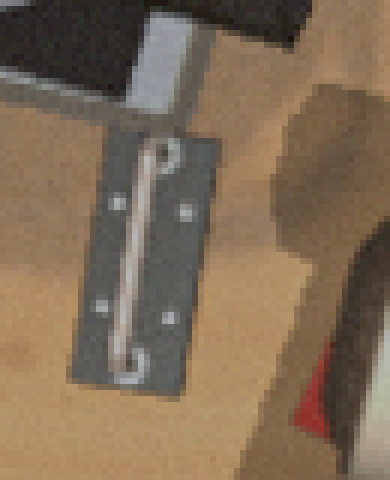

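View pics/t35.png

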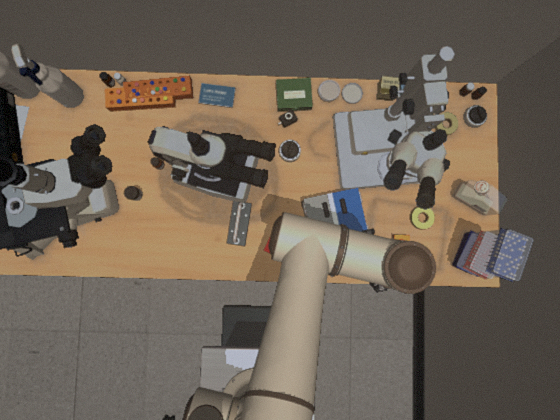

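>>> servo_tool:
  rows:
    - {"fingers": 4, "x": 3, "y": -0.5, "z": 0, "turn": 0}
    - {"fingers": 4, "x": 3, "y": -0.5, "z": 0, "turn": 0}
    - {"fingers": 4, "x": 3, "y": -0.4, "z": 0, "turn": 0}
    - {"fingers": 4, "x": 0, "y": 0, "z": 0, "turn": 0}
    - {"fingers": 4, "x": 0, "y": 0, "z": 0, "turn": 0}

```text
clock: 46.75
position: [447.6, -335.6, 168.0]
ee_rot: [0.785, -0.62, -0.003, 0.001]
contact_force: [-0.0, -0.8, -0.5]
gripper_width: 40.0
```

```bash
cat > sad.py <<'E'
from h import *; import sys
R,p,s=tool(); im,d,m=grab("wrist"); C=cloud(d,m); hsv=cv2.cvtColor(im,cv2.COLOR_RGB2HSV)
X,Y,Z=[C[...,i] for i in range(3)]
r=(X>380)&(X<560)&(Y>-480)&(Y<-300)&(Z>20)&(Z<34)&(hsv[...,0]<24)&(hsv[...,1]>120)
for c in comps(r,200): 
    print("orange",c.sum(),rect(m,c,27)); ctr=rect(m,c,27)[0]
    g=(np.hypot(X-ctr[0],Y-ctr[1])<24)&(Z>38)&(Z<50)
    print("grip",g.sum(),rect(m,g,43),C[g].mean(0).round(1))
q=np.argwhere(r); 
if len(q):
    a,b=q.min(0)-30,q.max(0)+30; a=np.maximum(a,0); save("c_"+sys.argv[1],im,4,(a[1],a[0],b[1],b[0]))
save(sys.argv[1],im); print(p,s["clock"])
E
python3 sad.py w36.png
```

```text
orange 1202 (array([ 454. , -392.2]), array([43.7, 49.7]), np.float32(179.0))
grip 579 (array([ 454. , -392.2]), array([19.6, 19.7]), np.float32(88.8)) [ 454.  -392.3   42. ]
[ 447.64918635 -335.64137333  168.00982151] 46.75
```

View pics/w36.png

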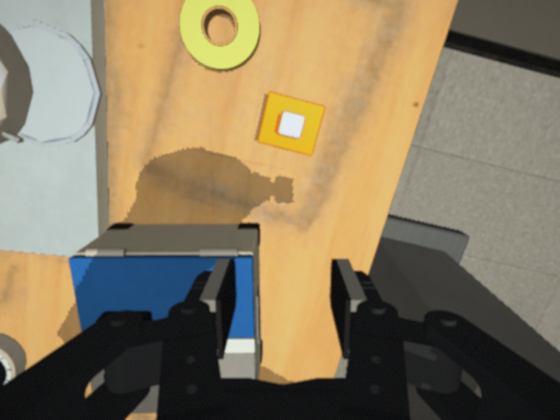

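View pics/c_w36.png

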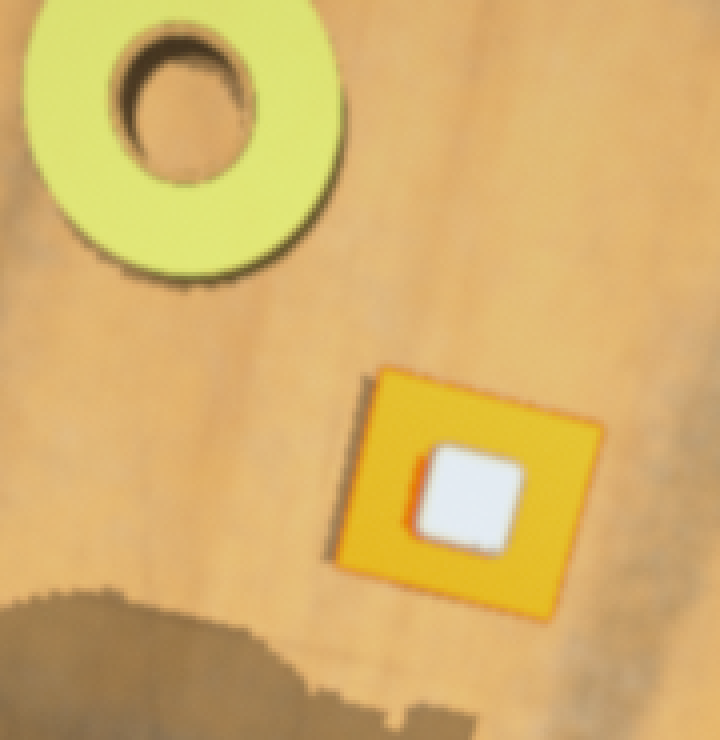

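```bash
python3 go.py 454 -392 100 -91
```

```text
at [ 447.4 -334.9  168.5] ang -76.6 w 39.7 t 46.8 F [-0.   0.2 -0.6]
turn 14.4 (2.1 rows) then dx 5.70 dy -0.76 dz 6.85 cm (2.2 rows)
```

>>> servo_tool:
  rows:
    - {"fingers": 4, "x": 0, "y": 0, "z": 0, "turn": 7.1}
    - {"fingers": 4, "x": 0, "y": 0, "z": 0, "turn": 7.1}
    - {"fingers": 4, "x": 2.85, "y": -0.38, "z": 1.5, "turn": 0}
    - {"fingers": 4, "x": 2.85, "y": -0.38, "z": 2, "turn": 0}
    - {"fingers": 4, "x": 0, "y": 0, "z": 3, "turn": 0}
    - {"fingers": 4, "x": 0, "y": 0, "z": 0, "turn": 0}
    - {"fingers": 4, "x": 0, "y": 0, "z": 0, "turn": 0}
    - {"fingers": 4, "x": 0, "y": 0, "z": 0, "turn": 0}

```text
clock: 47.47
position: [455.9, -391.8, 107.2]
ee_rot: [-0.703, 0.711, -0.0, -0.0]
contact_force: [0.1, 0.1, 0.2]
gripper_width: 39.8
```

```bash
python3 sad.py w37.png; python3 go.py 454 -392 -8 -91
```

```text
orange 3026 (array([ 454., -393.]), array([44.4, 49.5]), np.float32(179.4))
grip 760 (array([ 453.9, -393.4]), array([19.6, 19.6]), np.float32(179.4)) [ 454.1 -393.2   42. ]
[ 455.92206993 -391.80532174  107.24911193] 47.4667
at [ 456.5 -392.1  108. ] ang -90.6 w 40.0 t 47.5 F [ 0.5  0.4 -0.2]
turn 0.4 (0.1 rows) then dx -0.00 dy 0.25 dz 11.60 cm (2.8 rows)
```

View pics/w37.png

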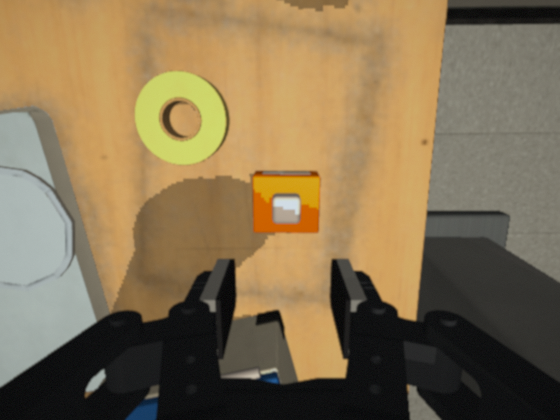

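>>> servo_tool:
  rows:
    - {"fingers": 4, "x": 0.1, "y": 0.25, "z": 4, "turn": 0}
    - {"fingers": 4, "x": 0, "y": 0, "z": 4, "turn": 0}
    - {"fingers": 4, "x": 0, "y": 0, "z": 2.5, "turn": 0}
    - {"fingers": 4, "x": 0, "y": 0, "z": 1, "turn": 0}
    - {"fingers": 4, "x": 0, "y": 0, "z": 0, "turn": 0}
    - {"fingers": 4, "x": 0, "y": 0, "z": 0, "turn": 0}
    - {"fingers": 1.2, "x": 0, "y": 0, "z": 0, "turn": 0}
    - {"fingers": 1.2, "x": 0, "y": 0, "z": 0, "turn": 0}
    - {"fingers": 1.2, "x": 0, "y": 0, "z": 0, "turn": 0}
    - {"fingers": 1.2, "x": 0, "y": 0, "z": 0, "turn": 0}

```text
clock: 48.35
position: [455.0, -394.3, -6.0]
ee_rot: [-0.703, 0.711, -0.003, 0.001]
contact_force: [0.5, 0.7, 7.4]
gripper_width: 17.7
```

>>> servo_tool:
  rows:
    - {"fingers": 1.2, "x": 0, "y": 0, "z": -2, "turn": 0}
    - {"fingers": 1.2, "x": 0, "y": 0, "z": -4, "turn": 0}
    - {"fingers": 1.2, "x": 0, "y": 0, "z": -4, "turn": 0}
    - {"fingers": 1.2, "x": 0, "y": 0, "z": -4, "turn": 0}
    - {"fingers": 1.2, "x": 0, "y": 0, "z": -4, "turn": 0}
    - {"fingers": 1.2, "x": 0, "y": 0, "z": 0, "turn": 0}
    - {"fingers": 1.2, "x": 0, "y": 0, "z": 0, "turn": 0}

```text
clock: 48.93
position: [454.6, -394.1, 175.2]
ee_rot: [-0.703, 0.712, -0.004, 0.001]
contact_force: [0.1, -0.1, -2.3]
gripper_width: 18.3
```

```bash
python3 - <<'E'
from h import *
im,d,m=grab("wrist"); save("w38.png",im)
im,d,m=grab("scene"); R,p,s=tool(); u,v=proj(m,p+[0,0,20]).astype(int); print(u,v); save("s38.png",im,4,(u-60,v-50,u+60,v+50))
E
python3 go.py 420 -150 175 -96;python3 go.py 497.5 67.3 175 -96
```

```text
337 123
at [ 452.4 -392.7  170.7] ang -90.7 w 17.8 t 49.0 F [-0.4 -0.1 -1. ]
turn 5.3 (0.8 rows) then dx -23.80 dy 5.76 dz -0.43 cm (6.0 rows)
at [ 452.4 -392.7  170.7] ang -90.7 w 17.8 t 49.0 F [-0.4 -0.1 -1. ]
turn 5.3 (0.8 rows) then dx -46.22 dy 0.33 dz -0.43 cm (11.3 rows)
```

View pics/w38.png

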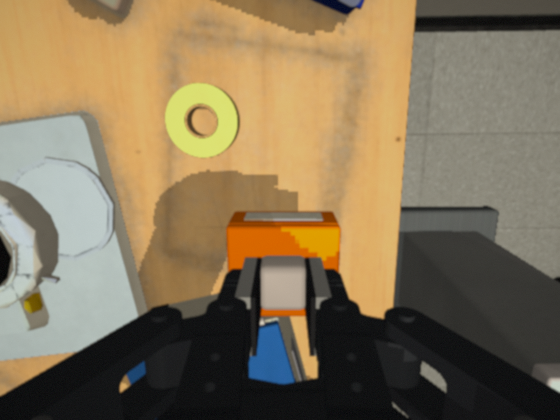

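View pics/s38.png

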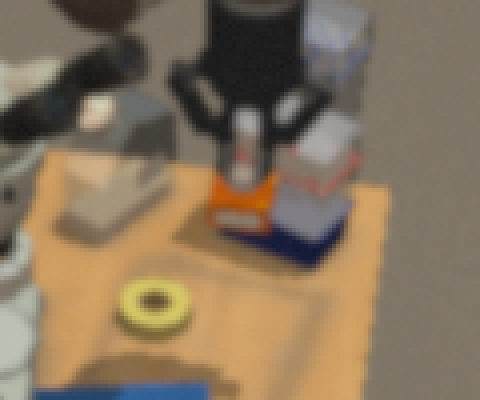

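>>> servo_tool:
  rows:
    - {"fingers": 1.2, "x": 0, "y": 0, "z": 0, "turn": 5.3}
    - {"fingers": 1.2, "x": -3.7, "y": 0.3, "z": 0, "turn": 0}
    - {"fingers": 1.2, "x": -3.7, "y": 0.3, "z": 0, "turn": 0}
    - {"fingers": 1.2, "x": -3.7, "y": 0.3, "z": 0, "turn": 0}
    - {"fingers": 1.2, "x": -3.7, "y": 0.3, "z": 0, "turn": 0}
    - {"fingers": 1.2, "x": -3.7, "y": 0.3, "z": 0, "turn": 0}
    - {"fingers": 1.2, "x": -3.7, "y": 0.3, "z": 0, "turn": 0}
    - {"fingers": 1.2, "x": -3.7, "y": 0.3, "z": 0, "turn": 0}
    - {"fingers": 1.2, "x": -3.7, "y": 0.3, "z": 0, "turn": 0}
    - {"fingers": 1.2, "x": 0, "y": 0, "z": 0, "turn": 0}

```text
clock: 49.87
position: [459.2, -91.9, 169.5]
ee_rot: [-0.671, 0.741, 0.001, -0.001]
contact_force: [1.0, 0.1, -0.6]
gripper_width: 18.1
```

```bash
python3 go.py 497.5 67.3 175 -96;python3 - <<'E'
from h import *
im,d,m=grab("wrist"); save("w39.png",im)
im,d,m=grab("top"); C=cloud(d,m); hsv=cv2.cvtColor(im,cv2.COLOR_RGB2HSV); X,Y,Z=[C[...,i] for i in range(3)]
r=(X>420)&(X<600)&(Y>10)&(Y<120)
pl=r&(Z>6)&(Z<16)&(hsv[...,1]<60); save("m.png",np.dstack([pl*255]*3).astype(np.uint8),6,(215,180,280,260))
for c in comps(pl,200): print("plate",c.sum(),rect(m,c,10))
b=r&(Z>66)&(Z<84)&(X<548)&(X>450)&(hsv[...,2]>100); P=ray(m,*np.nonzero(b)[::-1],75); f=np.polyfit(P[:,0],P[:,1],1); print(b.sum(),"bar angle",np.degrees(np.arctan(f[0])),"y at 497",np.polyval(f,497),P[:,0].min(),P[:,0].max())
save("t39.png",im,5,(190,160,300,270))
E
```

```text
at [459.2 -91.9 169.5] ang -95.7 w 18.1 t 49.9 F [ 1.   0.1 -0.6]
turn 0.3 (0.0 rows) then dx -16.23 dy -2.15 dz -0.55 cm (4.0 rows)
38 bar angle -8.33091758087798 y at 497 68.50188020413201 509.3263903628098 547.3148860890092
```

View pics/t39.png

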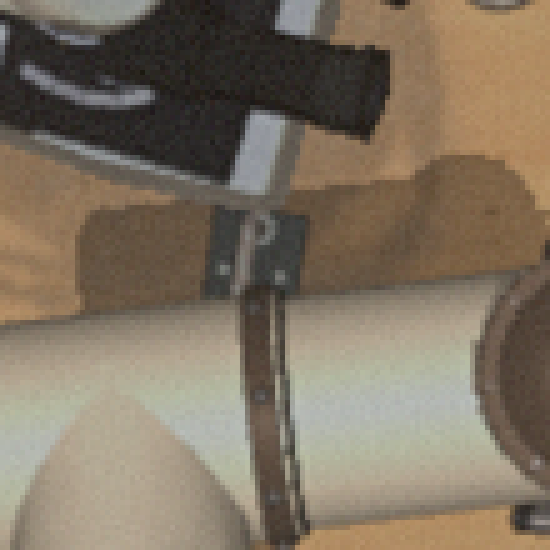

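View pics/w39.png

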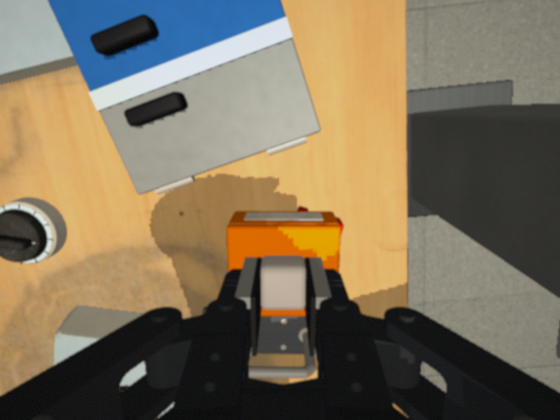

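Run:
```python
from h import *
im=cv2.imread("pics/t35.png")[:,:,::-1].copy(); m=arm.camera_model("top"); hsv=cv2.cvtColor(im,cv2.COLOR_RGB2HSV)
for nm in("pics/top0.png","pics/t35.png"):
    im=cv2.imread(nm)[:,:,::-1].copy(); g=im.astype(int).sum(2)
    pts=[]
    for v in range(211,239):
        row=g[v,230:248]; u=230+np.argmax(np.convolve(row,[1,1,1],'same')); w=np.arange(u-2,u+3); k=g[v,u-2:u+3]-g[v,u-2:u+3].min(); pts.append(((w*k).sum()/k.sum(),v))
    pts=np.array(pts); P=ray(m,pts[:,0],pts[:,1],73); f=np.polyfit(P[:,0],P[:,1],1); r=P[:,1]-np.polyval(f,P[:,0]); k=abs(r)<3; f=np.polyfit(P[k,0],P[k,1],1)
    print(nm,k.sum(),"ang",np.degrees(np.arctan(f[0])).round(2),"y(497.5)",np.polyval(f,497.5).round(1))
# plate corners from crop: (568,88),(647,93),(622,265),(547,255)
c=np.array([(568,88),(647,93),(622,265),(547,255)])/4+[90,180]; P=ray(m,c[:,0],c[:,1],10); print(P[:,:2].round(1),P.mean(0).round(1))
```

```text
pics/top0.png 28 ang -6.86 y(497.5) 67.5
pics/t35.png 28 ang -6.94 y(497.5) 67.5
[[558.   88.2]
 [556.   32. ]
 [433.8  45.6]
 [439.4  98.6]] [496.8  66.1  10. ]
```

>>> servo_tool:
  rows:
    - {"fingers": 1.2, "x": 0, "y": 0, "z": 0, "turn": 1}
    - {"fingers": 1.2, "x": -3.25, "y": -0.5, "z": 0, "turn": 0}
    - {"fingers": 1.2, "x": -3.25, "y": -0.5, "z": 0, "turn": 0}
    - {"fingers": 1.2, "x": -3.25, "y": -0.5, "z": 0, "turn": 0}
    - {"fingers": 1.2, "x": -3.25, "y": -0.5, "z": 0, "turn": 0}
    - {"fingers": 1.2, "x": -3.25, "y": -0.5, "z": 0, "turn": 0}
    - {"fingers": 1.2, "x": 0, "y": 0, "z": 2, "turn": 0}
    - {"fingers": 1.2, "x": 0, "y": 0, "z": 2, "turn": 0}
    - {"fingers": 1.2, "x": 0, "y": 0, "z": 0, "turn": 0}
    - {"fingers": 1.2, "x": 0, "y": 0, "z": 0, "turn": 0}

```text
clock: 50.8
position: [504.2, 60.1, 129.8]
ee_rot: [-0.662, 0.75, 0.0, -0.002]
contact_force: [-0.6, 0.1, -0.5]
gripper_width: 18.0
```

```bash
python3 - <<'E'
from h import *
im,d,m=grab("wrist"); save("w40.png",im)
im,d,m=grab("scene"); R,p,s=tool(); u,v=proj(m,[497,67,70]).astype(int); print(u,v); save("s40.png",im,5,(u-50,v-60,u+50,v+40))
E
python3 go.py 497.3 67.4 80 -96.7
```

```text
297 255
at [505.7  60.8 131.8] ang -97.1 w 17.8 t 50.9 F [ 1.1  0.2 -0.8]
turn -0.4 (0.1 rows) then dx -0.55 dy 0.91 dz 5.18 cm (1.3 rows)
```

View pics/w40.png

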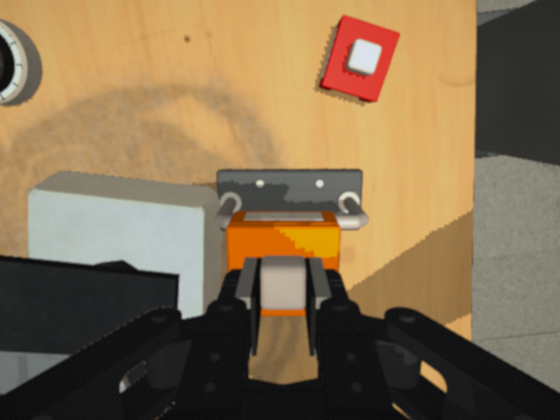

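View pics/s40.png

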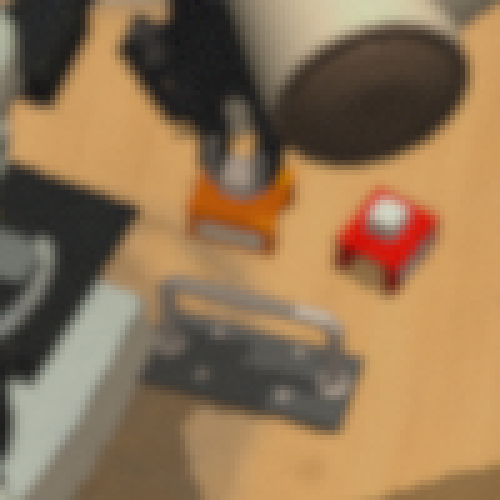

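>>> servo_tool:
  rows:
    - {"fingers": 1.2, "x": -0.55, "y": 0.85, "z": 1, "turn": -0.4}
    - {"fingers": 1.2, "x": 0, "y": 0, "z": 1.5, "turn": 0}
    - {"fingers": 1.2, "x": 0, "y": 0, "z": 0.5, "turn": 0}
    - {"fingers": 1.2, "x": 0, "y": 0, "z": 0, "turn": 0}
    - {"fingers": 1.2, "x": 0, "y": 0, "z": 0, "turn": 0}
    - {"fingers": 1.2, "x": 0, "y": 0, "z": 0, "turn": 0}

```text
clock: 51.4
position: [498.1, 68.3, 102.2]
ee_rot: [-0.665, 0.747, -0.0, 0.001]
contact_force: [-0.0, -0.1, -1.0]
gripper_width: 18.1
```

```bash
python3 go.py 497.3 67.4 47 -96.7
python3 - <<'E'
from h import *
R,p,s=tool();im,d,m=grab("wrist"); save("w41.png",im); C=cloud(d,m); T=(C-p)@R
hsv=cv2.cvtColor(im,cv2.COLOR_RGB2HSV)
o=(hsv[...,0]<24)&(hsv[...,1]>150)&(np.abs(T[...,0])<40)&(np.abs(T[...,1])<40)&(T[...,2]<0)
P=T[o]; print("saddle tool z top",np.median(P[:,2]).round(1),"x",np.percentile(P[:,0],[1,99]).round(1),"y",np.percentile(P[:,1],[1,99]).round(1))
# bar points near ends
X,Y,Z=[C[...,i] for i in range(3)]
b=(np.hypot(X-497,Y-67)<70)&(Z>66)&(Z<80)&(hsv[...,1]<80)
for c in comps(b,15): print("bar?",c.sum(),C[c].mean(0).round(1),C[c].min(0).round(),C[c].max(0).round())
im,d,m=grab("scene"); u,v=proj(m,[497,67,70]).astype(int); save("s41.png",im,5,(u-50,v-60,u+50,v+40))
E
```

```text
at [498.1  68.3 102.2] ang -96.6 w 18.1 t 51.4 F [-0.  -0.1 -1. ]
turn 0.1 (0.0 rows) then dx 0.10 dy 0.07 dz 5.52 cm (1.3 rows)
saddle tool z top -32.2 x [-22.8  20.4] y [-24.4  24.1]
bar? 491 [540.7  60.7  72.2] [529.  56.  66.] [553.  67.  76.]
bar? 403 [456.3  70.7  72.2] [446.  66.  66.] [466.  76.  76.]
```

View pics/w41.png

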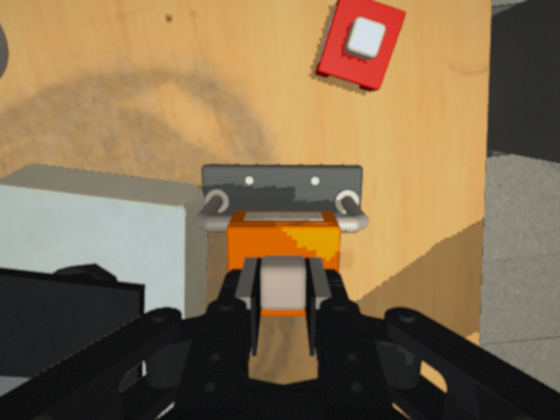

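View pics/s41.png

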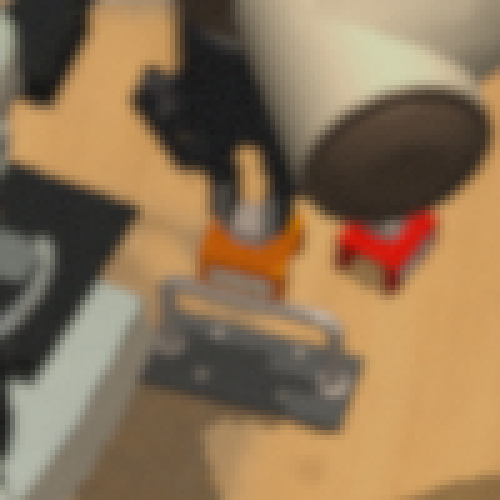

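>>> servo_tool:
  rows:
    - {"fingers": 1.2, "x": 0.2, "y": 0, "z": 1.5, "turn": 0}
    - {"fingers": 1.2, "x": 0, "y": 0, "z": 1.2, "turn": 0}
    - {"fingers": 1.2, "x": 0, "y": 0, "z": 0.8, "turn": 0}
    - {"fingers": 1.2, "x": 0, "y": 0, "z": 0, "turn": 0}
    - {"fingers": 1.2, "x": 0, "y": 0, "z": 0, "turn": 0}
    - {"fingers": 1.2, "x": 0, "y": 0, "z": 0, "turn": 0}

```text
clock: 52.0
position: [497.6, 66.5, 66.8]
ee_rot: [-0.665, 0.747, -0.0, 0.001]
contact_force: [0.1, -0.6, -0.5]
gripper_width: 18.0
```

```bash
python3 go.py 497.3 67.4 48 -96.7
python3 - <<'E'
from h import *
im,d,m=grab("wrist"); save("w42.png",im)
im,d,m=grab("scene"); u,v=proj(m,[497,67,70]).astype(int); save("s42.png",im,5,(u-50,v-60,u+50,v+40))
E
```

```text
at [497.6  66.5  66.8] ang -96.6 w 18.0 t 52.0 F [ 0.1 -0.6 -0.5]
turn 0.1 (0.0 rows) then dx -0.08 dy 0.04 dz 1.88 cm (0.5 rows)
```

View pics/w42.png

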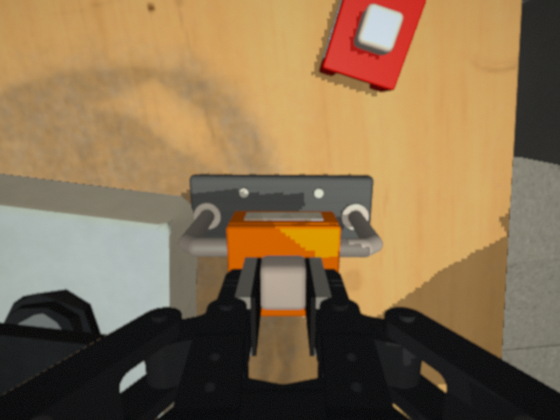

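View pics/s42.png

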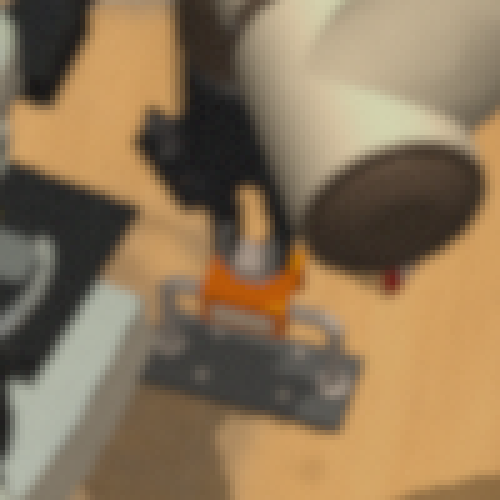

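The saddle now straddles the bar, whose ends show at (205,245) and (360,245) on either side of it. I'll lower the rest, about 1.8 cm.

>>> servo_tool:
  rows:
    - {"fingers": 1.2, "x": 0, "y": 0, "z": 0.8, "turn": 0}
    - {"fingers": 1.2, "x": 0, "y": 0, "z": 0.6, "turn": 0}
    - {"fingers": 1.2, "x": 0, "y": 0, "z": 0.3, "turn": 0}
    - {"fingers": 1.2, "x": 0, "y": 0, "z": 0.1, "turn": 0}
    - {"fingers": 1.2, "x": 0, "y": 0, "z": 0, "turn": 0}
    - {"fingers": 1.2, "x": 0, "y": 0, "z": 0, "turn": 0}

```text
clock: 52.6
position: [496.9, 66.3, 48.0]
ee_rot: [-0.665, 0.747, -0.0, -0.0]
contact_force: [0.0, -0.1, -1.2]
gripper_width: 18.1
```

```bash
python3 go.py 497.3 67.4 48 -96.7
```

```text
at [496.9  66.3  48. ] ang -96.6 w 18.1 t 52.6 F [ 0.  -0.1 -1.2]
turn 0.1 (0.0 rows) then dx -0.11 dy -0.02 dz -0.00 cm (0.0 rows)
```

>>> servo_tool:
  rows:
    - {"fingers": 1.2, "x": 0, "y": 0, "z": 0.2, "turn": 0}
    - {"fingers": 1.2, "x": 0, "y": 0, "z": 0.1, "turn": 0}
    - {"fingers": 1.2, "x": 0, "y": 0, "z": 0, "turn": 0}
    - {"fingers": 1.2, "x": 0, "y": 0, "z": 0, "turn": 0}

```text
clock: 52.93
position: [497.5, 66.5, 46.8]
ee_rot: [-0.665, 0.746, -0.0, 0.001]
contact_force: [-3.6, -0.5, 9.1]
gripper_width: 18.2
```

Contact with the bar (9 N). I'll release slowly, rise and check.

>>> servo_tool:
  rows:
    - {"fingers": 1.2, "x": 0, "y": 0, "z": -0.1, "turn": 0}
    - {"fingers": 2.2, "x": 0, "y": 0, "z": 0, "turn": 0}
    - {"fingers": 2.6, "x": 0, "y": 0, "z": 0, "turn": 0}
    - {"fingers": 3.2, "x": 0, "y": 0, "z": 0, "turn": 0}
    - {"fingers": 3.2, "x": 0, "y": 0, "z": 0, "turn": 0}
    - {"fingers": 3.2, "x": 0, "y": 0, "z": -0.7, "turn": 0}
    - {"fingers": 3.2, "x": 0, "y": 0, "z": -1.5, "turn": 0}
    - {"fingers": 3.2, "x": 0, "y": 0, "z": -3, "turn": 0}
    - {"fingers": 3.2, "x": 0, "y": 0, "z": -3, "turn": 0}
    - {"fingers": 3.2, "x": 0, "y": 0, "z": -3, "turn": 0}

```text
clock: 53.77
position: [496.6, 66.1, 159.6]
ee_rot: [-0.665, 0.747, -0.0, -0.0]
contact_force: [-0.3, 0.6, 0.6]
gripper_width: 31.9
```

>>> servo_tool:
  rows:
    - {"fingers": 3.2, "x": 3, "y": 2, "z": -3, "turn": 0}
    - {"fingers": 3.2, "x": 3, "y": 2, "z": 0, "turn": 0}
    - {"fingers": 3.2, "x": 3, "y": 2, "z": 0, "turn": 0}
    - {"fingers": 3.2, "x": 3, "y": 2, "z": 0, "turn": 0}
    - {"fingers": 3.2, "x": 3, "y": 0, "z": 0, "turn": 0}
    - {"fingers": 3.2, "x": 3, "y": 0, "z": 0, "turn": 0}
    - {"fingers": 3.2, "x": 0, "y": 0, "z": 0, "turn": 0}

```text
clock: 54.35
position: [398.0, -103.3, 185.4]
ee_rot: [-0.663, 0.748, -0.0, 0.0]
contact_force: [0.7, -0.0, -0.0]
gripper_width: 32.1
```

```bash
python3 - <<'E'
from h import *
im,d,m=grab("scene"); u,v=proj(m,[497,67,70]).astype(int); save("s43.png",im,5,(u-50,v-60,u+50,v+40))
im,d,m=grab("top"); save("t43.png",im); C=cloud(d,m); X,Y,Z=[C[...,i] for i in range(3)]; hsv=cv2.cvtColor(im,cv2.COLOR_RGB2HSV)
r=(np.hypot(X-497,Y-67)<45)
q=r&(Z>74)&(Z<86)&(hsv[...,1]>120)&(hsv[...,0]<24); print("saddle top",q.sum(),np.median(Z[q]),rect(m,q|(r&(Z>88)),79.5)); g=r&(Z>88)&(Z<105); print("grip",C[g].mean(0))
E
python3 door.py top t44.png; python3 go.py 497 67 150 -96.7
```

```text
saddle top 231 79.78947052678359 (array([497. ,  68.6]), array([44.3, 49.5]), np.float32(173.5))
grip [496.89707279  70.33454267  94.98654538]
left (-68, -45) 181 slope -0.008 z at 10/40/70: [86.  85.8 85.5]
left (-10, 8) 152 slope -0.014 z at 10/40/70: [86.3 86.  85.6]
left (52, 68) 132 slope 0.008 z at 10/40/70: [85.6 85.8 86. ]
right (-68, -45) 210 slope -0.004 z at 10/40/70: [85.6 85.7 85.8]
right (-10, 8) 163 slope 0.004 z at 10/40/70: [85.8 85.7 85.6]
right (52, 68) 139 slope 0.006 z at 10/40/70: [85.4 85.3 85.1]
at [ 399.3 -100.4  185.1] ang -96.7 w 32.1 t 54.5 F [-0.3 -0.6  0.3]
turn 0.0 (0.0 rows) then dx -17.77 dy -7.75 dz 3.51 cm (4.8 rows)
```

View pics/s43.png

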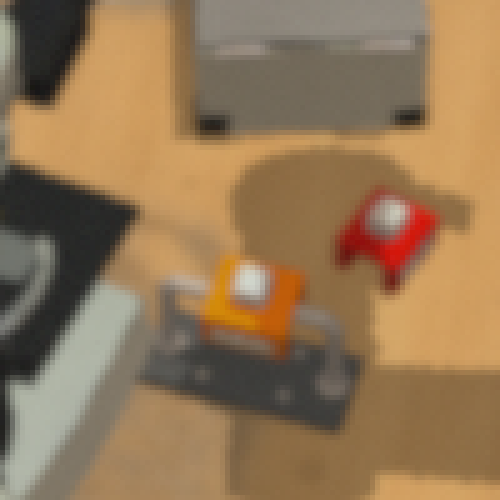

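View pics/t43.png

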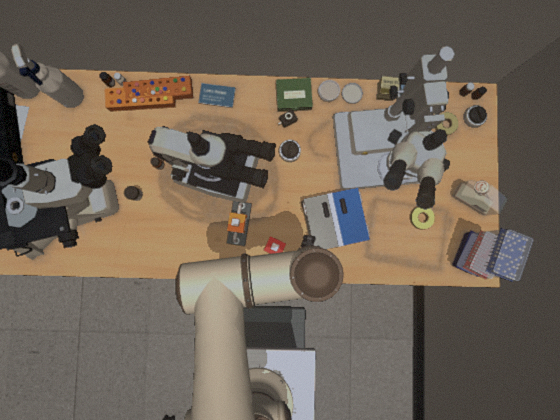

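Run:
```python
from h import *
for i in range(2):
    im,d,m=grab("top"); C=cloud(d,m); X,Y,Z=[C[...,i] for i in range(3)]; hsv=cv2.cvtColor(im,cv2.COLOR_RGB2HSV)
    r=(np.hypot(X-497,Y-68)<30); q=r&(Z>72)&(Z<88)&(hsv[...,1]>120)&(hsv[...,0]<24)
    A=np.c_[X[q],Y[q],np.ones(q.sum())]; f=np.linalg.lstsq(A,Z[q],rcond=None)[0]; print("tilt rad",f[:2].round(3)); g=r&(Z>91)&(Z<105);print(rect(m,g,95.5))
print(tool()[2]["contact_force"],tool()[2]["joint_vel"].round(3))
```

```text
tilt rad [-0.013 -0.097]
(array([496.2,  71.2]), array([18.5, 18.5]), np.float32(91.6))
tilt rad [-0.015 -0.097]
(array([496.2,  71.2]), array([18.5, 18.5]), np.float32(91.6))
[0.31990639 0.56771163 1.12797522] [ 0.012  0.004 -0.     0.001  0.001  0.001]
```

>>> servo_tool:
  rows:
    - {"fingers": 3.2, "x": 0, "y": 0, "z": 0, "turn": 0}
    - {"fingers": 3.2, "x": 0, "y": 0, "z": 0, "turn": 0}
    - {"fingers": 3.2, "x": 0, "y": 0, "z": 0, "turn": 0}
    - {"fingers": 3.2, "x": 0, "y": 0, "z": 0, "turn": 0}

```text
clock: 54.93
position: [399.4, -99.8, 184.6]
ee_rot: [-0.666, 0.746, 0.0, -0.0]
contact_force: [-0.7, -0.2, 0.8]
gripper_width: 32.1
```

The saddle is stable: tilt 0.1 rad (limit 0.3), mid height about 74 mm, and about 3 mm off the rail axis. I'm handing the job in.

```bash
python3 -c "
from bench import arm
print(arm.job_done())"
```

```text
the job is handed in; nothing more can be done
None
```

The job is handed in at about 55 s on the robot's clock. My last checks found everything within the limits; the system gave no verdict of its own.

- **Cartons:** all four lie flat on their own places, with both doors open at that point. Before the doors closed, I measured each within about 2 mm of its place's centre and square to the outline.
- **Doors:** I eased the grey door shut first, then the blue one over its step. The last top view showed both leaves flat, with slopes of 0.014 rad or less against the 0.045 limit.
- **Saddle:** the orange saddle hangs astride the middle of the rail, let go and steady. Its mid-point is about 74 mm above the bench and roughly 3 mm off the bar's axis. It leans about 0.1 rad, where 0.3 is allowed.
- **Other things on the bench:** they look undisturbed in the final top view, but I did not measure their displacement.

**Disagreements:**
- The first grasp closed on air. The real fingertips sat about 37–50 mm behind the reported TCP, depending on the opening, so I corrected for that from then on.
- The reported TCP position also swung by several millimetres just after fast moves. I paused and measured again before each placing.

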